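# Hang the vessel plugs up to dry

### The arm

A 7-joint arm with a two-finger parallel gripper is mounted at the origin on the work surface. World frame = base frame: x ahead of the robot, y to its left, z up, the work surface at z = 0. Lengths are in m, angles in degrees, forces in N, time in s.
With the tool pointing down it reaches from about 0.4 to 0.875 m from the base axis. Payload 6.5 kg.
Tool frame: the origin (TCP) lies at the very end of the fingers, on their centre line; the grasp point (between the pads) lies 19 mm behind it; z points along the fingers, y is the direction in which the jaws open and shut (so a half turn about z gives the same grasp; the last joint's range is limited). The gripper opens to 88 mm and grips with 3 to 60 N. Pads are 18 mm wide; open, the fingers measure 123 mm over their backs; the gripper's body (75 mm by 187 mm) begins 45 mm behind the grasp point.
Start: joints at [-80.168, 30.733, -0.252, 88.115, 0.149, 61.152, -4.079], TCP at [0.153, 0.632, 0.239] pointing down, gripper open.
Joint ranges: [-154.64, 154.64], [-21.42, 123.67], [-72.66, 72.17], [13.99, 137.28], [-74.86, 254.86], [10.95, 109.41], [-158.01, 158.01]. Speed limits (degrees/s): [136.94, 136.94, 180, 180, 180, 180, 180].

### API

Orientations are given as a 3x3 rotation matrix whose columns are the frame's x, y, z axes.
In Python, from rig import manip, cams gives the robot as it stands.
- The arm moves only by the tool carry_out, never from a script. Its argument "targets" is a list of rows, each an object of numbers: "x", "y", "z": the shift along the tool's x, y, z scaled (see below); "wx", "wy", "wz": the turn, a rotation vector about the tool's x, y, z scaled (see below); "grip": the finger opening in mm, from 0 to 88.1. In form: [{"x": .., "y": .., "z": .., "wx": .., "wy": .., "wz": .., "grip": ..}, ...]. A call has 1 to 8 rows; each row is the pose to reach, as a shift and turn from the pose commanded when the call began, along the tool's axes at that moment, turning the shorter way round; what a row does not reach only later rows make up. The controller multiplies each number of a shift by 0.25 m and each number of a turn by pi rad. A row lasts 1/10 s, in which the tool goes at most 50 mm and 8.59 degrees, less where a joint would pass 70% of its speed; a pose out of reach is approached as far as the arm can. A call with a number of a shift or a turn outside -1 to 1 is refused whole. A call with a gripper value outside its range is refused whole. The fingers move at their own pace and stop on an object; the grip force is fixed at half the most. Time passes only in rows, so rows that repeat a pose let the fingers close. It gives the time, the measured TCP pose, the force and the opening at its end, in the units of the state.
- manip.observe(): the state, without advancing time (a new reading comes with each control period).
- cams.grab_frame(name): name is "scene" or "side" or "wrist"; returns the picture (480x640x3 uint8, blue, green, red); there is no depth.
- cams.calibration(name): a dict with "K" (3x3 intrinsics, pixels), "k1" (the pictures are not rectified: a ray, as slopes to the right and down, at radius r is drawn at 1 + k1 r^2 times it, then the intrinsics apply), "pose" (4x4, takes a point from camera to world coordinates). Camera axes: x right, y down, z forward; pixel columns grow to the right and rows downward; lengths in m; the calibration is good to about 2 mm. A picture is of the moment at which its call begins: read the wrist's pose just before it. calibration takes no time and is no camera call; for the wrist camera it gives the pose at the moment of the call.
- manip.hand_in(): hands the job in, once; it reports no verdict.
The state is a dict: "time": time; "joints": joint angles; "dq": joint speeds; "tau": joint torques, N m; "eef_pos": TCP position; "ee_rot": TCP orientation; "contact_force": force on the tool from outside, world axes, zero at the start; "moment": the same for the moment, N m; "finger_gap": finger opening in m.
Only numpy, scipy, OpenCV 4.12 (cv2) and the standard library are available. Lean on these libraries where they do the work, as an engineer would, in place of code of your own. Each camera call takes 0.05 s, during which the arm holds its last target.

### The job

First put the two stemmed vessel plugs into the white drying caddy. Then take the S-hook out of its block and hook it over the rail between the posts, and last hang the caddy by its wire bail in the S-hook's lower curl, so that it hangs freely, level and almost still with both plugs still in it. Leave the flat screw cap, the bottle and the beaker where they stand.

Things in the scene. Friction and masses are not known exactly. Their poses are not given: they have to be found in the camera images.
- rail_mid (a point): Middle of a fixed level steel bar, 12 mm in diameter, on two posts; the point is on its axis, 300 mm above the bench. y runs along the bar, z up, x away from the robot (turned by at most 0.25 rad). Posts (16 mm, 22 mm collars at the bar) stand 140 mm either side along y, on feet 70 x 50 mm, 10 mm high. The space under the bar is free.
- hook_grip (a point): Centre of the S-hook, in its white moulded grip (20 mm in x, 13 mm in y, 40 mm high). The hook is a flat S of 8 mm steel rod in its x-z plane, 160 mm tall, 44 mm wide, 70 g; x is roughly away from the robot, z up. It is the same after half a turn about its y. The stem slants from the lower +x side through the grip to the upper -x side.
- hook_block: Fixed white block, 100 x 60 mm, 34 mm high, origin under its centre, turned as the hook. At the start the hook stands loose and upright in its slot, sunk 28 mm (hook_grip 86 mm above the bench); it lifts straight up and out.
- hook_top (a point): Inside of the S-hook's upper curl (28 mm wide inside), its bearing point: 72 mm above hook_grip along the hook's z; the hook's top is 8 mm higher. The curl's free tip is on the +x side, 18 to 25 mm from this point, and ends 28 mm lower. Hooked on, the point rests on top of the bar, 6 mm above its axis.
- hook_low (a point): Inside of the S-hook's lower curl (28 mm wide inside), its bearing point: 72 mm below hook_grip along the hook's z. The free tip is on the -x side (towards the robot), 18 to 25 mm from this point, and ends 26 mm higher; the grip's lower end is 52 mm higher.
- caddy_handle (a point): Grip point of the caddy's flat handle: an upright plate 12 mm thick in y, 54 to 118 mm in front of the caddy's centre (-x), 21 to 55 mm above its underside; the point is at mid-height, 93 mm in front of the caddy's centre, 38 mm above its underside. x points from the handle to the caddy, roughly away from the robot; z is up. Caddy about 150 g.
- bail_top (a point): Highest point of the caddy's rigid wire bail (6 mm wire, point on its axis), 135 mm above the caddy's underside, over the caddy's centre. The bail is a fixed arch in the plane x = 0 across the caddy's whole width (y), sloping down on both sides from this point. Hung, it lies 3 mm above hook_low.
- caddy_floor (a point): Centre of the caddy's inner floor, 4 mm above its underside; axes as caddy_handle. The caddy is a white open tray 110 mm (x) by 120 mm (y), 55 mm high, walls 4 mm. Stands loose on the bench.
- plug0_center (a point): Half-way up a white plug with a stem, 50 mm tall, standing: foot 32 mm in diameter up to 17 mm, stem 20 mm in diameter from 22 mm to its top. 35 g, loose on the bench.
- plug1_center (a point): The second plug, same as plug0.
- cap_center (a point): Half-way up a flat white screw cap, 42 mm in diameter, 20 mm high, on the bench near the plugs. Bystander.
- bottle_center (a point): Half-way up a white bottle, 68 mm in diameter, 180 mm tall. Bystander.
- beaker_center (a point): Half-way up a clear beaker, 66 mm in diameter, 85 mm tall. Bystander.
Not all that is in view belongs to the job. Of the things shaped like the part that bears hook_grip, the bare steel one is meant.

How it is judged (in metres and radians):
On the way, in this order (a step that is already met when the one before it is completed fails the run):
1. both plugs lie in the caddy, released (x of plug0_center in the frame of caddy_floor between -0.055 and 0.055 m and y of plug0_center in the frame of caddy_floor between -0.06 and 0.06 m and z of plug0_center in the frame of caddy_floor between 0 and 0.05 m and contact force between each of plug0, plug1 and the fingers below 0.05 N and x of plug1_center in the frame of caddy_floor between -0.055 and 0.055 m and y of plug1_center in the frame of caddy_floor between -0.06 and 0.06 m and z of plug1_center in the frame of caddy_floor between 0 and 0.05 m), for 0.2 s.
2. the S-hook hangs on the rail between the posts, released (x of hook_top in the frame of rail_mid between -0.014 and 0.014 m and y of hook_top in the frame of rail_mid between -0.13 and 0.13 m and z of hook_top in the frame of rail_mid between -0.003 and 0.012 m and contact force between hook and rail above 0.2 N and contact force between hook and the fingers below 0.05 N and angle between hook_grip's own z axis and vertical below 0.45 rad), for 0.2 s.
3. the caddy hangs by its bail in the hook's lower curl (all of step 2 and distance between bail_top and hook_low below 0.018 m and contact force between caddy and hook above 0.5 N and angle between caddy_floor's own z axis and vertical below 0.35 rad), for 0.2 s.
At the end, for the whole second after the job is handed in: Hook on the bar (upper curl within 14 mm across, 130 mm along from the middle), leaning < 0.45 rad; bail top within 18 mm of the lower bearing point, hook bearing the caddy, tilted < 0.35 rad; both plugs inside; all released, hook and caddy < 0.10 m/s (all of step 1 and all of step 3 and linear speed of each of caddy, hook below 0.1 m/s); the robot touches nothing.
It fails at once if the flat screw cap is knocked or moved by more than 25 mm (distance of cap_center from where it was at the start of the episode above 0.025 m).
It fails at once if the bottle is knocked or moved by more than 25 mm (distance of bottle_center from where it was at the start of the episode above 0.025 m).
It fails at once if the beaker is knocked or moved by more than 25 mm (distance of beaker_center from where it was at the start of the episode above 0.025 m).
It also fails if it takes over 72 s, if anything falls off the work surface, if the arm or the gripper's body presses on something with over 40 N, if the wrist force passes 120 N, or if a joint passes its speed limit or range.

## Working session

There is one attempt and no reset: what is moved stays moved. The work goes in short steps, Python scripts to look and compute and a tool call to move; the robot and the scene stay as the last step left them, time stands still between calls to the robot, and variables do not carry over. Pictures are saved under pics/ and viewed, and the job is handed in when it is done.

Besides the shell and the picture viewer there is one more tool, called after "Request:" as a command line: name --argument value ..., lists and objects as JSON in quotes. carry_out: Moves the arm, as the interface text tells. Its arguments: {"type":"object","properties":{"targets":{"type":"array"}},"required":["targets"]}

```bash
ls; mkdir -p pics; python3 - <<'E'
from rig import manip, cams
import cv2, numpy as np
s=manip.observe()
print(s)
for n in ["scene","side","wrist"]:
    c=cams.calibration(n); print(n,c)
    cv2.imwrite(f"pics/{n}0.png",cams.grab_frame(n))
E
```

```text
pics
{'time': 0.0, 'joints': array([-80.16976003,  30.77768295,  -0.25375775,  88.16892029,
         0.14981415,  61.15259821,  -4.07793998]), 'dq': array([ 0.09387673,  0.00743939, -0.00527225,  0.05561719,  0.01106446,
        0.01701097,  0.00664234]), 'tau': array([ 1.46020693e-04, -5.70999849e+01,  9.90667865e-01, -2.51596069e+01,
       -5.62478893e-02,  1.80491956e-02,  1.66182417e-04]), 'eef_pos': array([0.15298171, 0.63111716, 0.23784918]), 'ee_rot': array([[-9.71888522e-01,  2.35441351e-01, -2.64501281e-04],
       [ 2.35441456e-01,  9.71887037e-01, -1.70540718e-03],
       [-1.44458005e-04, -1.71974023e-03, -9.99998511e-01]]), 'contact_force': array([ 0.87047519,  0.02138093, -1.60320215]), 'moment': array([0.00863187, 0.0798335 , 0.02767752]), 'finger_gap': 0.08805472096748257}
scene {'K': array([[437.85986429,   0.        , 321.30399238],
       [  0.        , 437.85986429, 235.39839381],
       [  0.        ,   0.        ,   1.        ]]), 'k1': -0.09716549874715005, 'pose': array([[-0.45703047,  0.52633462, -0.71700419,  1.219215  ],
       [ 0.88940246,  0.27885879, -
[... 347 characters left out ...]
se': array([[ 0.91945595, -0.25394186,  0.30019041,  0.21456273],
       [-0.39312309, -0.60811862,  0.68967092, -0.7121658 ],
       [ 0.00741506, -0.75213382, -0.65896869,  0.87471028],
       [ 0.        ,  0.        ,  0.        ,  1.        ]])}
wrist {'K': array([[405.8795126 ,   0.        , 319.66489694],
       [  0.        , 405.8795126 , 240.22405239],
       [  0.        ,   0.        ,   1.        ]]), 'k1': -0.053667763945789766, 'pose': array([[ 0.23569638,  0.93477563,  0.26578512,  0.0838883 ],
       [ 0.9718259 , -0.22634982, -0.06572811,  0.64744149],
       [-0.00128062,  0.27378874, -0.961789  ,  0.38347193],
       [ 0.        ,  0.        ,  0.        ,  1.        ]])}
```

View pics/scene0.png

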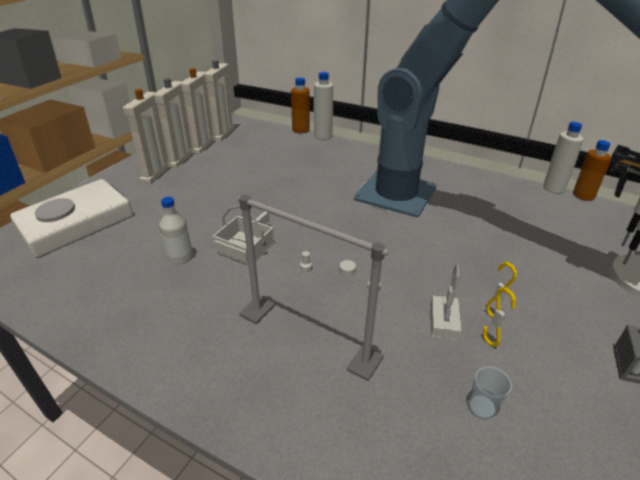

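View pics/side0.png

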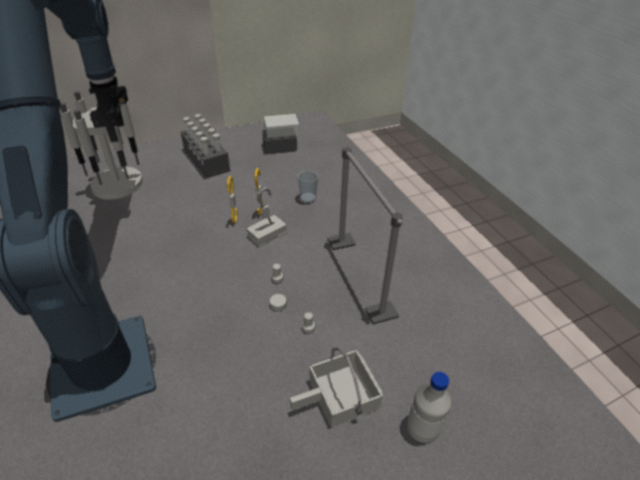

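View pics/wrist0.png

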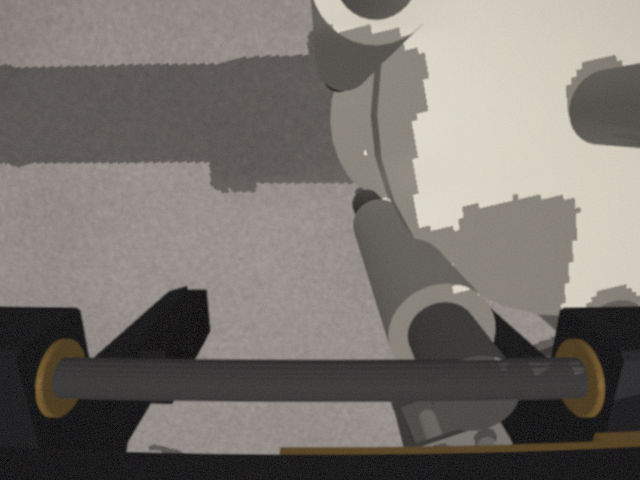

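```bash
cat > h.py <<'E'
from rig import manip, cams
import cv2, numpy as np
from scipy.optimize import least_squares
def cal(n):
    c=cams.calibration(n); return c["K"],c["k1"],c["pose"]
def proj(P,c):
    K,k1,T=c; P=np.atleast_2d(P); q=(P-T[:3,3])@T[:3,:3]
    s=q[:,:2]/q[:,2:]; r2=(s**2).sum(1,keepdims=True)
    s=s*(1+k1*r2); return s@K[:2,:2].T+K[:2,2]
def ray(px,c):
    K,k1,T=c; d=(np.array(px,float)-K[:2,2])/np.array([K[0,0],K[1,1]])
    s=d.copy()
    for _ in range(30): s=d/(1+k1*(s@s))
    v=T[:3,:3]@np.array([s[0],s[1],1]); return T[:3,3],v/np.linalg.norm(v)
def onz(px,c,z):
    o,v=ray(px,c); return o+v*(z-o[2])/v[2]
def tri(obs):  # [(px,cal),...]
    A=np.zeros((3,3));b=np.zeros(3)
    for px,c in obs:
        o,v=ray(px,c);M=np.eye(3)-np.outer(v,v);A+=M;b+=M@o
    return np.linalg.solve(A,b)
def crop(im,x0,y0,x1,y1,f,name):
    cv2.imwrite(name,cv2.resize(im[y0:y1,x0:x1],None,fx=f,fy=f,interpolation=cv2.INTER_CUBIC))
def shot(n,name=None):
    c=cal(n); im=cams.grab_frame(n)
    if name: cv2.imwrite(name,im)
    return c,im
def rows(target_pos,R_t=None):
    """shift in tool axes/0.25, turn/pi"""
    s=manip.observe();R=s["ee_rot"];d=R.T@(np.array(target_pos)-s["eef_pos"])
    w=np.zeros(3)
    if R_t is not None: w=cv2.Rodrigues(R.T@R_t)[0].ravel()
    return np.round(d/0.25,4),np.round(w/np.pi,4)
E
python3 - <<'E'
import cv2
a=cv2.imread('pics/side0.png');b=cv2.imread('pics/scene0.png')
from h import crop
crop(a,220,240,460,420,3.3,'pics/s1.png')
crop(a,200,150,420,330,3.3,'pics/s2.png')
crop(b,140,180,380,360,3.3,'pics/c1.png')
crop(b,340,240,540,390,4,'pics/c2.png')
E
```

```text
(no output)
```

View pics/s1.png

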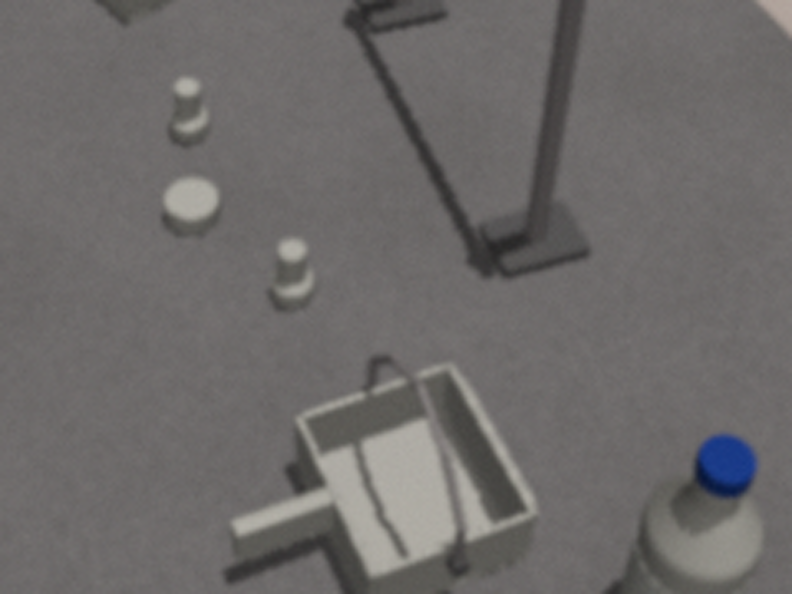

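View pics/s2.png

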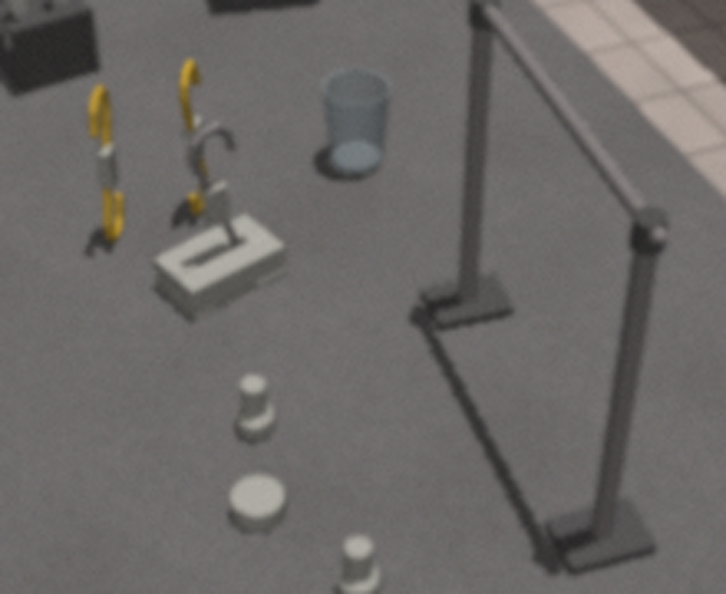

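View pics/c1.png

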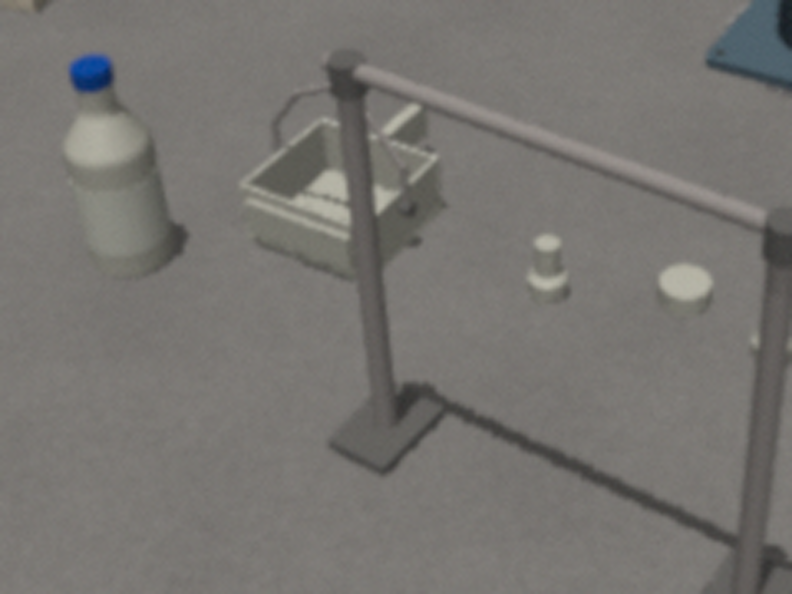

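View pics/c2.png

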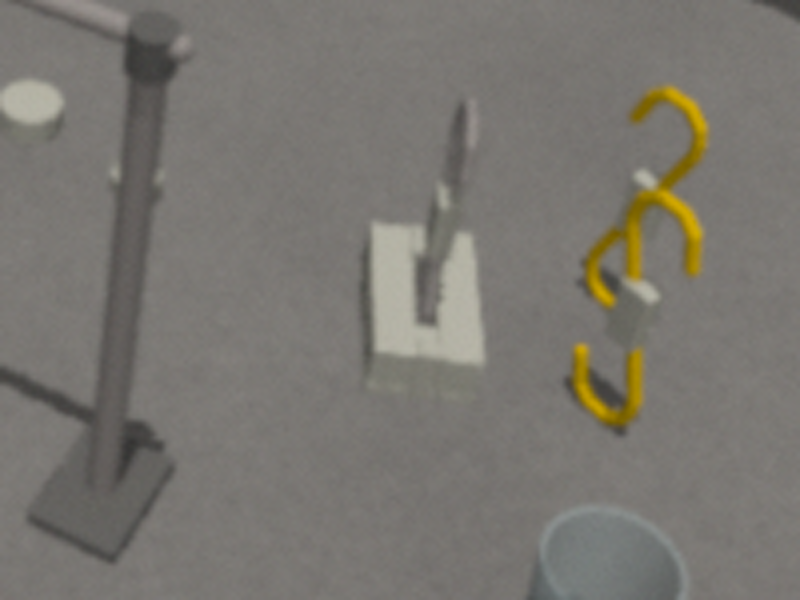

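```bash
python3 - <<'E'
from h import *
np.set_printoptions(precision=4,suppress=True)
S=cal("side");C=cal("scene")
f=lambda p,s,ox,oy:(p[0]/s+ox-.35,p[1]/s+oy-.35)
s1=lambda *p:f(p,3.3,220,240); s2=lambda *p:f(p,3.3,200,150); c1=lambda *p:f(p,3.3,140,180); c2=lambda *p:f(p,4,340,240)
print("plugA",onz(s1(187,86),S,.05))
print("plugB",onz(s1(292,248),S,.05),onz(c1(547,242),C,.05),tri([(s1(292,248),S),(c1(547,242),C)]))
print("cap",onz(s1(192,197),S,.02),onz(c1(686,283),C,.02))
print("rail",tri([(s2(480,12),S),(c2(155,30),C)]),tri([(s2(650,228),S),(c1(346,67),C)]))
print("railaxis z.3", onz(s2(480,12),S,.3),onz(s2(650,228),S,.3), onz(c2(155,30),C,.3),onz(c1(346,67),C,.3))
for p in [(302,418),(450,370),(535,515),(375,578)]: print("rimS",onz(s1(*p),S,.055))
for p in [(245,185),(325,121),(440,155)]: print("rimC",onz(c1(*p),C,.055))
for p in [(155,262),(247,218),(285,245),(193,292)]: print("blkS",onz(s2(*p),S,.034))
for p in [(375,222),(470,235),(485,358),(370,352)]: print("blkC",onz(c2(*p),C,.034))
print("hooktop",tri([(s2(210,124),S),(c2(468,100),C)]))
print("gripcorner",tri([(s2(217,192),S),(c2(443,190),C)]))
print("beaker",onz(s2(357,90),S,.085),onz(c2(615,555),C,.085)); print("bottle",onz(s1(725,460),S,.18),onz(c1(92,70),C,.18))
print("bailtop",tri([(s1(420,370),S),(c1(335,88),C)]))
print("handle top end",onz(s1(240,524),S,.055),onz(s1(330,492),S,.055), onz(c1(417,107),C,.055))
E
```

```text
plugA [0.4581 0.1033 0.05  ]
plugB [ 0.4717 -0.0784  0.05  ] [ 0.4734 -0.0761  0.05  ] [ 0.472  -0.0771  0.0485]
cap [0.4307 0.019  0.02  ] [0.4351 0.024  0.02  ]
rail [0.6726 0.172  0.296 ] [ 0.6552 -0.1059  0.2974]
railaxis z.3 [0.6699 0.1628 0.3   ] [ 0.6537 -0.1094  0.3   ] [0.6748 0.1745 0.3   ] [ 0.6577 -0.1028  0.3   ]
rimS [ 0.4232 -0.2125  0.055 ]
rimS [ 0.5255 -0.2163  0.055 ]
rimS [ 0.5253 -0.3304  0.055 ]
rimS [ 0.4201 -0.3296  0.055 ]
rimC [ 0.5283 -0.3206  0.055 ]
rimC [ 0.424  -0.3178  0.055 ]
rimC [ 0.4205 -0.205   0.055 ]
blkS [0.4342 0.294  0.034 ]
blkS [0.5285 0.3218 0.034 ]
blkS [0.5466 0.2724 0.034 ]
blkS [0.4526 0.2431 0.034 ]
blkC [0.4545 0.2503 0.034 ]
blkC [0.4396 0.3026 0.034 ]
blkC [0.5288 0.3321 0.034 ]
blkC [0.5526 0.2753 0.034 ]
hooktop [0.4914 0.2866 0.1683]
gripcorner [0.4905 0.2843 0.1023]
beaker [0.6697 0.4045 0.085 ] [0.6682 0.4136 0.085 ]
bottle [ 0.5855 -0.4007  0.18  ] [ 0.5948 -0.389   0.18  ]
bailtop [ 0.4783 -0.2588  0.1367]
handle top end [ 0.3605 -0.2666  0.055 ] [ 0.4185 -0.2676  0.055 ] [ 0.3696 -0.2605  0.055 ]
```

Request:
carry_out --targets '[{"x": 0, "y": 0, "z": -0.2, "wx": 0, "wy": 0, "wz": 0, "grip": 88}, {"x": 0, "y": 0, "z": -0.4, "wx": 0, "wy": 0, "wz": 0, "grip": 70}, {"x": 0, "y": 0, "z": -0.6, "wx": 0, "wy": 0, "wz": 0, "grip": 50}, {"x": 0, "y": 0, "z": -0.6, "wx": 0, "wy": 0, "wz": 0, "grip": 50}]'

```text
time: 0.55
eef_pos: [0.1538, 0.6345, 0.3967]
ee_rot: [[-0.972, 0.236, 0.002], [0.236, 0.972, 0.013], [0.001, 0.013, -1.0]]
contact_force: [-0.1, 0.8, -0.1]
finger_gap: 0.0663
```

```bash
cat >> h.py <<'E'
def Rdown(yaw_deg,lean=0):
    """tool down, tool x at world angle 180+yaw, jaws along y rotated by yaw; lean>0: body leans toward -x(rot)"""
    a=np.radians(lean);c,s=np.cos(a),np.sin(a)
    R=np.array([[-c,0,s],[0,1,0],[-s,0,-c]])
    y=np.radians(yaw_deg);Z=np.array([[np.cos(y),-np.sin(y),0],[np.sin(y),np.cos(y),0],[0,0,1]])
    return Z@R
E
python3 - <<'E'
from h import *
print(manip.observe()["eef_pos"],manip.observe()["joints"])
for p in [(.40,.36,.36),(.42,.0,.36)]: print(rows(p,Rdown(0)))
E
```

```text
[0.15376497 0.634538   0.39667396] [-80.53626145  24.45452241   0.30930485  76.26671832  -0.12534618
  78.54775212  -3.8715314 ]
(array([-1.2162, -0.8367,  0.1351]), array([ 0.0041,  0.0002, -0.0758]))
(array([-1.6336, -2.2171,  0.1172]), array([ 0.0041,  0.0002, -0.0758]))
```

Request:
carry_out --targets '[{"x": -0.15, "y": -0.12, "z": 0, "wx": 0, "wy": 0, "wz": -0.02, "grip": 50}, {"x": -0.3, "y": -0.24, "z": 0.02, "wx": 0, "wy": 0, "wz": -0.04, "grip": 50}, {"x": -0.45, "y": -0.36, "z": 0.04, "wx": 0, "wy": 0, "wz": -0.06, "grip": 50}, {"x": -0.6, "y": -0.48, "z": 0.06, "wx": 0, "wy": 0, "wz": -0.0758, "grip": 50}, {"x": -0.75, "y": -0.6, "z": 0.08, "wx": 0, "wy": 0, "wz": -0.0758, "grip": 50}, {"x": -0.9, "y": -0.76, "z": 0.1, "wx": 0, "wy": 0, "wz": -0.0758, "grip": 50}, {"x": -0.95, "y": -0.92, "z": 0.1, "wx": 0, "wy": 0, "wz": -0.0758, "grip": 50}, {"x": -1, "y": -1, "z": 0.1, "wx": 0, "wy": 0, "wz": -0.0758, "grip": 50}]'

```text
time: 1.35
eef_pos: [0.3379, 0.3255, 0.3629]
ee_rot: [[-1.0, 0.004, -0.001], [0.004, 1.0, -0.002], [0.001, -0.002, -1.0]]
contact_force: [0.1, 0.8, 0.2]
finger_gap: 0.0498
```

```bash
python3 - <<'E'
from h import *
print(manip.observe()["eef_pos"],manip.observe()["joints"])
for p in [(.43,.2,.3),(.43,.05,.3)]: print(rows(p,Rdown(0)))
E
```

```text
[0.33787809 0.32547524 0.36294126] [-55.23955481   5.58839766   6.28164028 105.4255177   -0.61395696
  69.138669    41.01531532]
(array([-0.3706, -0.5   ,  0.2524]), array([-0.0006, -0.0003, -0.0012]))
(array([-0.3729, -1.1   ,  0.2536]), array([-0.0006, -0.0003, -0.0012]))
```

Request:
carry_out --targets '[{"x": -0.08, "y": -0.18, "z": 0, "wx": 0, "wy": 0, "wz": 0, "grip": 50}, {"x": -0.16, "y": -0.36, "z": 0, "wx": 0, "wy": 0, "wz": 0, "grip": 50}, {"x": -0.24, "y": -0.54, "z": 0.05, "wx": 0, "wy": 0, "wz": 0, "grip": 50}, {"x": -0.32, "y": -0.72, "z": 0.1, "wx": 0, "wy": 0, "wz": 0, "grip": 50}, {"x": -0.37, "y": -0.9, "z": 0.15, "wx": 0, "wy": 0, "wz": 0, "grip": 50}, {"x": -0.37, "y": -1, "z": 0.15, "wx": 0, "wy": 0, "wz": 0, "grip": 50}, {"x": -0.37, "y": -1, "z": 0.15, "wx": 0, "wy": 0, "wz": 0, "grip": 50}]'

```text
time: 2.05
eef_pos: [0.4295, 0.0758, 0.3255]
ee_rot: [[-1.0, 0.006, -0.001], [0.006, 1.0, -0.001], [0.001, -0.001, -1.0]]
contact_force: [0.3, 1.1, -0.6]
finger_gap: 0.0501
```

```bash
python3 - <<'E'
from h import *
s=manip.observe();print(s["eef_pos"],s["joints"],s["dq"].max())
c,im=shot("wrist","pics/w1.png")
np.save("w1.npy",np.array([*c[0].ravel(),c[1],*c[2].ravel()]))
E
```

```text
[0.42947909 0.07580021 0.32549474] [-36.12115066   3.28576587  21.24269982 113.42726982  -1.27104166
  63.60344315  75.28692833] 0.3138982895295069
```

View pics/w1.png

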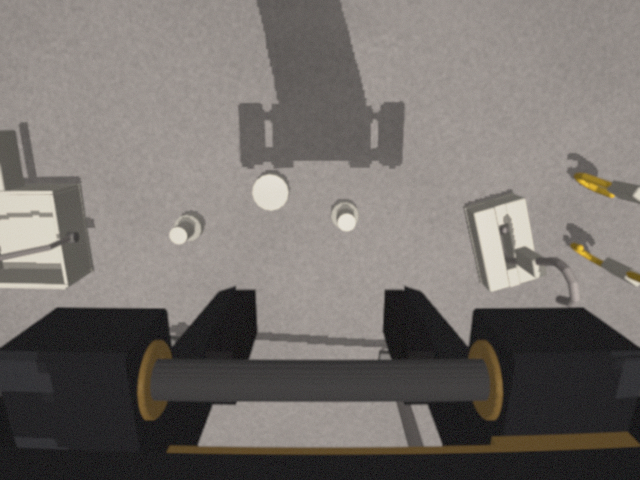

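```bash
python3 - <<'E'
from h import *
im=cv2.imread("pics/w1.png")
crop(im,150,150,390,270,3.3,'pics/w1a.png'); crop(im,450,170,640,320,4,'pics/w1b.png')
E
```

View pics/w1a.png

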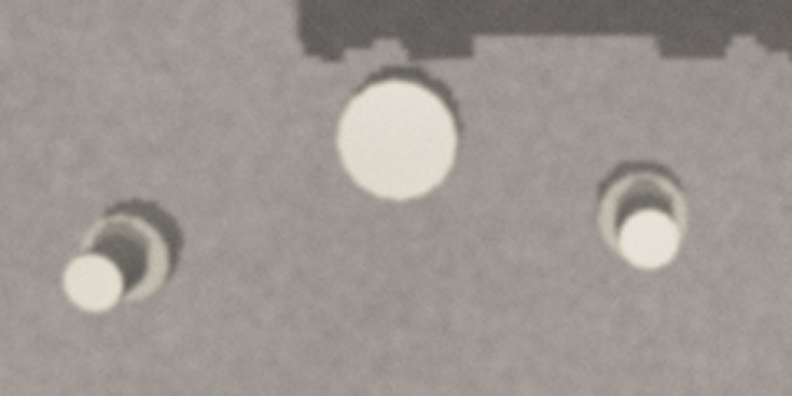

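View pics/w1b.png

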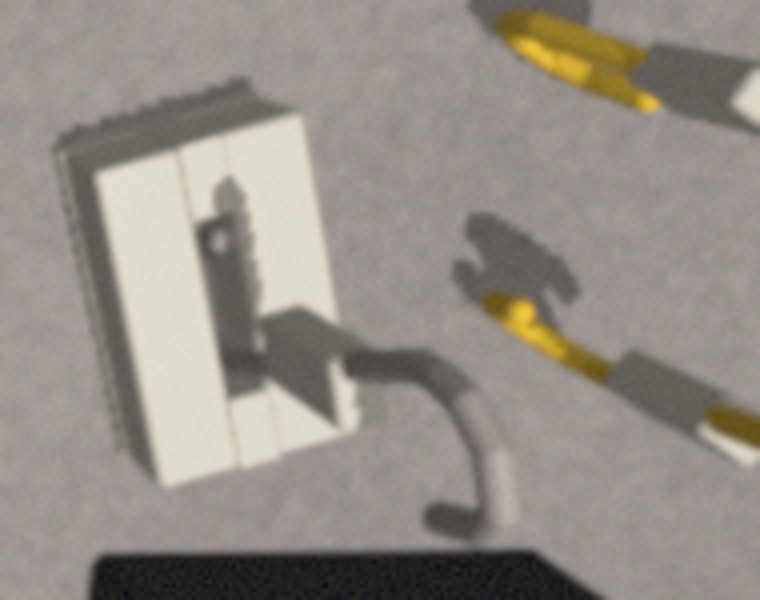

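```bash
python3 - <<'E'
from h import *
np.set_printoptions(precision=4,suppress=True)
v=np.load("w1.npy");W=(v[:9].reshape(3,3),v[9],v[10:].reshape(4,4))
f=lambda p,s,ox,oy:(p[0]/s+ox-.35,p[1]/s+oy-.35)
wa=lambda *p:f(p,3.3,150,150); wb=lambda *p:f(p,4,450,170)
print("A",onz(wa(650,239),W,.05),onz(wa(643,214),W,.017))
print("B",onz(wa(93,283),W,.05),onz(wa(125,256),W,.017))
print("cap",onz(wa(398,140),W,.02))
P=[onz(wb(*p),W,.034) for p in [(95,172),(300,115),(358,428),(165,487)]]
print(np.array(P),np.mean(P,0))
print("mid caddy")
E
```

```text
A [0.4579 0.1035 0.05  ] [0.4568 0.1032 0.017 ]
B [ 0.4714 -0.0788  0.05  ] [ 0.4705 -0.0785  0.017 ]
cap [0.4299 0.0197 0.02  ]
[[0.4517 0.245  0.034 ]
 [0.4358 0.301  0.034 ]
 [0.5281 0.3307 0.034 ]
 [0.546  0.2751 0.034 ]] [0.4904 0.2879 0.034 ]
mid caddy
```

```bash
python3 - <<'E'
from h import *
for p in [(.4575,.1035,.1),]: print(rows(p,Rdown(0)))
E
```

```text
(array([-0.1122,  0.1008,  0.903 ]), array([-0.0001, -0.0002, -0.001 ]))
```

Request:
carry_out --targets '[{"x": -0.05, "y": 0.05, "z": 0.15, "wx": 0, "wy": 0, "wz": 0, "grip": 50}, {"x": -0.11, "y": 0.1, "z": 0.34, "wx": 0, "wy": 0, "wz": 0, "grip": 50}, {"x": -0.112, "y": 0.101, "z": 0.52, "wx": 0, "wy": 0, "wz": 0, "grip": 50}, {"x": -0.112, "y": 0.101, "z": 0.7, "wx": 0, "wy": 0, "wz": 0, "grip": 50}, {"x": -0.112, "y": 0.101, "z": 0.82, "wx": 0, "wy": 0, "wz": 0, "grip": 50}, {"x": -0.112, "y": 0.101, "z": 0.9, "wx": 0, "wy": 0, "wz": 0, "grip": 50}, {"x": -0.112, "y": 0.101, "z": 0.9, "wx": 0, "wy": 0, "wz": 0, "grip": 50}]'

```text
time: 2.8
eef_pos: [0.4555, 0.1063, 0.0988]
ee_rot: [[-1.0, -0.003, -0.005], [-0.003, 1.0, -0.001], [0.005, -0.001, -1.0]]
contact_force: [-0.7, 0.2, 0.5]
finger_gap: 0.0499
```

```bash
python3 - <<'E'
from h import *
for p in [(.4575,.1035,.021),]: print(rows(p,Rdown(0)))
shot("wrist","pics/w2.png")
E
```

```text
(array([-0.0095, -0.0107,  0.311 ]), array([-0.0004, -0.0016,  0.0009]))
```

View pics/w2.png

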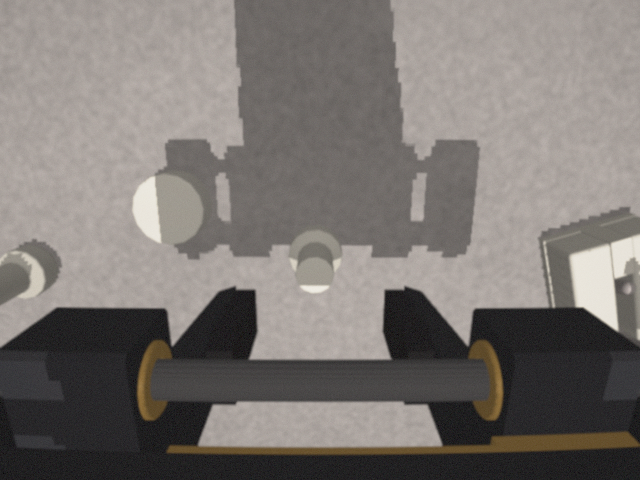

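Request:
carry_out --targets '[{"x": -0.006, "y": -0.008, "z": 0.1, "wx": 0, "wy": 0, "wz": 0, "grip": 50}, {"x": -0.008, "y": -0.01, "z": 0.2, "wx": 0, "wy": 0, "wz": 0, "grip": 50}, {"x": -0.008, "y": -0.01, "z": 0.28, "wx": 0, "wy": 0, "wz": 0, "grip": 50}, {"x": -0.008, "y": -0.01, "z": 0.31, "wx": 0, "wy": 0, "wz": 0, "grip": 50}, {"x": -0.008, "y": -0.01, "z": 0.31, "wx": 0, "wy": 0, "wz": 0, "grip": 50}, {"x": -0.008, "y": -0.01, "z": 0.31, "wx": 0, "wy": 0, "wz": 0, "grip": 15}, {"x": -0.008, "y": -0.01, "z": 0.31, "wx": 0, "wy": 0, "wz": 0, "grip": 12}, {"x": -0.008, "y": -0.01, "z": 0.31, "wx": 0, "wy": 0, "wz": 0, "grip": 12}]'

```text
time: 3.65
eef_pos: [0.4604, 0.1029, 0.0246]
ee_rot: [[-1.0, -0.0, 0.002], [-0.0, 1.0, 0.001], [-0.002, 0.001, -1.0]]
contact_force: [-0.5, 0.0, -0.7]
finger_gap: 0.0284
```

Request:
carry_out --targets '[{"x": 0, "y": 0, "z": 0, "wx": 0, "wy": 0, "wz": 0, "grip": 12}, {"x": 0, "y": 0, "z": 0, "wx": 0, "wy": 0, "wz": 0, "grip": 12}]'

```text
time: 3.85
eef_pos: [0.4601, 0.1028, 0.0241]
ee_rot: [[-1.0, -0.0, 0.001], [-0.0, 1.0, 0.0], [-0.001, 0.0, -1.0]]
contact_force: [-0.3, -0.3, 4.2]
finger_gap: 0.0184
```

```bash
python3 - <<'E'
from h import *
s=manip.observe();print(s["eef_pos"],s["joints"],s["finger_gap"])
shot("wrist","pics/w3.png")
C=(.474,-.268);
print(rows((.45,-.05,.22),Rdown(0)))
E
```

```text
[0.46014268 0.1028195  0.02412835] [-27.57519029  35.81223563  11.7698498  121.78578706 -17.15707334
  23.87858627  87.79975817] 0.018386318063810827
(array([ 0.0403, -0.611 , -0.7838]), array([0.0001, 0.0002, 0.0001]))
```

View pics/w3.png

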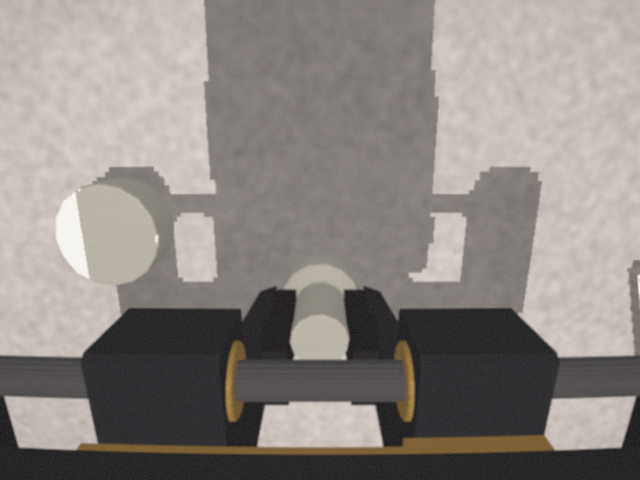

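Request:
carry_out --targets '[{"x": 0, "y": 0, "z": -0.1, "wx": 0, "wy": 0, "wz": 0, "grip": 12}, {"x": 0, "y": 0, "z": -0.28, "wx": 0, "wy": 0, "wz": 0, "grip": 12}, {"x": 0.02, "y": -0.1, "z": -0.46, "wx": 0, "wy": 0, "wz": 0, "grip": 12}, {"x": 0.04, "y": -0.24, "z": -0.6, "wx": 0, "wy": 0, "wz": 0, "grip": 12}, {"x": 0.04, "y": -0.4, "z": -0.72, "wx": 0, "wy": 0, "wz": 0, "grip": 12}, {"x": 0.04, "y": -0.58, "z": -0.8, "wx": 0, "wy": 0, "wz": 0, "grip": 12}, {"x": 0.04, "y": -0.76, "z": -0.85, "wx": 0, "wy": 0, "wz": 0, "grip": 12}, {"x": 0.04, "y": -0.94, "z": -0.9, "wx": 0, "wy": 0, "wz": 0, "grip": 12}]'

```text
time: 4.7
eef_pos: [0.4495, -0.1341, 0.2497]
ee_rot: [[-1.0, -0.001, 0.001], [-0.001, 1.0, 0.0], [-0.001, 0.0, -1.0]]
contact_force: [1.2, 0.0, -0.5]
finger_gap: 0.0186
```

Request:
carry_out --targets '[{"x": 0.04, "y": -0.15, "z": -0.05, "wx": 0, "wy": 0, "wz": 0, "grip": 12}, {"x": 0.04, "y": -0.25, "z": -0.1, "wx": 0, "wy": 0, "wz": 0, "grip": 12}, {"x": 0.04, "y": -0.25, "z": -0.1, "wx": 0, "wy": 0, "wz": 0, "grip": 12}, {"x": 0.04, "y": -0.25, "z": -0.1, "wx": 0, "wy": 0, "wz": 0, "grip": 12}]'

```text
time: 5.1
eef_pos: [0.4397, -0.1947, 0.2735]
ee_rot: [[-1.0, 0.001, -0.0], [0.001, 1.0, 0.0], [0.0, 0.0, -1.0]]
contact_force: [-0.6, 0.4, -1.0]
finger_gap: 0.0184
```

```bash
python3 - <<'E'
from h import *
s=manip.observe();print(s["eef_pos"],s["joints"],s["finger_gap"])
c,im=shot("wrist","pics/w4.png")
np.save("w4.npy",np.array([*c[0].ravel(),c[1],*c[2].ravel()]))
E
```

```text
[ 0.43966368 -0.19471004  0.27352093] [ -7.41964421  12.46710988  30.21806177 112.19906676  -7.45095755
  57.22436213 116.222049  ] 0.0184377976684093
```

View pics/w4.png

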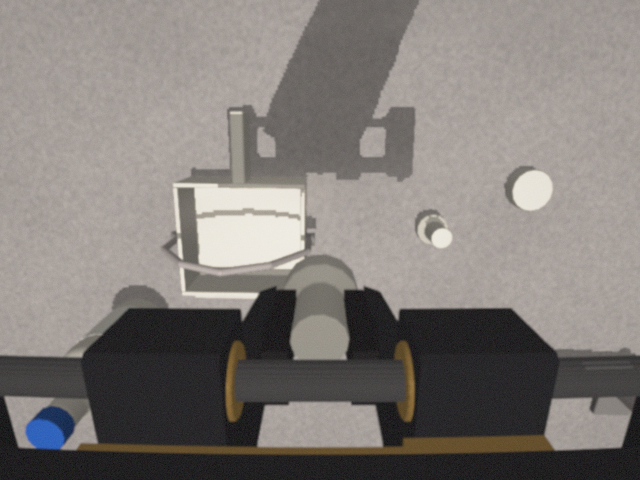

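```bash
python3 - <<'E'
from h import *
im=cv2.imread("pics/w4.png")
crop(im,100,90,340,310,2.7,'pics/w4a.png')
E
```

```text
(no output)
```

View pics/w4a.png

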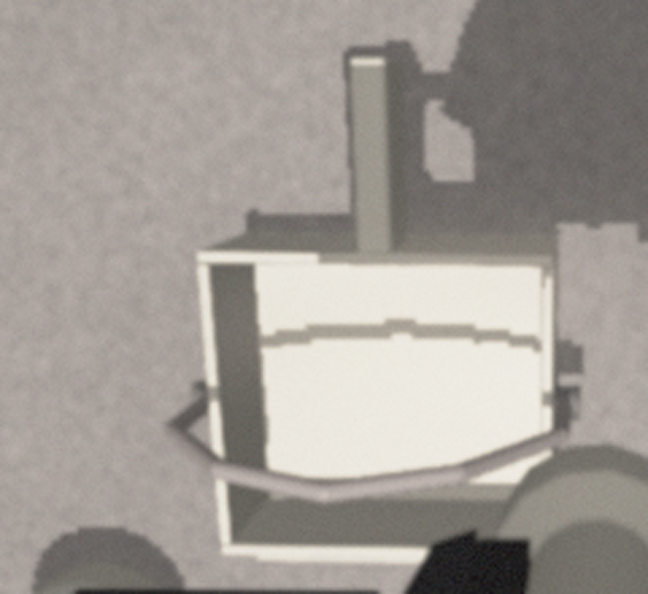

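```bash
python3 - <<'E'
from h import *
np.set_printoptions(precision=4,suppress=True)
v=np.load("w4.npy");W=(v[:9].reshape(3,3),v[9],v[10:].reshape(4,4))
wa=lambda *p:(p[0]/2.7+100-.3,p[1]/2.7+90-.3)
P=[onz(wa(*p),W,.055) for p in [(197,252),(553,258),(222,557)]]
print(np.array(P)); print(P[1]-P[0],P[2]-P[0],"ctr",(P[1]+P[2])/2)
h=[onz(wa(*p),W,.055) for p in [(367,57),(375,250)]];print(h)
print("bail",onz(wa(322,492),W,.136)); print("bail L knee",onz(wa(175,425),W,.08),"kink2",onz(wa(218,468),W,.11))
print("bottlecap",onz((48,430),W,.18),"base?",)
C=cal("scene")
E
```

```text
[[ 0.4182 -0.3279  0.055 ]
 [ 0.4207 -0.2087  0.055 ]
 [ 0.5286 -0.3298  0.055 ]]
[0.0025 0.1192 0.    ] [ 0.1104 -0.0019  0.    ] ctr [ 0.4747 -0.2692  0.055 ]
[array([ 0.3562, -0.2674,  0.055 ]), array([ 0.4179, -0.2679,  0.055 ])]
bail [ 0.4735 -0.2701  0.136 ]
bail L knee [ 0.4711 -0.3316  0.08  ] kink2 [ 0.4755 -0.3079  0.11  ]
bottlecap [ 0.5821 -0.396   0.18  ] base?
```

```bash
python3 - <<'E'
from h import *
R=Rdown(-1,-15)
for p in [(.505,-.247,.22),(.505,-.247,.10)]: print(rows(p,R))
E
```

```text
(array([-0.2614, -0.2135,  0.2122]), array([-0.0005,  0.083 ,  0.0059]))
(array([-0.2619, -0.2139,  0.6922]), array([-0.0005,  0.083 ,  0.0059]))
```

Request:
carry_out --targets '[{"x": -0.12, "y": -0.1, "z": 0.05, "wx": 0, "wy": 0.04, "wz": 0.003, "grip": 12}, {"x": -0.26, "y": -0.21, "z": 0.1, "wx": 0, "wy": 0.083, "wz": 0.006, "grip": 12}, {"x": -0.262, "y": -0.2137, "z": 0.2, "wx": 0, "wy": 0.083, "wz": 0.006, "grip": 12}, {"x": -0.262, "y": -0.2137, "z": 0.3, "wx": 0, "wy": 0.083, "wz": 0.006, "grip": 12}, {"x": -0.262, "y": -0.2137, "z": 0.42, "wx": 0, "wy": 0.083, "wz": 0.006, "grip": 12}, {"x": -0.262, "y": -0.2137, "z": 0.54, "wx": 0, "wy": 0.083, "wz": 0.006, "grip": 12}, {"x": -0.262, "y": -0.2137, "z": 0.6, "wx": 0, "wy": 0.083, "wz": 0.006, "grip": 12}, {"x": -0.262, "y": -0.2137, "z": 0.6, "wx": 0, "wy": 0.083, "wz": 0.006, "grip": 12}]'

```text
time: 5.95
eef_pos: [0.5043, -0.2463, 0.1216]
ee_rot: [[-0.965, 0.017, -0.262], [0.016, 1.0, 0.004], [0.262, -0.0, -0.965]]
contact_force: [-0.0, -0.1, 0.1]
finger_gap: 0.0186
```

```bash
python3 - <<'E'
from h import *
R=Rdown(-1,-15)
s=manip.observe();print(s["joints"])
for p in [(.505,-.247,.0325)]: print(rows(p,R))
c,im=shot("side"); crop(im,240,300,480,480,3.3,"pics/s4.png")
c,im=shot("scene"); crop(im,140,120,340,270,4,"pics/c4.png")
E
```

```text
[-5.13392547e-02  4.13551610e+01  2.75927408e+01  9.60720158e+01
 -1.37254901e+01  6.12037346e+01  1.20884931e+02]
(array([-0.0962, -0.0028,  0.3431]), array([-0.0002, -0.001 ,  0.0002]))
```

View pics/s4.png

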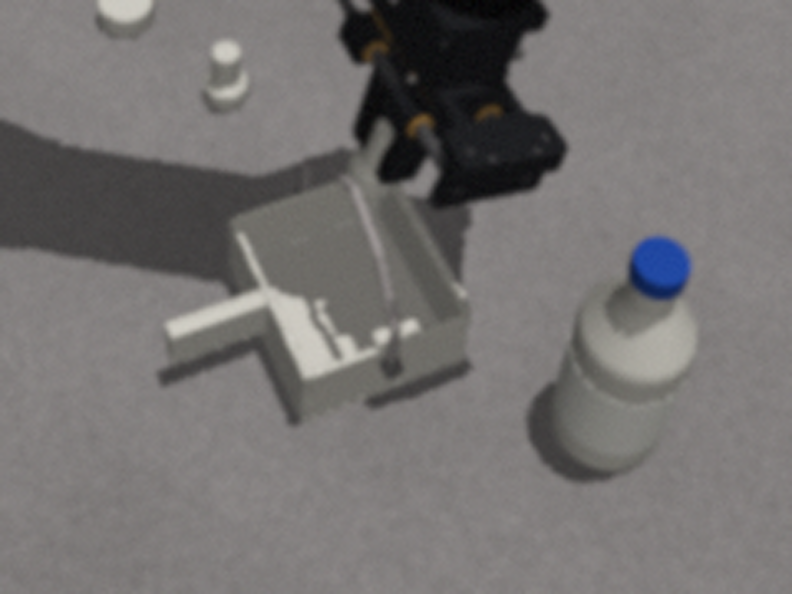

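View pics/c4.png

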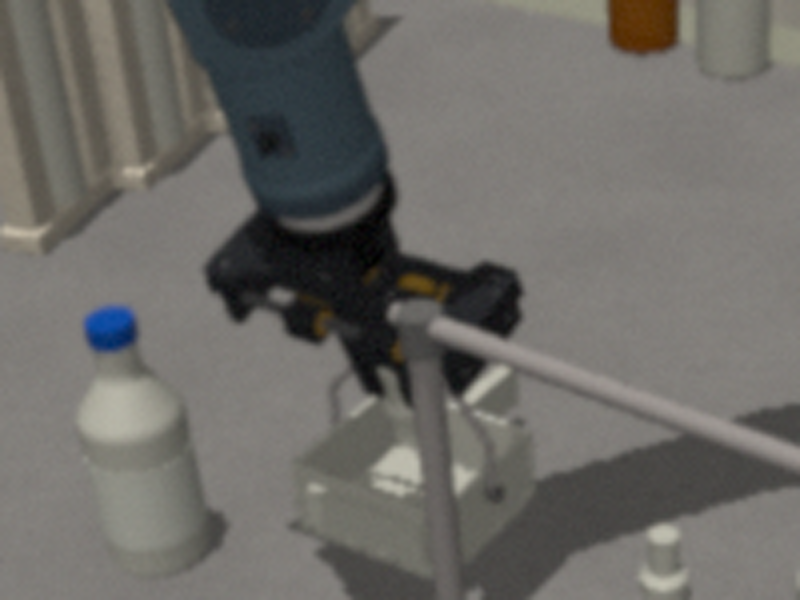

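Request:
carry_out --targets '[{"x": -0.02, "y": -0.003, "z": 0.08, "wx": 0, "wy": 0, "wz": 0, "grip": 12}, {"x": -0.045, "y": -0.003, "z": 0.16, "wx": 0, "wy": 0, "wz": 0, "grip": 12}, {"x": -0.067, "y": -0.003, "z": 0.24, "wx": 0, "wy": 0, "wz": 0, "grip": 12}, {"x": -0.084, "y": -0.003, "z": 0.3, "wx": 0, "wy": 0, "wz": 0, "grip": 12}, {"x": -0.093, "y": -0.003, "z": 0.33, "wx": 0, "wy": 0, "wz": 0, "grip": 12}, {"x": -0.096, "y": -0.003, "z": 0.343, "wx": 0, "wy": 0, "wz": 0, "grip": 12}, {"x": -0.096, "y": -0.003, "z": 0.343, "wx": 0, "wy": 0, "wz": 0, "grip": 12}, {"x": -0.096, "y": -0.003, "z": 0.343, "wx": 0, "wy": 0, "wz": 0, "grip": 12}]'

```text
time: 6.85
eef_pos: [0.507, -0.2496, 0.0355]
ee_rot: [[-0.966, 0.018, -0.257], [0.019, 1.0, 0.002], [0.257, -0.003, -0.967]]
contact_force: [-0.1, -0.5, -1.7]
finger_gap: 0.0182
```

```bash
python3 - <<'E'
from h import *
c,im=shot("side"); crop(im,240,300,480,480,3.3,"pics/s5.png")
print(manip.observe()["contact_force"])
E
```

```text
[-0.12539542 -0.35192801 -0.57207762]
```

View pics/s5.png

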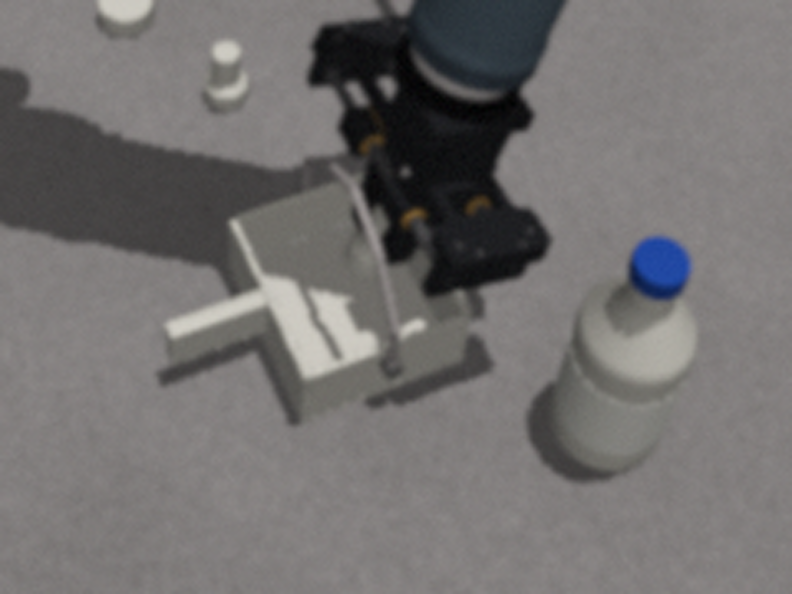

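Request:
carry_out --targets '[{"x": -0.003, "y": 0, "z": 0.01, "wx": 0, "wy": 0, "wz": 0, "grip": 12}, {"x": -0.003, "y": 0, "z": 0.01, "wx": 0, "wy": 0, "wz": 0, "grip": 12}, {"x": -0.003, "y": 0, "z": 0.01, "wx": 0, "wy": 0, "wz": 0, "grip": 28}, {"x": -0.003, "y": 0, "z": 0.01, "wx": 0, "wy": 0, "wz": 0, "grip": 28}, {"x": -0.003, "y": 0, "z": 0.01, "wx": 0, "wy": 0, "wz": 0, "grip": 28}, {"x": 0.026, "y": 0, "z": -0.1, "wx": 0, "wy": 0, "wz": 0, "grip": 28}, {"x": 0.077, "y": 0, "z": -0.29, "wx": 0, "wy": 0, "wz": 0, "grip": 28}, {"x": 0.13, "y": 0, "z": -0.48, "wx": 0, "wy": 0, "wz": 0, "grip": 28}]'

```text
time: 7.7
eef_pos: [0.5054, -0.2487, 0.1601]
ee_rot: [[-0.966, 0.018, -0.259], [0.018, 1.0, 0.003], [0.259, -0.002, -0.966]]
contact_force: [0.7, -0.5, -0.0]
finger_gap: 0.0282
```

```bash
python3 - <<'E'
from h import *
c,im=shot("side"); crop(im,240,300,480,480,3.3,"pics/s6.png")
R=Rdown(0,0)
print(rows((.471,-.0788,.2),R),rows((.471,-.0788,.1),R))
E
```

```text
(array([ 0.1928,  0.6863, -0.0864]), array([-0.0011, -0.0802, -0.0063])) (array([0.0931, 0.6887, 0.3009]), array([-0.0011, -0.0802, -0.0063]))
```

View pics/s6.png

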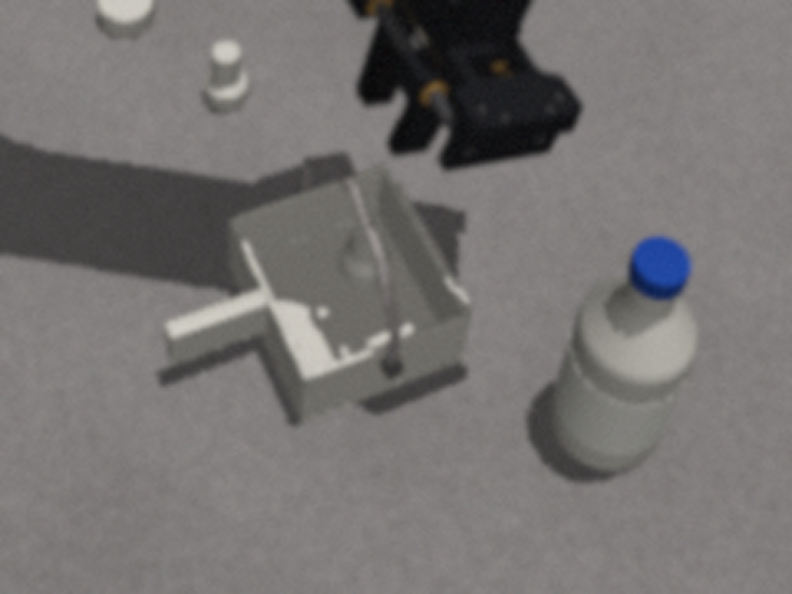

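Request:
carry_out --targets '[{"x": 0.05, "y": 0.15, "z": -0.1, "wx": 0, "wy": 0, "wz": 0, "grip": 50}, {"x": 0.1, "y": 0.33, "z": -0.1, "wx": 0, "wy": -0.04, "wz": -0.003, "grip": 50}, {"x": 0.17, "y": 0.5, "z": -0.09, "wx": 0, "wy": -0.08, "wz": -0.006, "grip": 50}, {"x": 0.19, "y": 0.687, "z": -0.08, "wx": 0, "wy": -0.08, "wz": -0.006, "grip": 50}, {"x": 0.16, "y": 0.687, "z": 0.05, "wx": 0, "wy": -0.08, "wz": -0.006, "grip": 50}, {"x": 0.12, "y": 0.688, "z": 0.2, "wx": 0, "wy": -0.08, "wz": -0.006, "grip": 50}, {"x": 0.093, "y": 0.6887, "z": 0.3, "wx": 0, "wy": -0.08, "wz": -0.006, "grip": 50}, {"x": 0.093, "y": 0.6887, "z": 0.3, "wx": 0, "wy": -0.08, "wz": -0.006, "grip": 50}]'

```text
time: 8.55
eef_pos: [0.465, -0.0759, 0.0898]
ee_rot: [[-1.0, -0.001, -0.015], [-0.001, 1.0, 0.0], [0.015, 0.0, -1.0]]
contact_force: [-0.1, -0.4, 0.2]
finger_gap: 0.0499
```

```bash
python3 - <<'E'
from h import *
R=Rdown(0,0)
print(rows((.471,-.0788,.022),R))
shot("wrist","pics/w7.png")
E
```

```text
(array([-0.0281, -0.0117,  0.2707]), array([ 0.    , -0.0048,  0.0002]))
```

View pics/w7.png

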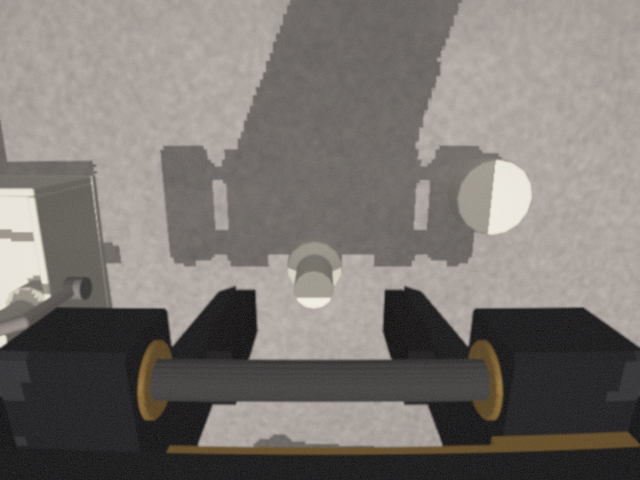

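Request:
carry_out --targets '[{"x": -0.004, "y": -0.004, "z": 0.1, "wx": 0, "wy": 0, "wz": 0, "grip": 50}, {"x": -0.004, "y": -0.004, "z": 0.2, "wx": 0, "wy": 0, "wz": 0, "grip": 50}, {"x": -0.004, "y": -0.004, "z": 0.28, "wx": 0, "wy": 0, "wz": 0, "grip": 50}, {"x": -0.004, "y": -0.004, "z": 0.305, "wx": 0, "wy": 0, "wz": 0, "grip": 50}, {"x": -0.004, "y": -0.004, "z": 0.305, "wx": 0, "wy": 0, "wz": 0, "grip": 50}, {"x": -0.004, "y": -0.004, "z": 0.305, "wx": 0, "wy": 0, "wz": 0, "grip": 12}, {"x": -0.004, "y": -0.004, "z": 0.305, "wx": 0, "wy": 0, "wz": 0, "grip": 12}, {"x": -0.004, "y": -0.004, "z": 0.305, "wx": 0, "wy": 0, "wz": 0, "grip": 12}]'

```text
time: 9.4
eef_pos: [0.4684, -0.0773, 0.0167]
ee_rot: [[-1.0, -0.0, -0.008], [-0.0, 1.0, -0.0], [0.008, -0.0, -1.0]]
contact_force: [0.1, 0.1, 1.5]
finger_gap: 0.0285
```

Request:
carry_out --targets '[{"x": 0, "y": 0, "z": 0, "wx": 0, "wy": 0, "wz": 0, "grip": 12}, {"x": 0, "y": 0, "z": 0, "wx": 0, "wy": 0, "wz": 0, "grip": 12}, {"x": 0, "y": 0, "z": -0.1, "wx": 0, "wy": 0, "wz": 0, "grip": 12}, {"x": 0, "y": 0, "z": -0.3, "wx": 0, "wy": 0, "wz": 0, "grip": 12}, {"x": 0, "y": 0, "z": -0.5, "wx": 0, "wy": 0, "wz": 0, "grip": 12}, {"x": 0, "y": 0, "z": -0.65, "wx": 0, "wy": 0, "wz": 0, "grip": 12}, {"x": 0, "y": 0, "z": -0.7, "wx": 0, "wy": 0, "wz": 0, "grip": 12}]'

```text
time: 10.1
eef_pos: [0.4709, -0.0774, 0.1942]
ee_rot: [[-1.0, -0.0, -0.004], [-0.0, 1.0, 0.0], [0.004, 0.0, -1.0]]
contact_force: [0.6, 0.2, -0.9]
finger_gap: 0.0184
```

```bash
python3 - <<'E'
from h import *
s=manip.observe();print(s["eef_pos"],s["joints"],s["finger_gap"])
c,im=shot("side"); crop(im,240,200,480,380,3.3,"pics/s8.png")
E
```

```text
[ 0.47093152 -0.07741327  0.19419666] [-20.28108343  19.15643958  29.29119664 117.16229107 -12.68973287
  46.93278405 106.42969745] 0.01835753540960119
```

View pics/s8.png

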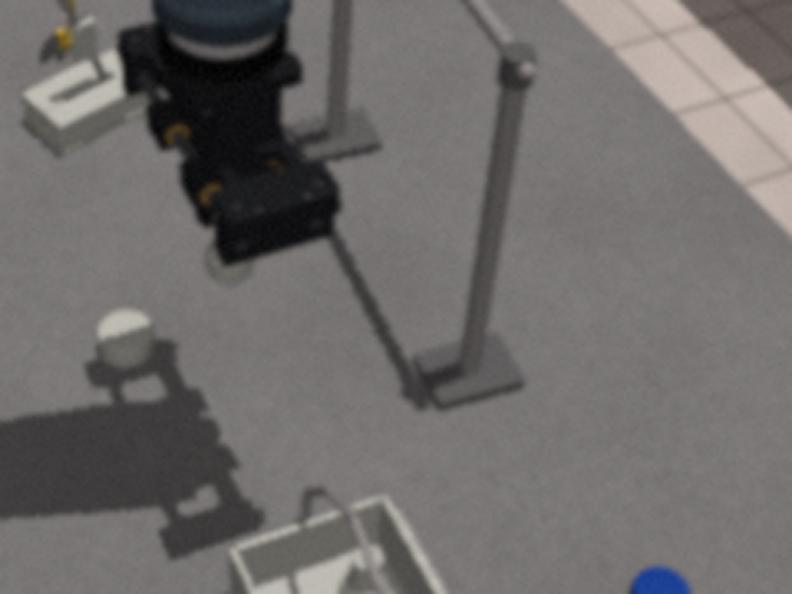

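```bash
python3 - <<'E'
from h import *
R=Rdown(-1,10)
for z in (.22,.12): print(rows((.4390,-.289,z),R))
E
```

```text
(array([ 0.1291, -0.8467, -0.1034]), array([ 0.0007, -0.0568,  0.0056]))
(array([ 0.1275, -0.847 ,  0.2966]), array([ 0.0007, -0.0568,  0.0056]))
```

Request:
carry_out --targets '[{"x": 0.03, "y": -0.15, "z": -0.1, "wx": 0, "wy": -0.02, "wz": 0.003, "grip": 12}, {"x": 0.06, "y": -0.32, "z": -0.11, "wx": 0, "wy": -0.04, "wz": 0.005, "grip": 12}, {"x": 0.1, "y": -0.5, "z": -0.11, "wx": 0, "wy": -0.0568, "wz": 0.0056, "grip": 12}, {"x": 0.129, "y": -0.68, "z": -0.11, "wx": 0, "wy": -0.0568, "wz": 0.0056, "grip": 12}, {"x": 0.129, "y": -0.847, "z": -0.1, "wx": 0, "wy": -0.0568, "wz": 0.0056, "grip": 12}, {"x": 0.128, "y": -0.847, "z": 0.06, "wx": 0, "wy": -0.0568, "wz": 0.0056, "grip": 12}, {"x": 0.128, "y": -0.847, "z": 0.2, "wx": 0, "wy": -0.0568, "wz": 0.0056, "grip": 12}, {"x": 0.128, "y": -0.847, "z": 0.2, "wx": 0, "wy": -0.0568, "wz": 0.0056, "grip": 12}]'

```text
time: 10.95
eef_pos: [0.4329, -0.2868, 0.1358]
ee_rot: [[-0.987, 0.018, 0.158], [0.019, 1.0, 0.003], [-0.158, 0.006, -0.987]]
contact_force: [-0.5, 0.9, -1.2]
finger_gap: 0.0185
```

```bash
python3 - <<'E'
from h import *
R=Rdown(-1,10)
s=manip.observe();print(s["joints"])
for p in [(.439,-.289,.0245)]: print(rows(p,R))
shot("wrist","pics/w8.png")
c,im=shot("side"); crop(im,240,300,480,480,3.3,"pics/s8.png")
E
```

```text
[ 10.01230862  25.40630624  26.81001164 119.75721437 -30.77923841
  33.43677529 148.06775917]
(array([ 0.0461, -0.0111,  0.4434]), array([ 0.002 , -0.0049, -0.0006]))
```

View pics/w8.png

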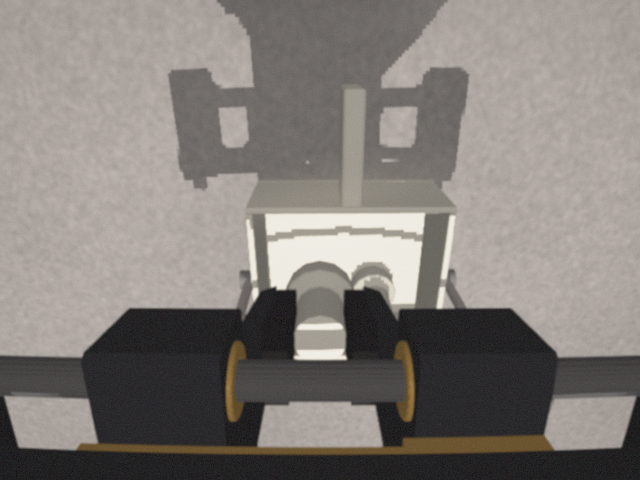

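View pics/s8.png

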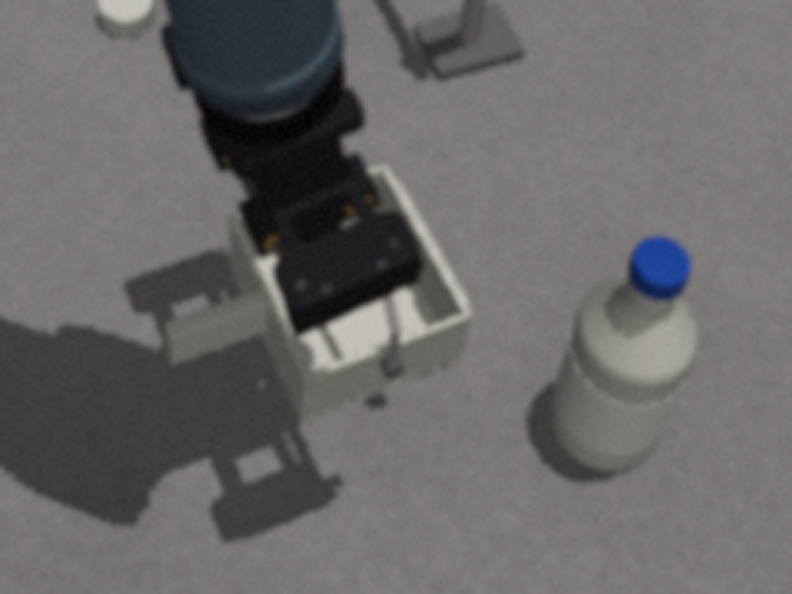

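Request:
carry_out --targets '[{"x": 0, "y": 0, "z": -0.15, "wx": 0, "wy": 0, "wz": 0, "grip": 12}, {"x": 0, "y": 0, "z": -0.3, "wx": 0, "wy": 0, "wz": 0.04, "grip": 12}, {"x": 0, "y": 0, "z": -0.4, "wx": 0, "wy": 0, "wz": 0.08, "grip": 12}, {"x": 0, "y": 0, "z": -0.4, "wx": 0, "wy": 0, "wz": 0.125, "grip": 12}, {"x": 0, "y": 0, "z": -0.4, "wx": 0, "wy": 0, "wz": 0.17, "grip": 12}, {"x": 0, "y": 0, "z": -0.4, "wx": 0, "wy": 0, "wz": 0.21, "grip": 12}, {"x": 0, "y": 0, "z": -0.4, "wx": 0, "wy": 0, "wz": 0.25, "grip": 12}]'

```text
time: 11.75
eef_pos: [0.4208, -0.2888, 0.2416]
ee_rot: [[-0.681, 0.712, 0.171], [0.722, 0.692, -0.002], [-0.119, 0.122, -0.985]]
contact_force: [0.3, 0.2, -1.4]
finger_gap: 0.0186
```

```bash
python3 - <<'E'
from h import *
s=manip.observe();print(s["joints"],s["eef_pos"])
E
```

```text
[ -5.08022548  15.8305925   45.00729328 117.22029424 -24.12266756
  45.98256404  97.87380432] [ 0.42076563 -0.28881044  0.24156986]
```

Request:
carry_out --targets '[{"x": 0, "y": 0, "z": 0, "wx": 0, "wy": 0, "wz": 0.047, "grip": 12}, {"x": 0, "y": 0, "z": 0, "wx": 0, "wy": 0, "wz": 0.094, "grip": 12}, {"x": 0, "y": 0, "z": 0, "wx": 0, "wy": 0, "wz": 0.141, "grip": 12}, {"x": 0, "y": 0, "z": 0, "wx": 0, "wy": 0, "wz": 0.188, "grip": 12}, {"x": 0, "y": 0, "z": 0, "wx": 0, "wy": 0, "wz": 0.235, "grip": 12}, {"x": 0, "y": 0, "z": 0, "wx": 0, "wy": 0, "wz": 0.282, "grip": 12}, {"x": 0, "y": 0, "z": 0, "wx": 0, "wy": 0, "wz": 0.329, "grip": 12}, {"x": 0, "y": 0, "z": 0, "wx": 0, "wy": 0, "wz": 0.375, "grip": 12}]'

```text
time: 12.55
eef_pos: [0.4208, -0.2886, 0.2414]
ee_rot: [[0.398, 0.902, 0.171], [0.915, -0.403, -0.001], [0.068, 0.157, -0.985]]
contact_force: [0.1, 0.1, 0.7]
finger_gap: 0.0186
```

Request:
carry_out --targets '[{"x": 0, "y": 0, "z": 0, "wx": 0, "wy": 0, "wz": 0.047, "grip": 12}, {"x": 0, "y": 0, "z": 0, "wx": 0, "wy": 0, "wz": 0.094, "grip": 12}, {"x": 0, "y": 0, "z": 0, "wx": 0, "wy": 0, "wz": 0.141, "grip": 12}, {"x": 0, "y": 0, "z": 0, "wx": 0, "wy": 0, "wz": 0.188, "grip": 12}, {"x": 0, "y": 0, "z": 0, "wx": 0, "wy": 0, "wz": 0.235, "grip": 12}, {"x": 0, "y": 0, "z": 0, "wx": 0, "wy": 0, "wz": 0.282, "grip": 12}, {"x": 0, "y": 0, "z": 0, "wx": 0, "wy": 0, "wz": 0.329, "grip": 12}, {"x": 0, "y": 0, "z": 0, "wx": 0, "wy": 0, "wz": 0.375, "grip": 12}]'

```text
time: 13.35
eef_pos: [0.4209, -0.2885, 0.2412]
ee_rot: [[0.985, -0.022, 0.171], [-0.022, -1.0, -0.001], [0.17, -0.003, -0.985]]
contact_force: [-0.2, -0.2, -0.6]
finger_gap: 0.0188
```

```bash
cat >> h.py <<'E'
def Rflip(yaw,lean=0): return Rdown(yaw,lean)@np.diag([-1.,-1.,1.])
E
python3 - <<'E'
from h import *
s=manip.observe();print(s["joints"],s["eef_pos"])
for z in (.22,.12): print(rows((.4390,-.289,z),Rflip(-1,10)))
E
```

```text
[-21.90913047  26.42377729  70.7466949  117.79224625 -41.20880796
  53.01980804 -20.48321612] [ 0.4208642  -0.28849197  0.24120161]
(array([0.057 , 0.0007, 0.0959]), array([-0.0007,  0.001 , -0.0016]))
(array([-0.0111,  0.0019,  0.4901]), array([-0.0007,  0.001 , -0.0016]))
```

Request:
carry_out --targets '[{"x": 0, "y": 0, "z": 0, "wx": 0, "wy": 0, "wz": -0.047, "grip": 12}, {"x": 0, "y": 0, "z": 0, "wx": 0, "wy": 0, "wz": -0.094, "grip": 12}, {"x": 0, "y": 0, "z": 0, "wx": 0, "wy": 0, "wz": -0.141, "grip": 12}, {"x": 0, "y": 0, "z": 0, "wx": 0, "wy": 0, "wz": -0.188, "grip": 12}, {"x": 0, "y": 0, "z": 0, "wx": 0, "wy": 0, "wz": -0.235, "grip": 12}, {"x": 0, "y": 0, "z": 0, "wx": 0, "wy": 0, "wz": -0.282, "grip": 12}, {"x": 0, "y": 0, "z": 0, "wx": 0, "wy": 0, "wz": -0.329, "grip": 12}, {"x": 0, "y": 0, "z": 0, "wx": 0, "wy": 0, "wz": -0.375, "grip": 12}]'

```text
time: 14.15
eef_pos: [0.4208, -0.2887, 0.2414]
ee_rot: [[0.387, 0.906, 0.171], [0.92, -0.392, -0.001], [0.066, 0.158, -0.985]]
contact_force: [1.1, 0.8, 0.5]
finger_gap: 0.0186
```

Request:
carry_out --targets '[{"x": 0, "y": 0, "z": 0, "wx": 0, "wy": 0, "wz": -0.047, "grip": 12}, {"x": 0, "y": 0, "z": 0, "wx": 0, "wy": 0, "wz": -0.094, "grip": 12}, {"x": 0, "y": 0, "z": 0, "wx": 0, "wy": 0, "wz": -0.141, "grip": 12}, {"x": 0, "y": 0, "z": 0, "wx": 0, "wy": 0, "wz": -0.188, "grip": 12}, {"x": 0, "y": 0, "z": 0, "wx": 0, "wy": 0, "wz": -0.235, "grip": 12}, {"x": 0, "y": 0, "z": 0, "wx": 0, "wy": 0, "wz": -0.282, "grip": 12}, {"x": 0, "y": 0, "z": 0, "wx": 0, "wy": 0, "wz": -0.329, "grip": 12}, {"x": 0, "y": 0, "z": 0, "wx": 0, "wy": 0, "wz": -0.375, "grip": 12}]'

```text
time: 14.95
eef_pos: [0.4207, -0.289, 0.2416]
ee_rot: [[-0.689, 0.704, 0.171], [0.715, 0.7, -0.002], [-0.121, 0.121, -0.985]]
contact_force: [0.1, 0.3, -0.9]
finger_gap: 0.0182
```

```bash
python3 - <<'E'
from h import *
s=manip.observe();print(s["joints"],s["eef_pos"])
for z in (.22,.12): print(rows((.4390,-.264,z),Rdown(-1,10)))
E
```

```text
[  0.65751155  14.57459374  37.75903837 116.97213387 -20.869025
  45.22617721  95.26171992] [ 0.42072206 -0.28895444  0.24158405]
(array([0.0314, 0.1109, 0.0973]), array([-1.000e-04, -1.000e-03, -2.479e-01]))
(array([0.0798, 0.0627, 0.4915]), array([-1.000e-04, -1.000e-03, -2.479e-01]))
```

Request:
carry_out --targets '[{"x": 0.005, "y": 0.02, "z": 0, "wx": 0, "wy": 0, "wz": -0.042, "grip": 12}, {"x": 0.01, "y": 0.04, "z": 0, "wx": 0, "wy": 0, "wz": -0.084, "grip": 12}, {"x": 0.016, "y": 0.06, "z": 0, "wx": 0, "wy": 0, "wz": -0.126, "grip": 12}, {"x": 0.022, "y": 0.08, "z": 0.02, "wx": 0, "wy": 0, "wz": -0.168, "grip": 12}, {"x": 0.028, "y": 0.1, "z": 0.05, "wx": 0, "wy": 0, "wz": -0.21, "grip": 12}, {"x": 0.0314, "y": 0.111, "z": 0.0973, "wx": 0, "wy": 0, "wz": -0.248, "grip": 12}, {"x": 0.055, "y": 0.087, "z": 0.29, "wx": 0, "wy": 0, "wz": -0.248, "grip": 12}, {"x": 0.067, "y": 0.075, "z": 0.4, "wx": 0, "wy": 0, "wz": -0.248, "grip": 12}]'

```text
time: 15.75
eef_pos: [0.4392, -0.2634, 0.1413]
ee_rot: [[-0.985, 0.022, 0.17], [0.022, 1.0, -0.002], [-0.17, 0.002, -0.986]]
contact_force: [-0.0, 0.3, -0.7]
finger_gap: 0.0188
```

```bash
python3 - <<'E'
from h import *
s=manip.observe();print(s["joints"],s["eef_pos"])
for z in (.08,.0245): print(rows((.4390,-.264,z),Rdown(-1,10)))
E
```

```text
[ 10.18457436  23.17457765  22.73942214 121.14355103 -26.77618358
  31.49554695 141.58742097] [ 0.43920328 -0.2634191   0.14125071]
(array([ 0.0423, -0.0028,  0.2413]), array([ 0.0004, -0.0013, -0.0015]))
(array([ 0.0799, -0.0033,  0.4601]), array([ 0.0004, -0.0013, -0.0015]))
```

Request:
carry_out --targets '[{"x": 0.012, "y": -0.003, "z": 0.07, "wx": 0, "wy": 0, "wz": 0, "grip": 12}, {"x": 0.025, "y": -0.003, "z": 0.15, "wx": 0, "wy": 0, "wz": 0, "grip": 12}, {"x": 0.037, "y": -0.003, "z": 0.22, "wx": 0, "wy": 0, "wz": 0, "grip": 12}, {"x": 0.042, "y": -0.003, "z": 0.241, "wx": 0, "wy": 0, "wz": 0, "grip": 12}, {"x": 0.042, "y": -0.003, "z": 0.241, "wx": 0, "wy": 0, "wz": 0, "grip": 12}]'

```text
time: 16.25
eef_pos: [0.439, -0.2646, 0.081]
ee_rot: [[-0.985, 0.023, 0.169], [0.023, 1.0, -0.002], [-0.169, 0.002, -0.986]]
contact_force: [-0.0, -0.7, 0.5]
finger_gap: 0.0187
```

```bash
python3 - <<'E'
from h import *
s=manip.observe();print(s["joints"],s["eef_pos"])
for z in (.0245,): print(rows((.4390,-.264,z),Rdown(-1,10)))
c,im=shot("side"); crop(im,240,300,480,480,3.3,"pics/s9.png")
E
```

```text
[ 15.50754193  29.57439518  16.62494869 122.31194491 -32.98854068
  24.00623747 147.82053318] [ 0.43895068 -0.26457633  0.08095803]
(array([0.038 , 0.0018, 0.2226]), array([ 0.0004, -0.0015, -0.0019]))
```

View pics/s9.png

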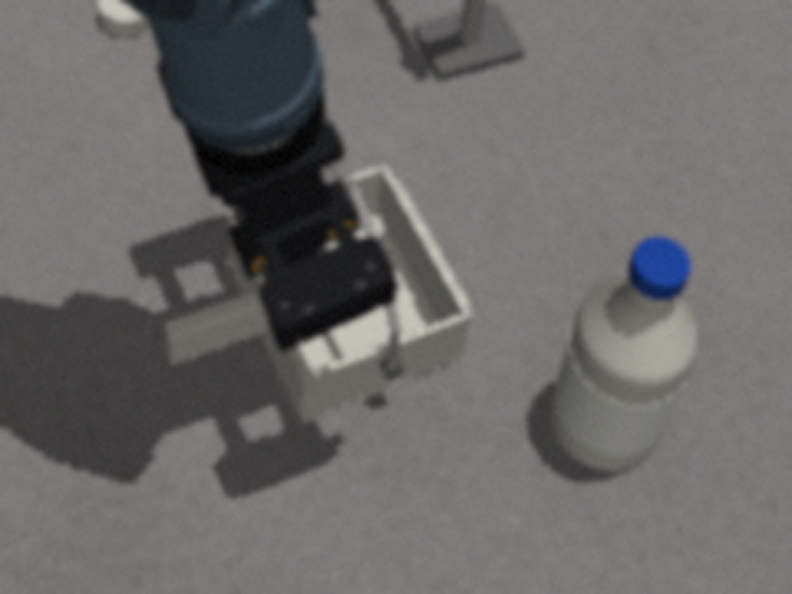

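Request:
carry_out --targets '[{"x": 0.006, "y": 0, "z": 0.04, "wx": 0, "wy": 0, "wz": 0.014, "grip": 12}, {"x": 0.012, "y": 0, "z": 0.08, "wx": 0, "wy": 0, "wz": 0.028, "grip": 12}, {"x": 0.02, "y": 0, "z": 0.12, "wx": 0, "wy": 0, "wz": 0.028, "grip": 12}, {"x": 0.024, "y": 0, "z": 0.142, "wx": 0, "wy": 0, "wz": 0.028, "grip": 12}, {"x": 0.024, "y": 0, "z": 0.142, "wx": 0, "wy": 0, "wz": 0.028, "grip": 12}]'

```text
time: 16.8
eef_pos: [0.4384, -0.2643, 0.0437]
ee_rot: [[-0.98, 0.11, 0.168], [0.111, 0.994, -0.001], [-0.167, 0.018, -0.986]]
contact_force: [1.0, 0.2, -0.5]
finger_gap: 0.0183
```

```bash
python3 - <<'E'
from h import *
s=manip.observe();print(s["joints"],s["eef_pos"])
for z in (.0245,): print(rows((.4390,-.264,z),Rdown(-6,10)))
E
```

```text
[ 18.28055994  33.78597119  13.23516897 122.59121411 -37.88681139
  19.61605159 147.75504689] [ 0.43843835 -0.26426849  0.0436655 ]
(array([ 0.0107, -0.    ,  0.076 ]), array([ 0.0053, -0.0022, -0.0026]))
```

Request:
carry_out --targets '[{"x": 0.004, "y": 0, "z": 0.03, "wx": 0, "wy": 0, "wz": 0.004, "grip": 12}, {"x": 0.011, "y": 0, "z": 0.066, "wx": 0, "wy": 0, "wz": 0.008, "grip": 12}, {"x": 0.011, "y": 0, "z": 0.07, "wx": 0, "wy": 0, "wz": 0.008, "grip": 12}, {"x": 0.011, "y": 0, "z": 0.07, "wx": 0, "wy": 0, "wz": 0.008, "grip": 12}]'

```text
time: 17.2
eef_pos: [0.4437, -0.265, 0.0297]
ee_rot: [[-0.975, 0.133, 0.177], [0.135, 0.991, -0.003], [-0.176, 0.021, -0.984]]
contact_force: [2.2, 4.1, 26.5]
finger_gap: 0.018
```

```bash
python3 - <<'E'
from h import *
s=manip.observe();print(s["joints"],s["eef_pos"],s["contact_force"])
c,im=shot("side"); crop(im,240,300,480,480,3.3,"pics/s10.png")
shot("wrist","pics/w10.png")
E
```

```text
[ 19.83402615  35.49035356  11.15570877 122.28617255 -39.92194202
  17.47216259 148.37238984] [ 0.44365069 -0.26503254  0.02969594] [ 2.17966623  4.10427878 26.46000371]
```

View pics/s10.png

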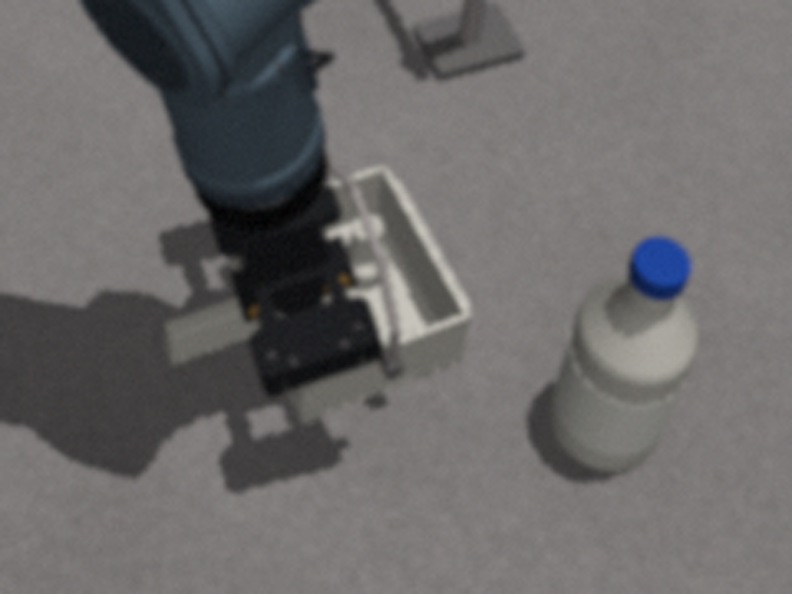

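View pics/w10.png

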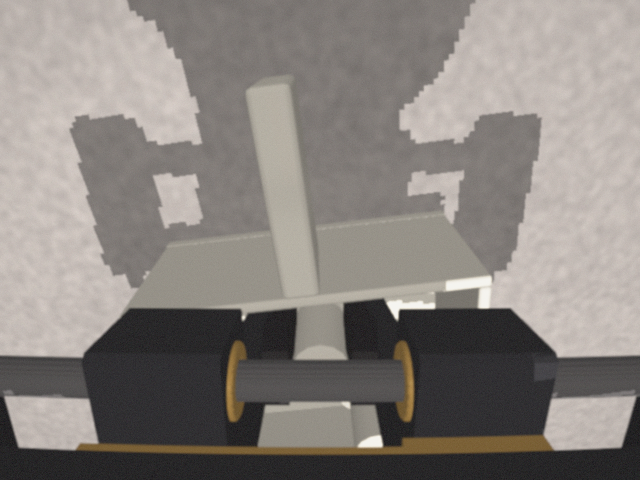

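Request:
carry_out --targets '[{"x": -0.002, "y": 0, "z": -0.02, "wx": 0, "wy": 0, "wz": 0, "grip": 12}, {"x": -0.003, "y": 0, "z": -0.022, "wx": 0, "wy": 0, "wz": 0, "grip": 28}, {"x": -0.003, "y": 0, "z": -0.022, "wx": 0, "wy": 0, "wz": 0, "grip": 28}, {"x": -0.003, "y": 0, "z": -0.022, "wx": 0, "wy": 0, "wz": 0, "grip": 28}, {"x": -0.02, "y": 0, "z": -0.12, "wx": 0, "wy": 0, "wz": 0, "grip": 28}, {"x": -0.05, "y": 0, "z": -0.28, "wx": 0, "wy": 0, "wz": 0, "grip": 28}, {"x": -0.08, "y": 0, "z": -0.46, "wx": 0, "wy": 0, "wz": 0, "grip": 28}, {"x": -0.1, "y": 0, "z": -0.6, "wx": 0, "wy": 0, "wz": 0, "grip": 28}]'

```text
time: 18.1
eef_pos: [0.4374, -0.2677, 0.1801]
ee_rot: [[-0.976, 0.136, 0.168], [0.137, 0.991, -0.002], [-0.166, 0.021, -0.986]]
contact_force: [1.1, -1.6, -0.5]
finger_gap: 0.0281
```

```bash
python3 - <<'E'
from h import *
s=manip.observe();print(s["joints"],s["eef_pos"],s["contact_force"])
c,im=shot("side"); crop(im,240,300,480,480,3.3,"pics/s11.png")
shot("wrist","pics/w11.png")
E
```

```text
[  5.0455405   19.89063148  29.38306447 119.68558718 -24.81730817
  37.0198186  133.54535261] [ 0.4373958  -0.26773805  0.18008256] [ 1.14499122 -1.55254792 -0.47072512]
```

View pics/s11.png

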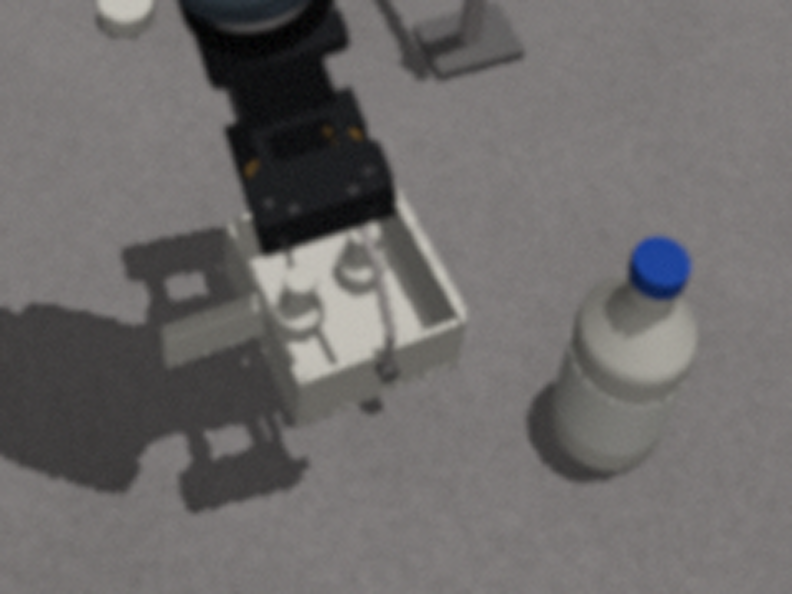

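View pics/w11.png

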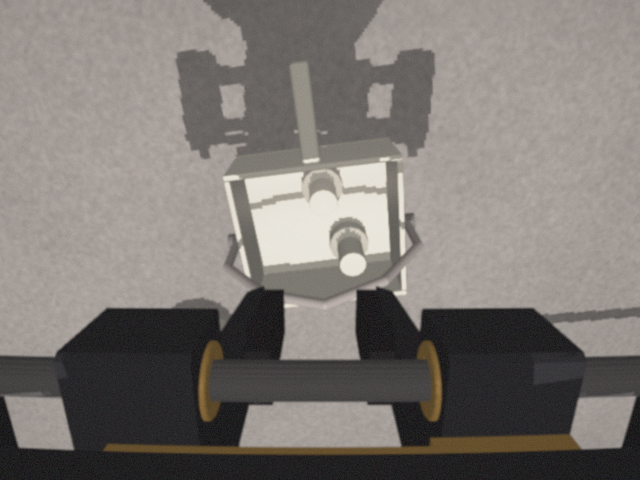

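```bash
python3 - <<'E'
from h import *
print(rows((.43,-.05,.30),Rdown(0,0)))
E
```

```text
(array([ 0.0758,  0.8719, -0.4745]), array([ 0.0023,  0.0557, -0.0436]))
```

Request:
carry_out --targets '[{"x": 0, "y": 0, "z": -0.19, "wx": 0, "wy": 0, "wz": 0, "grip": 40}, {"x": 0.03, "y": 0.05, "z": -0.37, "wx": 0, "wy": 0.02, "wz": -0.01, "grip": 40}, {"x": 0.05, "y": 0.22, "z": -0.47, "wx": 0, "wy": 0.04, "wz": -0.02, "grip": 40}, {"x": 0.06, "y": 0.4, "z": -0.47, "wx": 0, "wy": 0.0557, "wz": -0.03, "grip": 40}, {"x": 0.07, "y": 0.58, "z": -0.47, "wx": 0, "wy": 0.0557, "wz": -0.0436, "grip": 40}, {"x": 0.0758, "y": 0.76, "z": -0.47, "wx": 0, "wy": 0.0557, "wz": -0.0436, "grip": 40}, {"x": 0.0758, "y": 0.88, "z": -0.47, "wx": 0, "wy": 0.0557, "wz": -0.0436, "grip": 40}]'

```text
time: 18.9
eef_pos: [0.4285, -0.0434, 0.2947]
ee_rot: [[-1.0, -0.005, -0.008], [-0.005, 1.0, 0.011], [0.008, 0.011, -1.0]]
contact_force: [0.5, -0.2, -0.1]
finger_gap: 0.0398
```

```bash
python3 - <<'E'
from h import *
print(manip.observe()["joints"])
print(rows((.43,.19,.30),Rdown(8,0)),rows((.43,.26,.30),Rdown(16,0)))
E
```

```text
[-23.01781376   4.9350241   24.99510457 116.44229824  -3.13791387
  59.58423533  93.76877303]
(array([-0.0103,  0.9336, -0.0109]), array([ 0.0037, -0.0022, -0.043 ])) (array([-0.0116,  1.2135, -0.0078]), array([ 0.0039, -0.0019, -0.0874]))
```

Request:
carry_out --targets '[{"x": 0, "y": 0.18, "z": 0, "wx": 0.001, "wy": 0, "wz": -0.01, "grip": 40}, {"x": 0, "y": 0.36, "z": 0, "wx": 0.002, "wy": 0, "wz": -0.02, "grip": 40}, {"x": -0.005, "y": 0.54, "z": 0, "wx": 0.002, "wy": 0, "wz": -0.03, "grip": 40}, {"x": -0.01, "y": 0.72, "z": 0, "wx": 0.002, "wy": 0, "wz": -0.05, "grip": 40}, {"x": -0.01, "y": 0.9, "z": 0, "wx": 0.002, "wy": 0, "wz": -0.07, "grip": 40}, {"x": -0.01, "y": 1, "z": 0, "wx": 0.002, "wy": 0, "wz": -0.0874, "grip": 40}, {"x": -0.01, "y": 1, "z": 0, "wx": 0.002, "wy": 0, "wz": -0.0874, "grip": 40}, {"x": -0.01, "y": 1, "z": 0, "wx": 0.002, "wy": 0, "wz": -0.0874, "grip": 40}]'

```text
time: 19.7
eef_pos: [0.4312, 0.2022, 0.2976]
ee_rot: [[-0.962, -0.272, -0.006], [-0.272, 0.962, 0.003], [0.005, 0.004, -1.0]]
contact_force: [-0.8, -0.7, 0.7]
finger_gap: 0.0402
```

```bash
python3 - <<'E'
from h import *
s=manip.observe();print(s["joints"],s["eef_pos"])
c,im=shot("wrist","pics/w12.png")
np.save("w12.npy",np.array([*c[0].ravel(),c[1],*c[2].ravel()]))
c,im=shot("side"); crop(im,200,160,320,260,6.5,"pics/s12.png")
E
```

```text
[-40.34622821   9.78615925  11.34936522 110.05882712  -2.54218545
  60.60317547  77.88067095] [0.43124955 0.20221994 0.29757254]
```

View pics/w12.png

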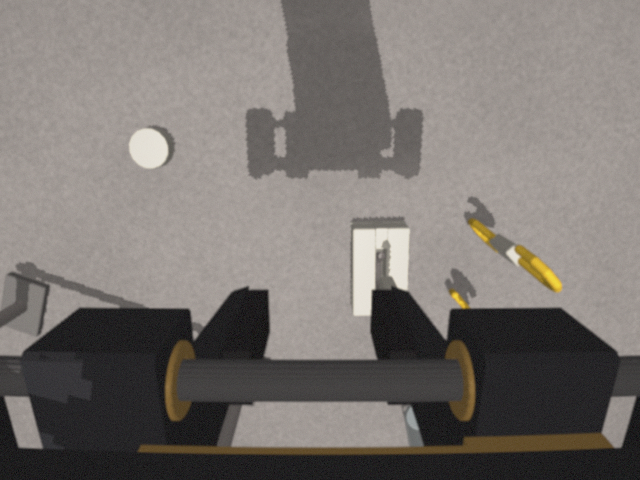

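View pics/s12.png

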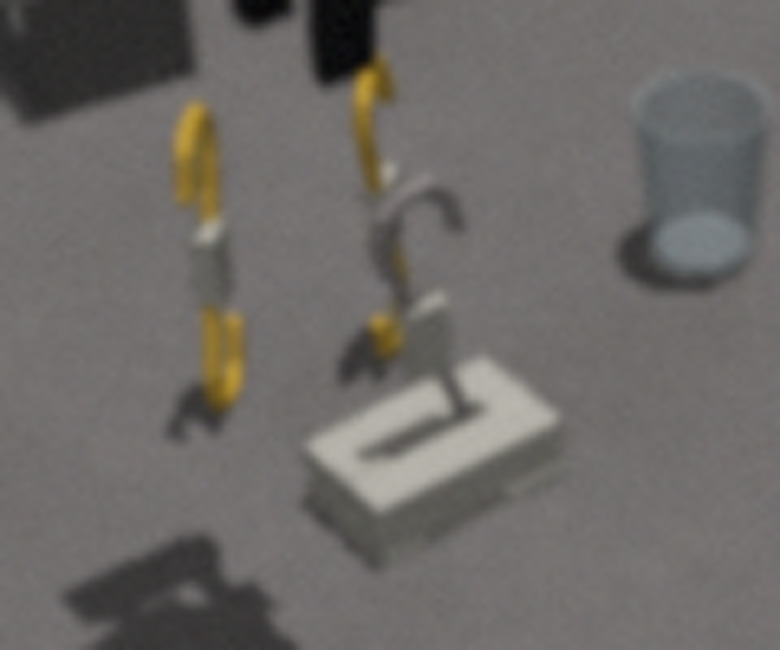

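```bash
python3 - <<'E'
from h import *
im=cv2.imread("pics/w12.png"); crop(im,330,200,430,320,5,"pics/w12a.png")
E
```

```text
(no output)
```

View pics/w12a.png

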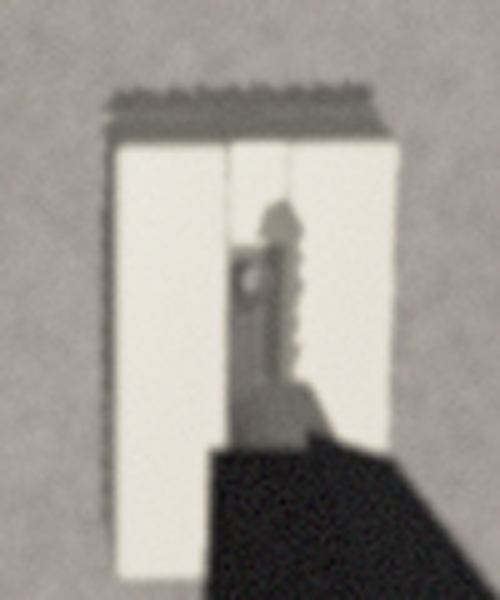

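```bash
python3 - <<'E'
from h import *
np.set_printoptions(precision=4,suppress=True)
v=np.load("w12.npy");W=(v[:9].reshape(3,3),v[9],v[10:].reshape(4,4))
wa=lambda *p:(p[0]/5+330-.4,p[1]/5+200-.4)
P=[onz(wa(*p),W,.034) for p in [(115,142),(398,142),(117,578)]]
print(np.array(P),(P[1]+P[2])/2)
for d in (P[1]-P[0],P[2]-P[0]): print(np.linalg.norm(d),np.degrees(np.arctan2(d[1],d[0])))
S=cal("side")
f=lambda p:(p[0]/6.5+200-.4,p[1]/6.5+160-.4)
# fit hook: project model into side image
yaw=np.radians(16);c=np.array([.491,.287,.086])
def hp(x,z): return c+np.array([np.cos(yaw)*x,np.sin(yaw)*x,z])
for n,(x,z) in dict(top=(0,80),left=(-22,58),gripTL=(-10,20),tip=(18,44),gripB=(10,-20)).items():
    q=proj(hp(x/1000,z/1000),S)[0]; print(n,(q-[200-.4,160-.4])*6.5)
C=cal("scene")
for n,(x,z) in dict(top=(0,80),left=(-22,58),gripTL=(-10,20),tip=(18,44),gripB=(10,-20)).items():
    q=proj(hp(x/1000,z/1000),C)[0]; print(n,(q-[340-.4,240-.4])*4)
E
```

```text
[[0.4512 0.2443 0.034 ]
 [0.4351 0.3012 0.034 ]
 [0.5461 0.2739 0.034 ]] [0.4906 0.2875 0.034 ]
0.05910267456637514 105.73740328964658
0.09942546790615225 17.31326521696381
top [412.9387 183.6958]
left [372.7539 246.0895]
gripTL [402.9583 308.1039]
tip [453.5808 238.3869]
gripB [447.1393 363.8334]
top [467.9343 103.6282]
left [457.7993 108.8483]
gripTL [445.1107 177.1094]
tip [455.9041 179.1876]
gripB [432.3756 256.3109]
```

```bash
python3 - <<'E'
from h import *
for z in (.2,.114): print(rows((.4713,.2818,z),Rdown(16.5,0)))
E
```

```text
(array([-0.2415,  0.2655,  0.3923]), array([ 0.0014, -0.0014, -0.0048]))
(array([-0.243 ,  0.264 ,  0.7363]), array([ 0.0014, -0.0014, -0.0048]))
```

Request:
carry_out --targets '[{"x": -0.12, "y": 0.13, "z": 0, "wx": 0, "wy": 0, "wz": -0.004, "grip": 40}, {"x": -0.24, "y": 0.264, "z": 0.05, "wx": 0, "wy": 0, "wz": -0.004, "grip": 40}, {"x": -0.242, "y": 0.265, "z": 0.15, "wx": 0, "wy": 0, "wz": -0.004, "grip": 40}, {"x": -0.242, "y": 0.265, "z": 0.25, "wx": 0, "wy": 0, "wz": -0.004, "grip": 40}, {"x": -0.242, "y": 0.265, "z": 0.35, "wx": 0, "wy": 0, "wz": -0.004, "grip": 40}, {"x": -0.242, "y": 0.265, "z": 0.39, "wx": 0, "wy": 0, "wz": -0.004, "grip": 40}, {"x": -0.242, "y": 0.265, "z": 0.39, "wx": 0, "wy": 0, "wz": -0.004, "grip": 40}]'

```text
time: 20.5
eef_pos: [0.4708, 0.2824, 0.2002]
ee_rot: [[-0.959, -0.283, -0.006], [-0.283, 0.959, 0.002], [0.006, 0.004, -1.0]]
contact_force: [0.4, -0.7, 0.7]
finger_gap: 0.0401
```

```bash
python3 - <<'E'
from h import *
print(rows((.4713,.2818,.114),Rdown(16.5,0)))
c,im=shot("wrist","pics/w13.png")
c,im=shot("side"); crop(im,200,130,320,230,6.5,"pics/s13.png")
E
```

```text
(array([-0.0032, -0.0041,  0.3449]), array([ 0.0013, -0.0018, -0.0004]))
```

View pics/w13.png

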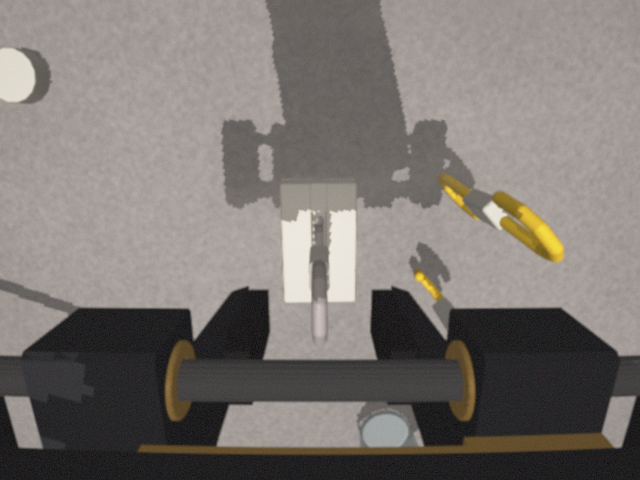

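View pics/s13.png

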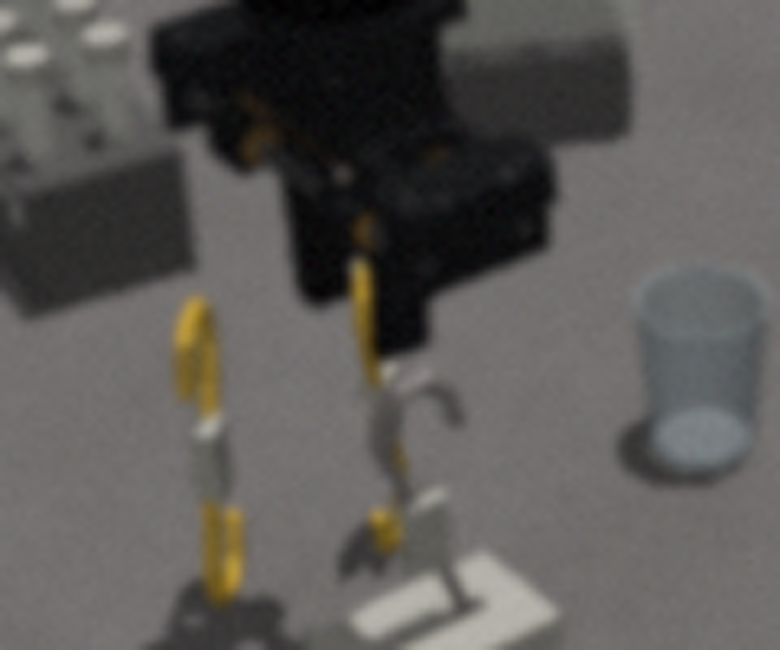

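Request:
carry_out --targets '[{"x": -0.002, "y": -0.002, "z": 0.1, "wx": 0, "wy": 0, "wz": 0, "grip": 40}, {"x": -0.002, "y": -0.002, "z": 0.2, "wx": 0, "wy": 0, "wz": 0, "grip": 40}, {"x": -0.002, "y": -0.002, "z": 0.3, "wx": 0, "wy": 0, "wz": 0, "grip": 40}, {"x": -0.002, "y": -0.002, "z": 0.343, "wx": 0, "wy": 0, "wz": 0, "grip": 40}, {"x": -0.002, "y": -0.002, "z": 0.343, "wx": 0, "wy": 0, "wz": 0, "grip": 40}, {"x": -0.002, "y": -0.002, "z": 0.343, "wx": 0, "wy": 0, "wz": 0, "grip": 20}, {"x": -0.002, "y": -0.002, "z": 0.343, "wx": 0, "wy": 0, "wz": 0, "grip": 2}, {"x": -0.002, "y": -0.002, "z": 0.343, "wx": 0, "wy": 0, "wz": 0, "grip": 2}]'

```text
time: 21.4
eef_pos: [0.4721, 0.2845, 0.1166]
ee_rot: [[-0.959, -0.285, -0.003], [-0.285, 0.959, 0.005], [0.001, 0.006, -1.0]]
contact_force: [-0.3, 0.2, -0.2]
finger_gap: 0.0184
```

Request:
carry_out --targets '[{"x": 0, "y": 0, "z": 0, "wx": 0, "wy": 0, "wz": 0, "grip": 2}, {"x": 0, "y": 0, "z": 0, "wx": 0, "wy": 0, "wz": 0, "grip": 2}, {"x": 0, "y": 0, "z": 0, "wx": 0, "wy": 0, "wz": 0, "grip": 2}]'

```text
time: 21.7
eef_pos: [0.4718, 0.2839, 0.116]
ee_rot: [[-0.959, -0.284, -0.004], [-0.284, 0.959, 0.004], [0.002, 0.005, -1.0]]
contact_force: [-1.0, -1.2, 5.1]
finger_gap: 0.0065
```

```bash
python3 - <<'E'
from h import *
s=manip.observe();print(s["joints"],s["eef_pos"],s["contact_force"],s["finger_gap"])
c,im=shot("wrist","pics/w14.png")
c,im=shot("side"); crop(im,200,130,320,230,6.5,"pics/s14.png")
E
```

```text
[-41.47622343  30.91630305   7.74575869 108.85654416  -6.59827324
  40.67923203  76.72181291] [0.47184259 0.28391811 0.11596887] [-0.99112425 -1.18693897  5.14867418] 0.006482251689962203
```

View pics/w14.png

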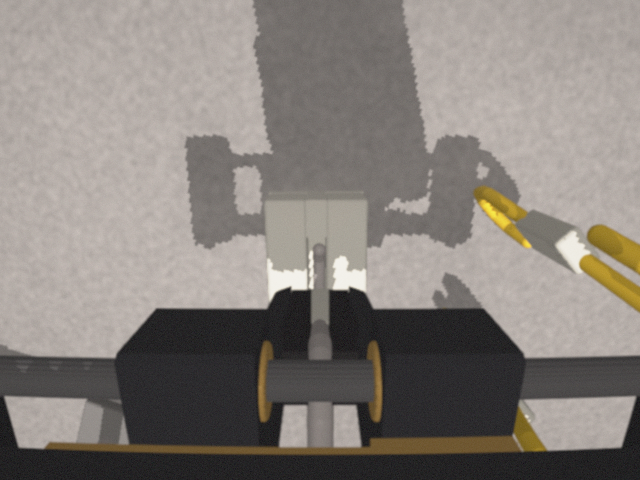

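View pics/s14.png

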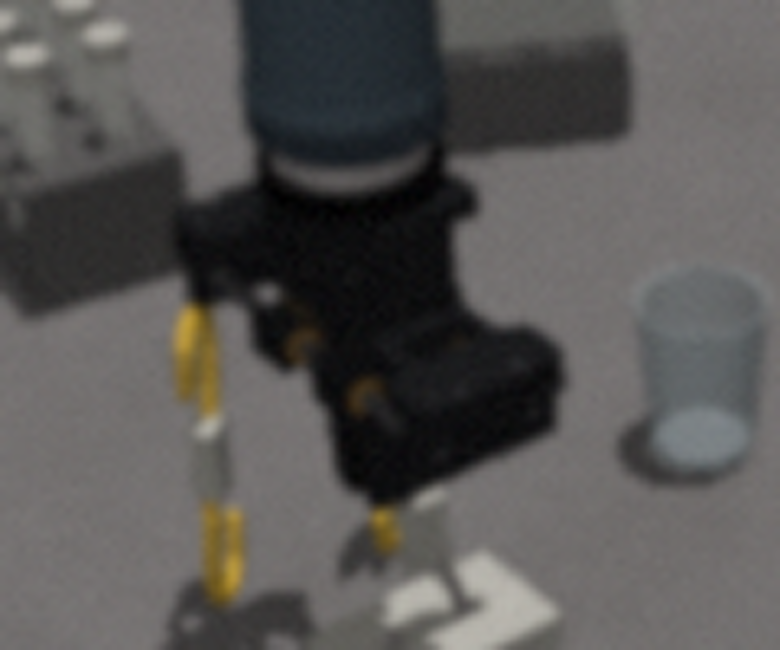

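Request:
carry_out --targets '[{"x": 0, "y": 0, "z": -0.04, "wx": 0, "wy": 0, "wz": 0, "grip": 2}, {"x": 0, "y": 0, "z": -0.1, "wx": 0, "wy": 0, "wz": 0, "grip": 2}, {"x": 0, "y": 0, "z": -0.2, "wx": 0, "wy": 0, "wz": 0, "grip": 2}, {"x": 0, "y": 0, "z": -0.3, "wx": 0, "wy": 0, "wz": 0, "grip": 2}, {"x": 0, "y": 0, "z": -0.45, "wx": 0, "wy": 0, "wz": 0, "grip": 2}, {"x": 0, "y": 0, "z": -0.6, "wx": 0, "wy": 0, "wz": 0, "grip": 2}, {"x": 0, "y": 0, "z": -0.75, "wx": 0, "wy": 0, "wz": 0, "grip": 2}, {"x": 0, "y": 0, "z": -0.8, "wx": 0, "wy": 0, "wz": 0, "grip": 2}]'

```text
time: 22.6
eef_pos: [0.4734, 0.2842, 0.3196]
ee_rot: [[-0.959, -0.285, 0.0], [-0.285, 0.959, 0.008], [-0.002, 0.008, -1.0]]
contact_force: [0.7, 0.6, -0.7]
finger_gap: 0.0067
```

```bash
python3 - <<'E'
from h import *
s=manip.observe();print(s["joints"],s["eef_pos"],s["contact_force"],s["finger_gap"])
c,im=shot("scene"); crop(im,340,120,540,270,4,"pics/c15.png")
c,im=shot("side"); crop(im,200,70,400,220,4,"pics/s15.png")
E
```

```text
[-43.55624687  16.3999372   10.12519931  98.47127296  -3.55708216
  65.15302183  74.19132925] [0.47342042 0.28416045 0.31964948] [ 0.67481779  0.56731921 -0.74810022] 0.006660036374917968
```

View pics/c15.png

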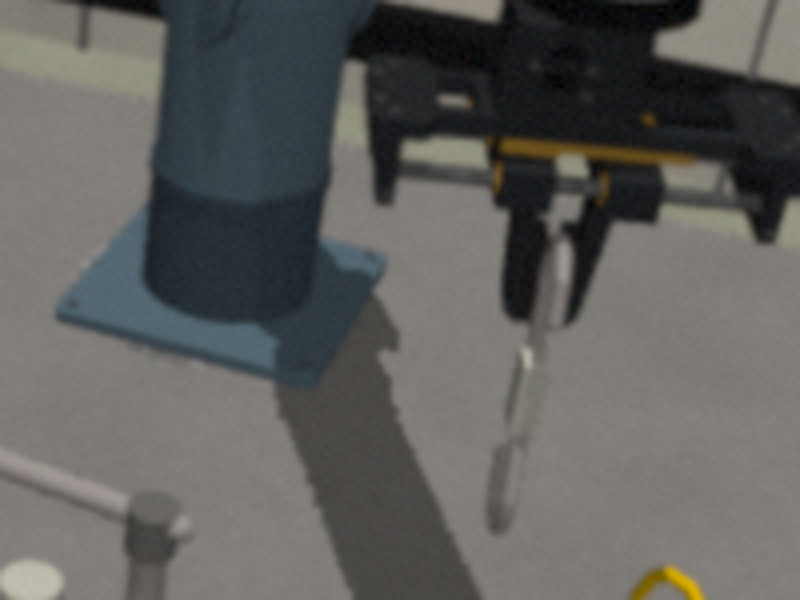

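View pics/s15.png

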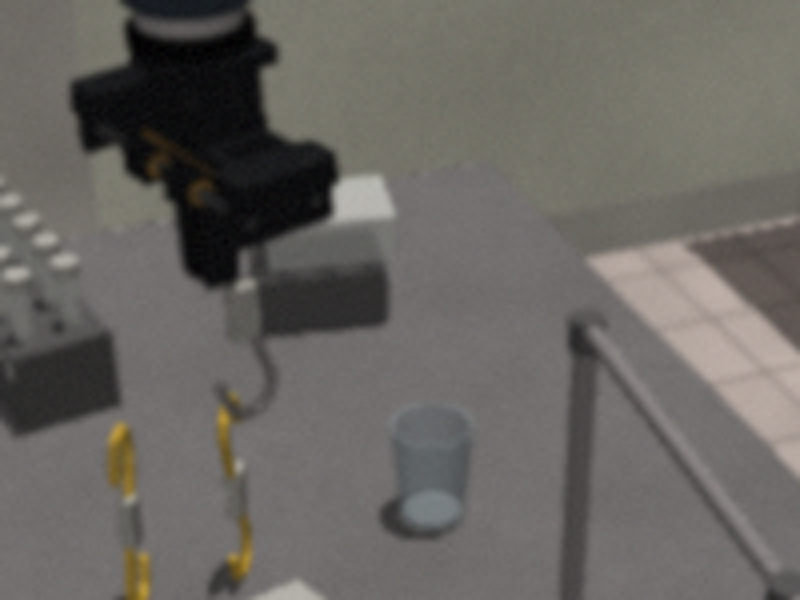

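```bash
python3 - <<'E'
from h import *
np.set_printoptions(precision=3,suppress=True)
s=manip.observe();R=s["ee_rot"];T=s["eef_pos"]
ex=-R[:,0]; c=T+.019*ex+np.array([0,0,-.030])
print(c)
for n,cc,o in (("scene",cal("scene"),(340,120)),("side",cal("side"),(200,70))):
    for nm,(x,z) in dict(bot=(0,-80),right=(22,-58),top=(0,80),gT=(0,20),gB=(0,-20)).items():
        q=proj(c+ex*x/1000+np.array([0,0,z/1000]),cc)[0]; print(n,nm,(q-np.array(o)+.4)*4)
E
```

```text
[0.491 0.289 0.287]
scene bot [488.524 521.721]
scene right [500.867 513.765]
scene top [559.137 238.476]
scene gT [531.174 352.224]
scene gB [513.538 422.873]
side bot [248.93  419.922]
side right [274.163 380.277]
side top [231.375 198.252]
side gT [238.233 285.735]
side gB [242.619 341.082]
```

```bash
python3 - <<'E'
from h import *
print(rows((.57,.031,.310),Rdown(-3.5,0)))
E
```

```text
(array([-0.0845, -1.0805,  0.0213]), array([ 0.0021, -0.0004,  0.1114]))
```

Request:
carry_out --targets '[{"x": -0.01, "y": -0.13, "z": 0, "wx": 0, "wy": 0, "wz": 0.015, "grip": 2}, {"x": -0.02, "y": -0.27, "z": 0, "wx": 0, "wy": 0, "wz": 0.03, "grip": 2}, {"x": -0.035, "y": -0.41, "z": 0, "wx": 0, "wy": 0, "wz": 0.05, "grip": 2}, {"x": -0.05, "y": -0.55, "z": 0, "wx": 0.001, "wy": 0, "wz": 0.07, "grip": 2}, {"x": -0.06, "y": -0.69, "z": 0, "wx": 0.002, "wy": 0, "wz": 0.09, "grip": 2}, {"x": -0.07, "y": -0.83, "z": 0.01, "wx": 0.002, "wy": 0, "wz": 0.111, "grip": 2}, {"x": -0.08, "y": -0.95, "z": 0.02, "wx": 0.002, "wy": 0, "wz": 0.111, "grip": 2}, {"x": -0.08, "y": -1, "z": 0.021, "wx": 0.002, "wy": 0, "wz": 0.111, "grip": 2}]'

```text
time: 23.5
eef_pos: [0.5619, 0.0459, 0.3065]
ee_rot: [[-0.998, 0.064, -0.007], [0.064, 0.998, -0.004], [0.007, -0.005, -1.0]]
contact_force: [0.4, 0.3, -0.7]
finger_gap: 0.007
```

```bash
python3 - <<'E'
from h import *
print(manip.observe()["joints"])
print(rows((.58,.031,.306),Rdown(-3.5,0)))
E
```

```text
[-25.29564728  19.19945015  20.48964931  97.70430991  -7.08346579
  64.84997676  83.55309769]
(array([-0.076 , -0.0548,  0.0016]), array([-0.0015, -0.0023, -0.0009]))
```

Request:
carry_out --targets '[{"x": -0.04, "y": -0.03, "z": -0.002, "wx": -0.001, "wy": -0.001, "wz": 0, "grip": 2}, {"x": -0.076, "y": -0.055, "z": -0.002, "wx": -0.001, "wy": -0.001, "wz": 0, "grip": 2}, {"x": -0.076, "y": -0.055, "z": -0.002, "wx": -0.001, "wy": -0.001, "wz": 0, "grip": 2}, {"x": -0.076, "y": -0.055, "z": -0.002, "wx": -0.001, "wy": -0.001, "wz": 0, "grip": 2}]'

```text
time: 23.9
eef_pos: [0.5807, 0.0357, 0.309]
ee_rot: [[-0.998, 0.058, -0.001], [0.058, 0.998, 0.001], [0.001, 0.001, -1.0]]
contact_force: [-0.2, -0.3, -0.7]
finger_gap: 0.007
```

```bash
python3 - <<'E'
from h import *
np.set_printoptions(precision=3,suppress=True)
s=manip.observe();R=s["ee_rot"];T=s["eef_pos"];print(T)
ex=-R[:,0]; c=T+.019*ex+np.array([0,0,-.030]);print(c)
cs=cal("side");im=cams.grab_frame("side"); crop(im,240,90,440,240,4,"pics/s16.png")
cc=cal("scene");im=cams.grab_frame("scene"); crop(im,230,130,430,280,4,"pics/c16.png")
for n,k,o in (("side",cs,(240,90)),("scene",cc,(230,130))):
    for nm,(x,z) in dict(bot=(0,-80),top=(0,80)).items():
        q=proj(c+ex*x/1000+np.array([0,0,z/1000]),k)[0]; print(n,nm,(q-np.array(o)+.4)*4)
E
```

```text
[0.581 0.036 0.309]
[0.6   0.035 0.279]
side bot [401.558 532.503]
side top [413.809 297.569]
scene bot [371.263 466.527]
scene top [375.114 184.872]
```

View pics/s16.png

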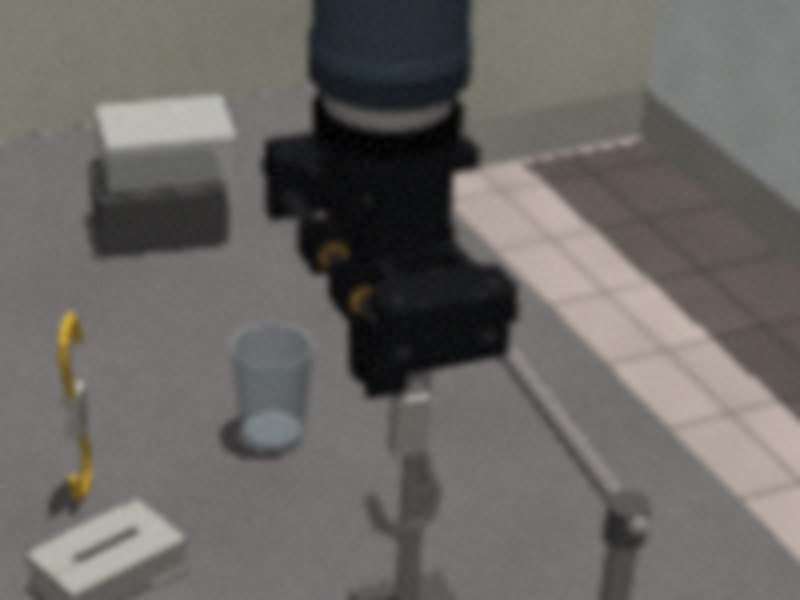

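View pics/c16.png

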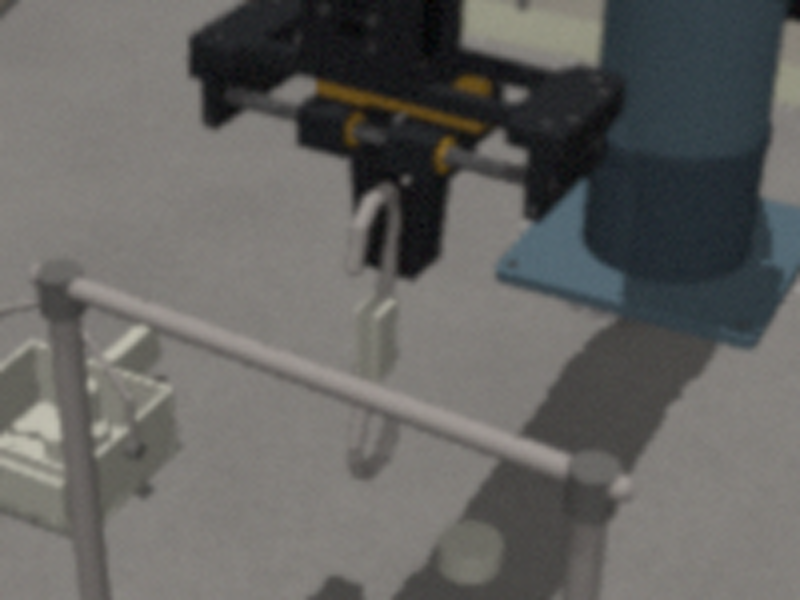

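Request:
carry_out --targets '[{"x": -0.05, "y": 0, "z": 0, "wx": 0, "wy": 0, "wz": 0, "grip": 2}, {"x": -0.1, "y": 0, "z": 0, "wx": 0, "wy": 0, "wz": 0, "grip": 2}, {"x": -0.15, "y": 0, "z": 0, "wx": 0, "wy": 0, "wz": 0, "grip": 2}, {"x": -0.2, "y": 0, "z": 0, "wx": 0, "wy": 0, "wz": 0, "grip": 2}, {"x": -0.24, "y": 0, "z": 0, "wx": 0, "wy": 0, "wz": 0, "grip": 2}, {"x": -0.252, "y": 0, "z": 0, "wx": 0, "wy": 0, "wz": 0, "grip": 2}, {"x": -0.252, "y": 0, "z": 0, "wx": 0, "wy": 0, "wz": 0, "grip": 2}]'

```text
time: 24.7
eef_pos: [0.6418, 0.0316, 0.3068]
ee_rot: [[-0.998, 0.059, -0.006], [0.059, 0.998, 0.001], [0.006, 0.001, -1.0]]
contact_force: [-1.8, 0.5, -11.8]
finger_gap: 0.0071
```

```bash
python3 - <<'E'
from h import *
np.set_printoptions(precision=3,suppress=True)
s=manip.observe();print(s["eef_pos"],s["joints"])
im=cams.grab_frame("side"); crop(im,280,110,440,230,5,"pics/s17.png")
im=cams.grab_frame("scene"); crop(im,230,130,390,250,5,"pics/c17.png")
shot("wrist","pics/w17.png")
E
```

```text
[0.642 0.032 0.307] [-20.821  27.713  20.528  85.605 -10.151  68.853  87.887]
```

View pics/s17.png

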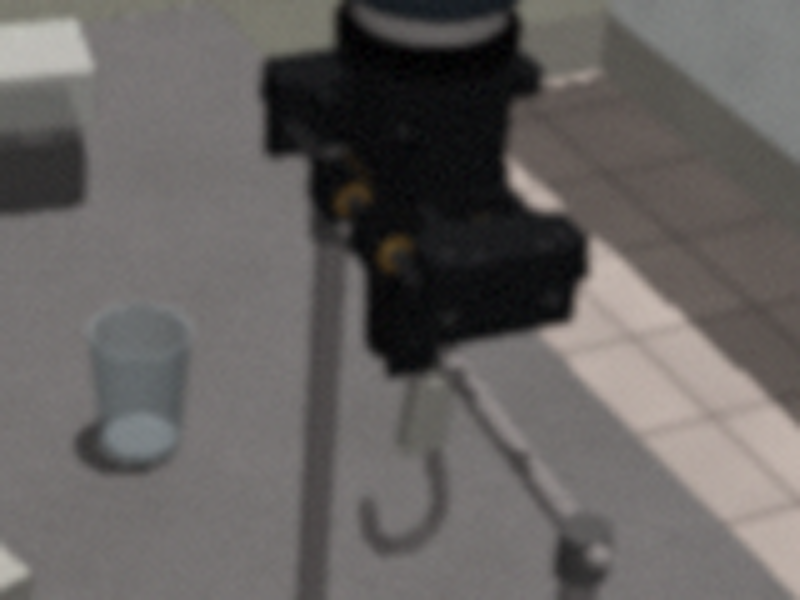

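View pics/c17.png

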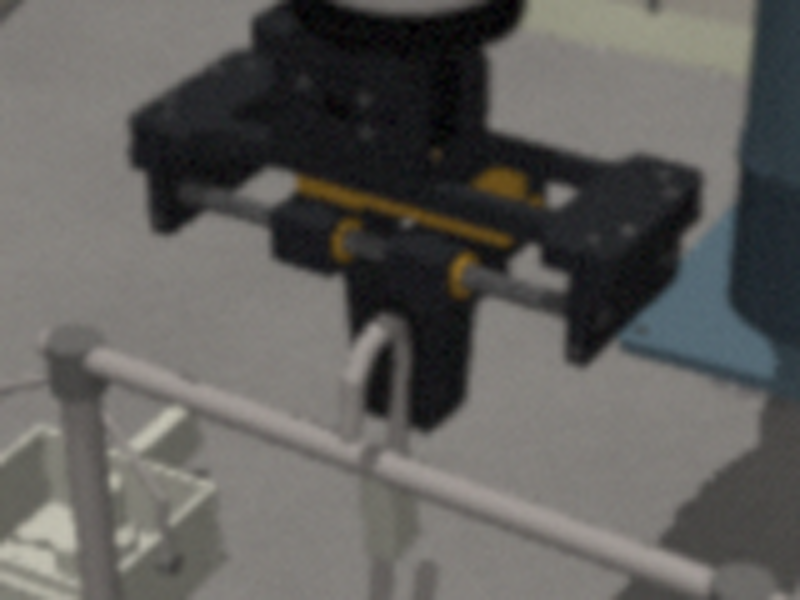

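View pics/w17.png

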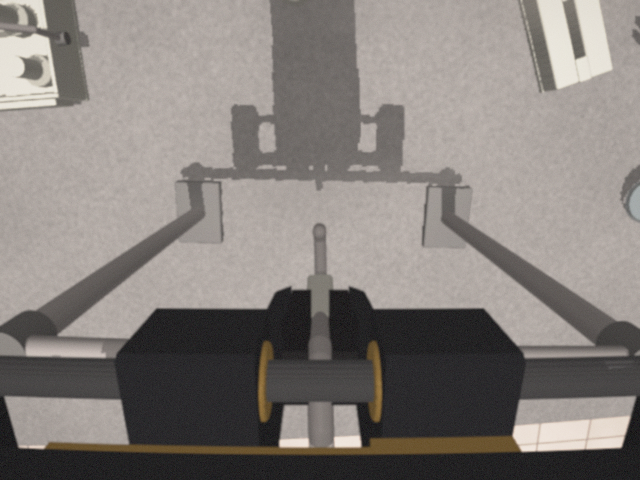

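```bash
python3 - <<'E'
from h import *
np.set_printoptions(precision=4,suppress=True)
s=manip.observe();print(s["eef_pos"],s["contact_force"],s["time"])
W=cal("wrist"); a=onz((75,347),W,.3);b=onz((580,352),W,.3);print(a,b)
ex=-s["ee_rot"][:,0];c=s["eef_pos"]+.019*ex-[0,0,.03];print("hook",c)
t=(c[1]-a[1])/(b[1]-a[1]);print("rail x at hook y",a+(b-a)*t)
im=cv2.imread("pics/w17.png");crop(im,0,300,140,400,5,"pics/w17a.png");crop(im,510,300,640,400,5,"pics/w17b.png")
E
```

```text
[0.6425 0.0315 0.3076] [  0.1629   1.674  -13.7862] 24.85
[ 0.6568 -0.0765  0.3   ] [0.6728 0.1436 0.3   ]
hook [0.6615 0.0304 0.2775]
rail x at hook y [0.6646 0.0304 0.3   ]
```

View pics/w17a.png

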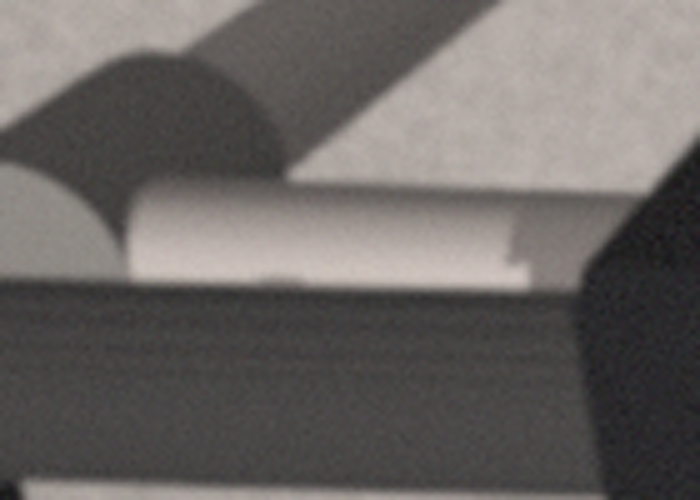

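View pics/w17b.png

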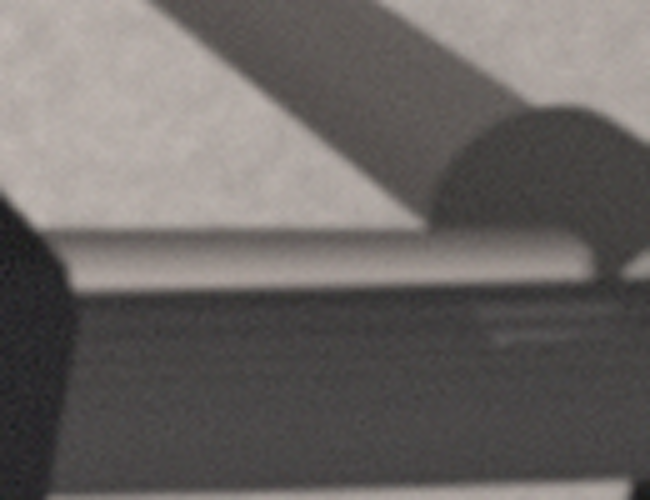

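Request:
carry_out --targets '[{"x": 0, "y": 0, "z": 0.012, "wx": 0, "wy": 0, "wz": 0, "grip": 2}, {"x": 0, "y": 0, "z": 0.024, "wx": 0, "wy": 0, "wz": 0, "grip": 2}, {"x": 0, "y": 0, "z": 0.03, "wx": 0, "wy": 0, "wz": 0, "grip": 2}, {"x": 0, "y": 0, "z": 0.03, "wx": 0, "wy": 0, "wz": 0, "grip": 2}]'

```text
time: 25.25
eef_pos: [0.6447, 0.0303, 0.303]
ee_rot: [[-0.998, 0.06, 0.003], [0.06, 0.998, 0.001], [-0.003, 0.001, -1.0]]
contact_force: [-0.3, -0.6, -0.3]
finger_gap: 0.0069
```

```bash
python3 - <<'E'
from h import *
np.set_printoptions(precision=3,suppress=True)
s=manip.observe();print(s["eef_pos"],s["contact_force"])
ex=-s["ee_rot"][:,0];c=s["eef_pos"]+.019*ex-[0,0,.03]
ks=cal("side");im=cams.grab_frame("side"); crop(im,280,130,400,220,6.6,"pics/s18.png")
kc=cal("scene");im=cams.grab_frame("scene"); crop(im,270,180,350,260,8,"pics/c18.png")
for n,k,o,f in (("side",ks,(280,130),6.6),("scene",kc,(270,180),8)):
    for nm,(x,z) in dict(bot=(0,-80),ltip=(-18,-46),top=(0,80),gT=(0,20),gB=(0,-20)).items():
        q=proj(c+ex*x/1000+np.array([0,0,z/1000]),k)[0]; print(n,nm,(q-np.array(o)+.4)*f)
E
```

```text
[0.645 0.03  0.303] [-0.315 -0.622 -0.324]
side bot [563.979 593.446]
side ltip [524.817 528.505]
side top [600.805 211.696]
side gT [586.267 363.603]
side gB [577.072 458.866]
scene bot [280.467 691.356]
scene ltip [319.201 540.144]
scene top [270.454 117.325]
scene gT [274.407 348.934]
scene gB [276.909 492.045]
```

View pics/s18.png

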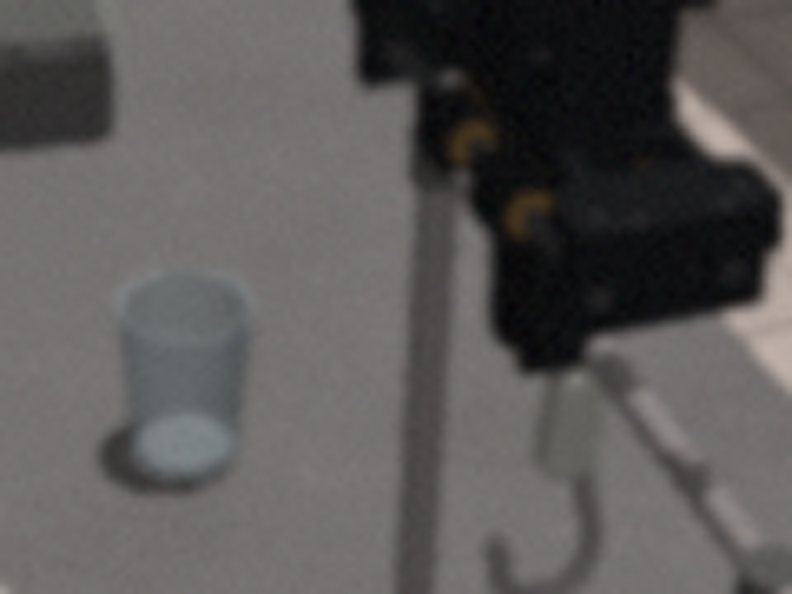

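View pics/c18.png

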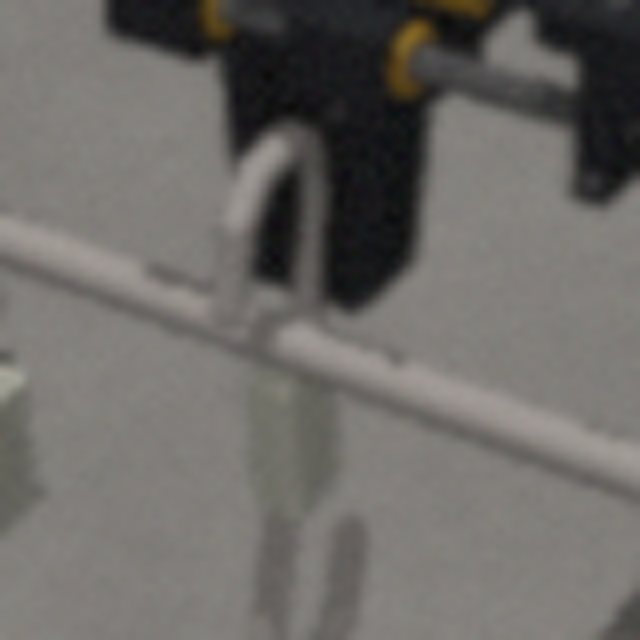

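Request:
carry_out --targets '[{"x": 0, "y": 0, "z": 0.03, "wx": 0, "wy": 0, "wz": 0, "grip": 2}, {"x": 0, "y": 0, "z": 0.06, "wx": 0, "wy": 0, "wz": 0, "grip": 2}, {"x": 0, "y": 0, "z": 0.09, "wx": 0, "wy": 0, "wz": 0, "grip": 2}, {"x": 0, "y": 0, "z": 0.115, "wx": 0, "wy": 0, "wz": 0, "grip": 2}, {"x": 0, "y": 0, "z": 0.125, "wx": 0, "wy": 0, "wz": 0, "grip": 2}, {"x": 0, "y": 0, "z": 0.13, "wx": 0, "wy": 0, "wz": 0, "grip": 2}, {"x": 0, "y": 0, "z": 0.13, "wx": 0, "wy": 0, "wz": 0, "grip": 2}]'

```text
time: 26.05
eef_pos: [0.6436, 0.0307, 0.2692]
ee_rot: [[-0.998, 0.06, -0.001], [0.06, 0.998, 0.001], [0.001, 0.001, -1.0]]
contact_force: [-0.0, 0.7, -0.2]
finger_gap: 0.007
```

```bash
python3 - <<'E'
from h import *
np.set_printoptions(precision=3,suppress=True)
s=manip.observe();print(s["eef_pos"],s["contact_force"])
im=cams.grab_frame("side"); crop(im,280,130,400,220,6.6,"pics/s19.png")
im=cams.grab_frame("scene"); crop(im,270,180,350,260,8,"pics/c19.png")
E
```

```text
[0.644 0.031 0.269] [-0.018  0.727 -0.151]
```

View pics/s19.png

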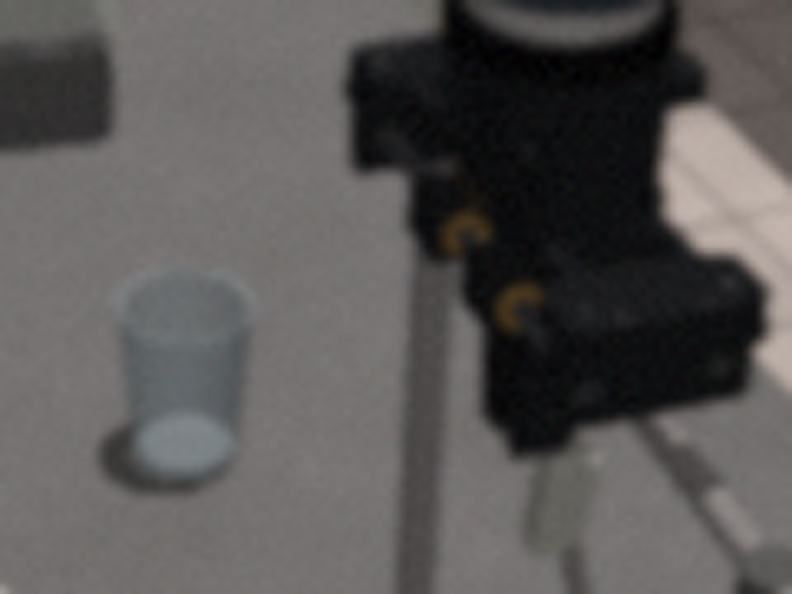

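View pics/c19.png

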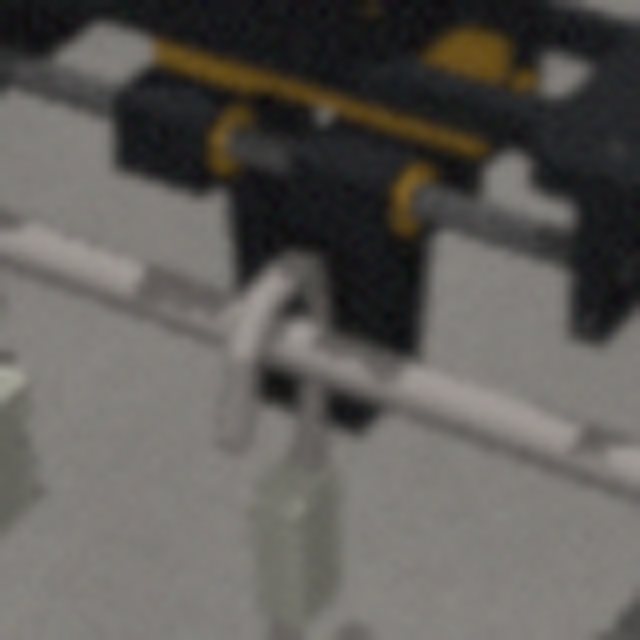

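Request:
carry_out --targets '[{"x": 0, "y": 0, "z": 0.008, "wx": 0, "wy": 0, "wz": 0, "grip": 2}, {"x": 0, "y": 0, "z": 0.016, "wx": 0, "wy": 0, "wz": 0, "grip": 2}, {"x": 0, "y": 0, "z": 0.016, "wx": 0, "wy": 0, "wz": 0, "grip": 2}]'

```text
time: 26.45
eef_pos: [0.644, 0.0307, 0.2656]
ee_rot: [[-0.998, 0.06, 0.001], [0.06, 0.998, 0.001], [-0.001, 0.001, -1.0]]
contact_force: [0.9, -0.0, 1.7]
finger_gap: 0.0064
```

Request:
carry_out --targets '[{"x": 0, "y": 0, "z": 0.004, "wx": 0, "wy": 0, "wz": 0, "grip": 8}, {"x": 0, "y": 0, "z": 0.004, "wx": 0, "wy": 0, "wz": 0, "grip": 14}, {"x": 0, "y": 0, "z": 0.004, "wx": 0, "wy": 0, "wz": 0, "grip": 24}, {"x": 0, "y": 0, "z": 0.004, "wx": 0, "wy": 0, "wz": 0, "grip": 30}, {"x": 0, "y": 0, "z": 0.004, "wx": 0, "wy": 0, "wz": 0, "grip": 30}, {"x": 0, "y": 0, "z": 0.004, "wx": 0, "wy": 0, "wz": 0, "grip": 30}]'

```text
time: 27.05
eef_pos: [0.6435, 0.0307, 0.2642]
ee_rot: [[-0.998, 0.06, -0.001], [0.06, 0.998, 0.001], [0.001, 0.001, -1.0]]
contact_force: [1.3, 0.2, -0.1]
finger_gap: 0.0302
```

```bash
python3 - <<'E'
from h import *
s=manip.observe();print(s["eef_pos"],s["contact_force"],s["finger_gap"])
shot("wrist","pics/w20.png")
im=cams.grab_frame("scene"); crop(im,260,180,340,260,8,"pics/c20.png")
E
```

```text
[0.64351481 0.03067066 0.26417811] [ 1.26280205  0.20536269 -0.10923442] 0.03024155372632669
```

View pics/w20.png

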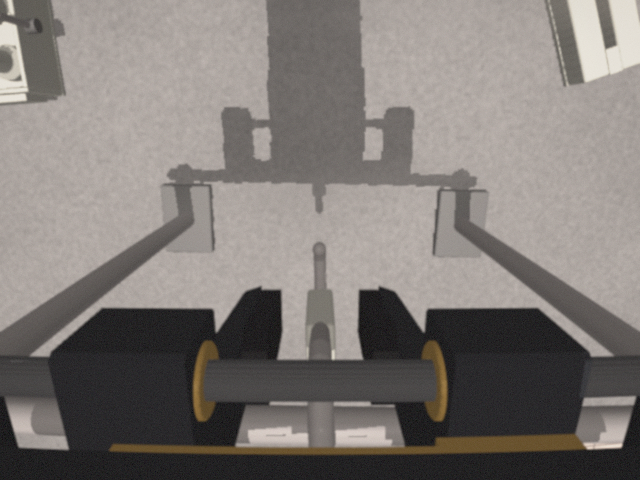

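View pics/c20.png

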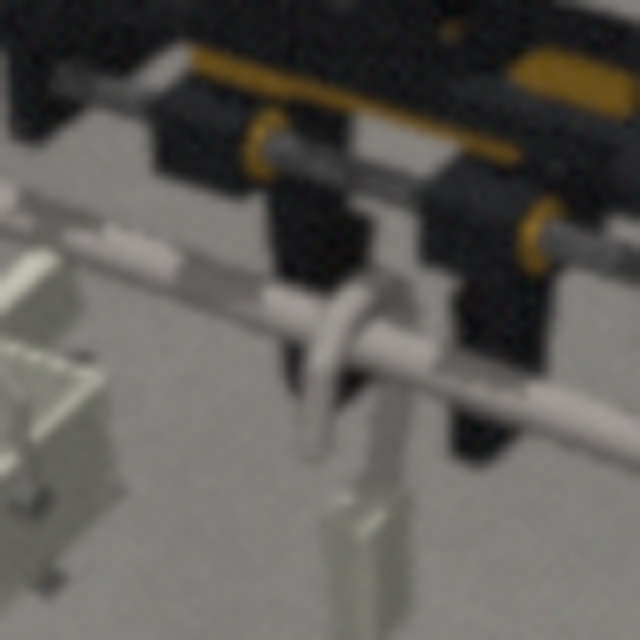

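Request:
carry_out --targets '[{"x": 0, "y": 0, "z": -0.06, "wx": 0, "wy": 0, "wz": 0, "grip": 30}, {"x": 0, "y": 0, "z": -0.14, "wx": 0, "wy": 0, "wz": 0, "grip": 30}, {"x": 0, "y": 0, "z": -0.28, "wx": 0, "wy": 0, "wz": 0, "grip": 30}, {"x": 0.05, "y": 0, "z": -0.4, "wx": 0, "wy": 0, "wz": 0, "grip": 30}, {"x": 0.2, "y": 0, "z": -0.42, "wx": 0, "wy": 0, "wz": 0, "grip": 30}, {"x": 0.38, "y": 0, "z": -0.42, "wx": 0, "wy": 0, "wz": 0, "grip": 30}, {"x": 0.5, "y": 0, "z": -0.42, "wx": 0, "wy": 0, "wz": 0, "grip": 30}, {"x": 0.55, "y": 0, "z": -0.42, "wx": 0, "wy": 0, "wz": 0, "grip": 30}]'

```text
time: 27.95
eef_pos: [0.5044, 0.0388, 0.3708]
ee_rot: [[-0.998, 0.06, 0.001], [0.06, 0.998, 0.002], [-0.0, 0.002, -1.0]]
contact_force: [0.2, 0.5, 0.1]
finger_gap: 0.03
```

```bash
python3 - <<'E'
from h import *
s=manip.observe();print(s["eef_pos"],s["joints"])
im=cams.grab_frame("scene"); crop(im,220,190,400,330,4.4,"pics/c21.png")
im=cams.grab_frame("side"); crop(im,300,140,420,230,6.6,"pics/s21.png")
print(rows((.43,-.17,.30),Rdown(-2,0)))
E
```

```text
[0.50444217 0.03882984 0.3707704 ] [-27.55564902   9.27375823  20.8450224  100.81943833  -3.62073768
  70.49553312  80.8245012 ]
(array([ 0.2538, -0.853 ,  0.2804]), array([ 0.0007,  0.0003, -0.0079]))
```

View pics/c21.png

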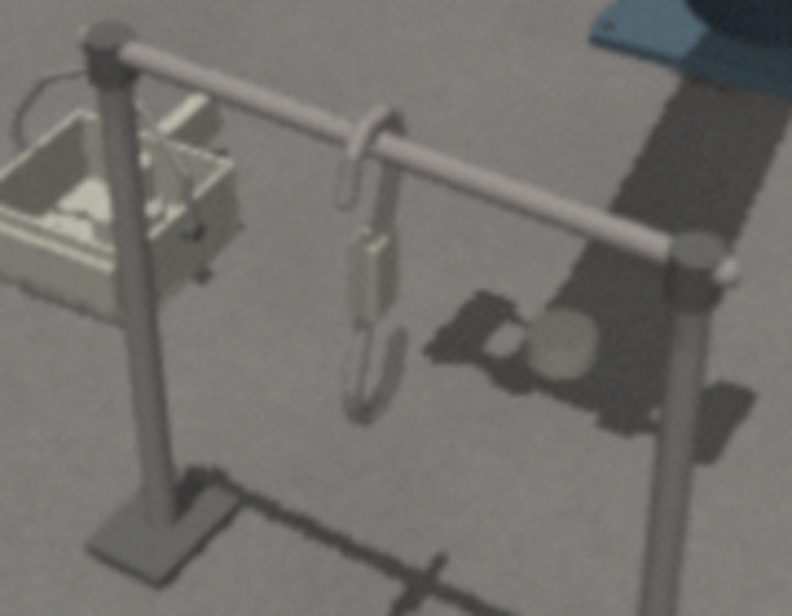

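View pics/s21.png

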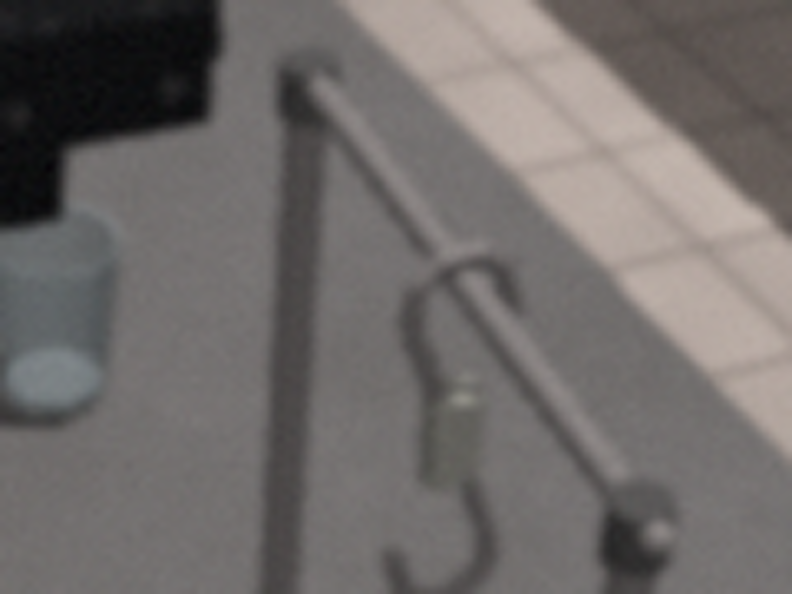

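Request:
carry_out --targets '[{"x": 0.05, "y": -0.15, "z": 0.02, "wx": 0, "wy": 0, "wz": -0.003, "grip": 40}, {"x": 0.1, "y": -0.32, "z": 0.06, "wx": 0, "wy": 0, "wz": -0.008, "grip": 40}, {"x": 0.15, "y": -0.5, "z": 0.12, "wx": 0, "wy": 0, "wz": -0.008, "grip": 40}, {"x": 0.2, "y": -0.67, "z": 0.18, "wx": 0, "wy": 0, "wz": -0.008, "grip": 40}, {"x": 0.25, "y": -0.82, "z": 0.24, "wx": 0, "wy": 0, "wz": -0.008, "grip": 40}, {"x": 0.26, "y": -0.9, "z": 0.28, "wx": 0, "wy": 0, "wz": -0.008, "grip": 40}, {"x": 0.26, "y": -0.9, "z": 0.28, "wx": 0, "wy": 0, "wz": -0.008, "grip": 40}]'

```text
time: 28.75
eef_pos: [0.4275, -0.1855, 0.2986]
ee_rot: [[-0.999, 0.041, -0.002], [0.041, 0.999, -0.001], [0.002, -0.001, -1.0]]
contact_force: [0.8, 0.9, 1.1]
finger_gap: 0.0401
```

```bash
python3 - <<'E'
from h import *
s=manip.observe();print(s["eef_pos"],s["joints"])
c,im=shot("wrist","pics/w22.png")
np.save("w22.npy",np.array([*c[0].ravel(),c[1],*c[2].ravel()]))
crop(im,90,80,340,290,3.1,"pics/w22a.png")
E
```

```text
[ 0.42749845 -0.18546573  0.29856713] [ -9.72660065   8.8895811   31.03830018 112.29056774  -5.15713201
  60.26384813 111.23114596]
```

View pics/w22a.png

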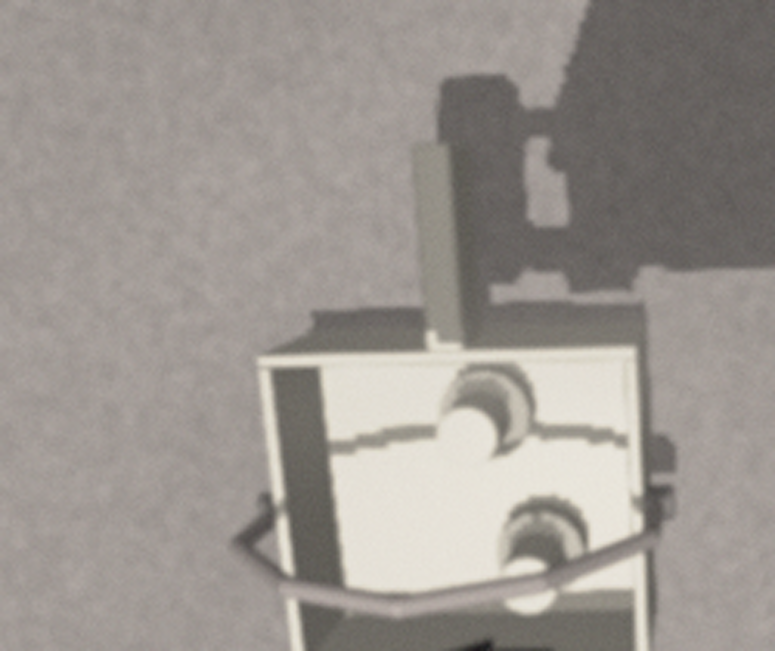

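```bash
python3 - <<'E'
from h import *
np.set_printoptions(precision=4,suppress=True)
v=np.load("w22.npy");W=(v[:9].reshape(3,3),v[9],v[10:].reshape(4,4))
wa=lambda *p:(p[0]/3.1+90-.35,p[1]/3.1+80-.35)
P=[onz(wa(*p),W,.055) for p in [(258,358),(637,346)]];print(P);d=P[1]-P[0];yaw=np.degrees(np.arctan2(d[1],d[0]))-90;print(yaw)
h=[onz(wa(*p),W,.055) for p in [(432,144),(446,345)]];d=h[1]-h[0];print(h,np.degrees(np.arctan2(d[1],d[0])))
print("bail",onz(wa(393,607),W,.1365))
print("plugtops",onz(wa(468,432),W,.054),onz(wa(528,584),W,.054))
E
```

```text
[array([ 0.4151, -0.3287,  0.055 ]), array([ 0.4166, -0.2094,  0.055 ])]
-0.6878444913887591
[array([ 0.353 , -0.2674,  0.055 ]), array([ 0.4137, -0.269 ,  0.055 ])] -1.424930261976345
bail [ 0.4698 -0.2717  0.1365]
plugtops [ 0.4419 -0.2649  0.054 ] [ 0.4938 -0.2499  0.054 ]
```

```bash
python3 - <<'E'
from h import *
for z in (.12,.02): print(rows((.393,-.2683,z),Rdown(-1.2,0)))
E
```

```text
(array([ 0.1282, -0.3444,  0.7167]), array([-0.0001, -0.0003, -0.0055]))
(array([ 0.1278, -0.3443,  1.1167]), array([-0.0001, -0.0003, -0.0055]))
```

Request:
carry_out --targets '[{"x": 0.06, "y": -0.15, "z": 0.05, "wx": 0, "wy": 0, "wz": -0.003, "grip": 40}, {"x": 0.12, "y": -0.3, "z": 0.12, "wx": 0, "wy": 0, "wz": -0.005, "grip": 40}, {"x": 0.128, "y": -0.344, "z": 0.25, "wx": 0, "wy": 0, "wz": -0.005, "grip": 40}, {"x": 0.128, "y": -0.344, "z": 0.4, "wx": 0, "wy": 0, "wz": -0.005, "grip": 40}, {"x": 0.128, "y": -0.344, "z": 0.55, "wx": 0, "wy": 0, "wz": -0.005, "grip": 40}, {"x": 0.128, "y": -0.344, "z": 0.68, "wx": 0, "wy": 0, "wz": -0.005, "grip": 40}, {"x": 0.128, "y": -0.344, "z": 0.717, "wx": 0, "wy": 0, "wz": -0.005, "grip": 40}, {"x": 0.128, "y": -0.344, "z": 0.717, "wx": 0, "wy": 0, "wz": -0.005, "grip": 40}]'

```text
time: 29.6
eef_pos: [0.3936, -0.2658, 0.1193]
ee_rot: [[-1.0, 0.018, -0.002], [0.018, 1.0, 0.002], [0.002, 0.002, -1.0]]
contact_force: [-1.0, 0.8, -0.4]
finger_gap: 0.0402
```

```bash
python3 - <<'E'
from h import *
s=manip.observe();print(s["eef_pos"],s["joints"])
print(rows((.393,-.2683,.02),Rdown(-1.2,0)))
shot("wrist","pics/w23.png")
E
```

```text
[ 0.39361677 -0.26580109  0.11932712] [  6.22488544  26.88371399  27.81476866 120.40980954 -20.38709572
  37.36255933 136.90072111]
(array([ 0.0015, -0.0107,  0.3973]), array([ 0.0005, -0.0006,  0.001 ]))
```

View pics/w23.png

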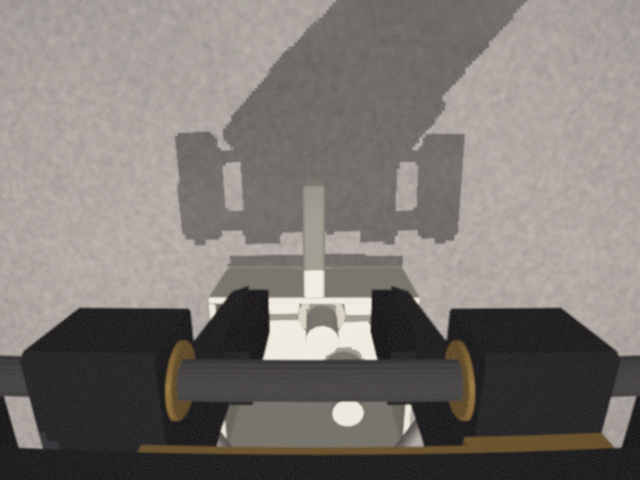

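Request:
carry_out --targets '[{"x": 0, "y": -0.01, "z": 0.1, "wx": 0, "wy": 0, "wz": 0, "grip": 40}, {"x": 0, "y": -0.01, "z": 0.2, "wx": 0, "wy": 0, "wz": 0, "grip": 40}, {"x": 0, "y": -0.01, "z": 0.28, "wx": 0, "wy": 0, "wz": 0, "grip": 40}, {"x": 0, "y": -0.01, "z": 0.34, "wx": 0, "wy": 0, "wz": 0, "grip": 40}, {"x": 0, "y": -0.01, "z": 0.34, "wx": 0, "wy": 0, "wz": 0, "grip": 40}]'

```text
time: 30.15
eef_pos: [0.3938, -0.2689, 0.0352]
ee_rot: [[-1.0, 0.019, 0.0], [0.019, 1.0, 0.001], [-0.0, 0.001, -1.0]]
contact_force: [-0.2, -0.1, -0.4]
finger_gap: 0.0397
```

```bash
python3 - <<'E'
from h import *
s=manip.observe();print(s["eef_pos"],s["joints"],s["contact_force"])
print(rows((.393,-.2683,.02),Rdown(-1.2,0)))
E
```

```text
[ 0.39380493 -0.2688577   0.03517688] [ 12.45043014  36.03426122  20.66368415 121.34250086 -27.2845722
  27.07686957 143.02157951] [-0.1781338  -0.10749398 -0.35580883]
(array([0.0033, 0.0021, 0.0607]), array([0.0004, 0.0001, 0.0008]))
```

Request:
carry_out --targets '[{"x": 0.002, "y": 0.001, "z": 0.03, "wx": 0, "wy": 0, "wz": 0, "grip": 40}, {"x": 0.002, "y": 0.001, "z": 0.058, "wx": 0, "wy": 0, "wz": 0, "grip": 40}, {"x": 0.002, "y": 0.001, "z": 0.058, "wx": 0, "wy": 0, "wz": 0, "grip": 30}, {"x": 0.002, "y": 0.001, "z": 0.058, "wx": 0, "wy": 0, "wz": 0, "grip": 18}, {"x": 0.002, "y": 0.001, "z": 0.058, "wx": 0, "wy": 0, "wz": 0, "grip": 5}, {"x": 0.002, "y": 0.001, "z": 0.058, "wx": 0, "wy": 0, "wz": 0, "grip": 5}, {"x": 0.002, "y": 0.001, "z": 0.058, "wx": 0, "wy": 0, "wz": 0, "grip": 5}, {"x": 0.002, "y": 0.001, "z": 0.058, "wx": 0, "wy": 0, "wz": 0, "grip": 5}]'

```text
time: 30.95
eef_pos: [0.3925, -0.2688, 0.0206]
ee_rot: [[-1.0, 0.019, -0.0], [0.019, 1.0, 0.001], [0.0, 0.001, -1.0]]
contact_force: [-0.6, 0.6, 3.9]
finger_gap: 0.0118
```

```bash
python3 - <<'E'
from h import *
s=manip.observe();print(s["eef_pos"],s["joints"],s["contact_force"],s["finger_gap"])
im=cams.grab_frame("side"); crop(im,240,300,480,480,3.3,"pics/s24.png")
E
```

```text
[ 0.39247964 -0.26875489  0.02061123] [ 13.55482944  37.59017388  19.30649521 121.47331007 -28.30800868
  25.25111262 143.93969487] [-0.62599537  0.56282122  3.91477045] 0.01181457896793048
```

View pics/s24.png

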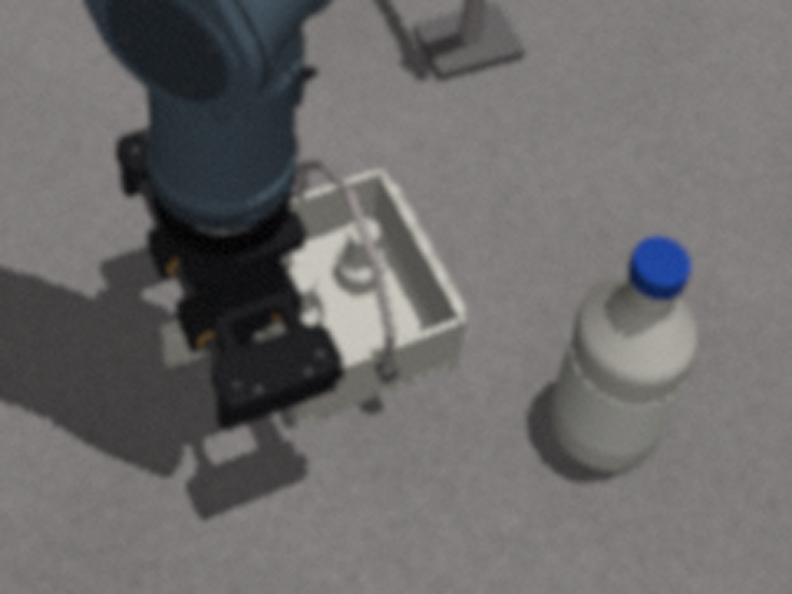

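Request:
carry_out --targets '[{"x": 0, "y": 0, "z": 0, "wx": 0, "wy": 0, "wz": 0, "grip": 5}, {"x": 0, "y": 0, "z": -0.02, "wx": 0, "wy": 0, "wz": 0, "grip": 5}, {"x": 0, "y": 0, "z": -0.06, "wx": 0, "wy": 0, "wz": 0, "grip": 5}, {"x": 0, "y": 0, "z": -0.12, "wx": 0, "wy": 0, "wz": 0, "grip": 5}, {"x": 0, "y": 0, "z": -0.18, "wx": 0, "wy": 0, "wz": 0, "grip": 5}, {"x": 0, "y": 0, "z": -0.22, "wx": 0, "wy": 0, "wz": 0, "grip": 5}, {"x": 0, "y": 0, "z": -0.24, "wx": 0, "wy": 0, "wz": 0, "grip": 5}, {"x": 0, "y": 0, "z": -0.24, "wx": 0, "wy": 0, "wz": 0, "grip": 5}]'

```text
time: 31.8
eef_pos: [0.3926, -0.2687, 0.0809]
ee_rot: [[-1.0, 0.019, 0.0], [0.019, 1.0, 0.001], [-0.0, 0.001, -1.0]]
contact_force: [0.3, 0.3, -3.4]
finger_gap: 0.0116
```

```bash
python3 - <<'E'
from h import *
s=manip.observe();print(s["eef_pos"],s["joints"],s["contact_force"],s["moment"],s["finger_gap"])
im=cams.grab_frame("side"); crop(im,240,280,480,460,3.3,"pics/s25.png")
im=cams.grab_frame("scene"); crop(im,170,130,330,250,5,"pics/c25.png")
shot("wrist","pics/w25.png")
E
```

```text
[ 0.39263827 -0.26867152  0.08090284] [  9.01121925  31.01079219  24.97107876 121.1923064  -23.95112101
  32.5099584  140.22148908] [ 0.29643362  0.30502472 -3.40820079] [ 0.01171367  0.17182703 -0.04437126] 0.011580405171341639
```

View pics/s25.png

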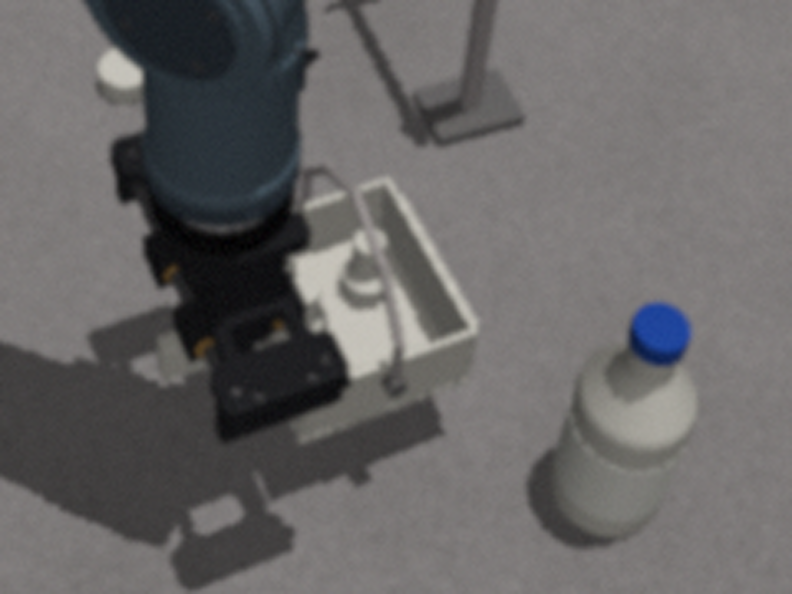

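View pics/c25.png

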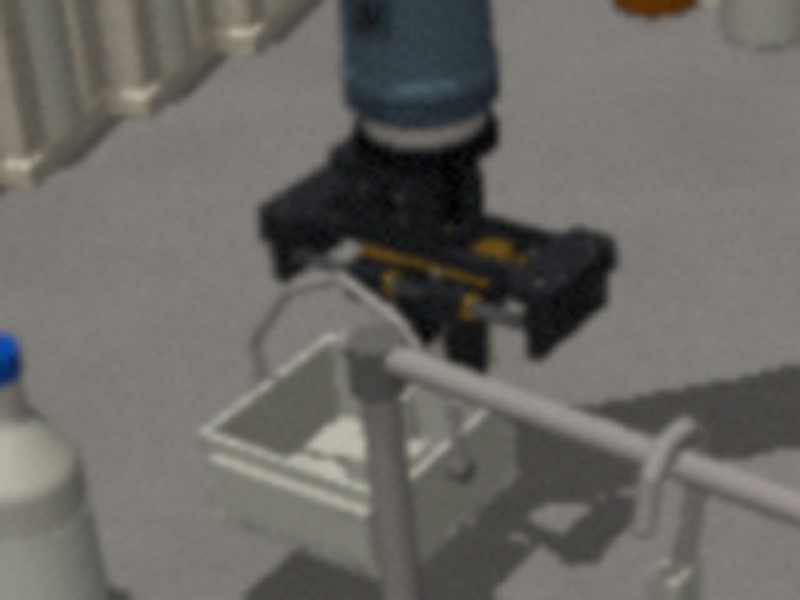

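View pics/w25.png

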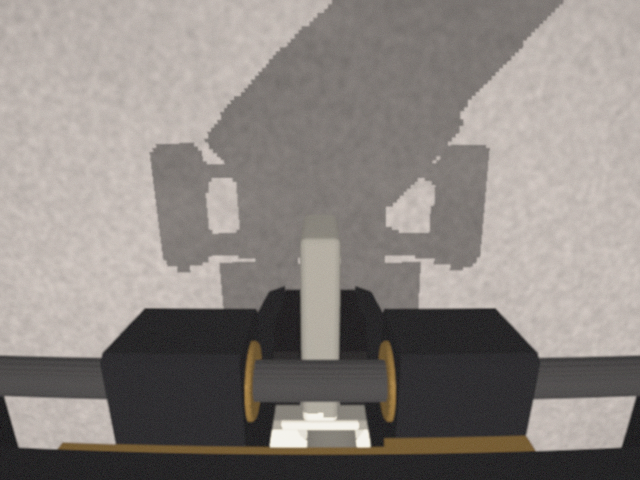

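```bash
python3 - <<'E'
from h import *
np.set_printoptions(precision=4,suppress=True)
s=manip.observe();T=s["eef_pos"];R=s["ee_rot"];ex=-R[:,0];ey=R[:,1]
S=cal("side");dz=.0809-.0206
B=T+.0783*ex+np.array([0,0,-.0206])   # caddy origin underside (was .4708,-.2697,0)
print("caddy org",B)
for nm,l in dict(farR=(.055,.06,.055),farL=(.055,-.06,.055),apex=(0,0,.138)).items():
    P=B+ex*l[0]+ey*l[1]+np.array([0,0,l[2]]); print(nm,P,(proj(P,S)[0]-[240,280]+.35)*3.3)
# hook low triangulation
im=cams.grab_frame("side"); crop(im,320,190,400,250,10,"pics/s26.png")
im=cams.grab_frame("scene"); crop(im,280,220,340,300,8,"pics/c26.png")
C=cal("scene")
rx=np.array([np.cos(np.radians(-3.5)),np.sin(np.radians(-3.5)),0])
for hx,hy in ((.664,.031),):
  h=np.array([hx,hy,.234])
  for nm,(x,z) in dict(bot=(0,-80),tip=(-18,-46),top=(0,80),right=(22,-58)).items():
    P=h+rx*x/1000+np.array([0,0,z/1000]); print(nm,(proj(P,S)[0]-[320,190]+.45)*10,(proj(P,C)[0]-[280,220]+.44)*8)
E
```

```text
caddy org [ 0.4703 -0.2699  0.0592]
farR [ 0.5265 -0.2109  0.1143] [387.8569 175.0887]
farL [ 0.5242 -0.3309  0.1141] [478.7758 330.9889]
apex [ 0.4703 -0.2699  0.1972] [355.4429 193.431 ]
bot [440.5242 420.0995] [208.8521 495.6684]
tip [382.3202 326.8802] [246.6395 349.6189]
top [ 493.7806 -131.4399] [199.964  -46.0779]
right [529.9811 331.6618] [158.2428 480.9526]
```

View pics/s26.png

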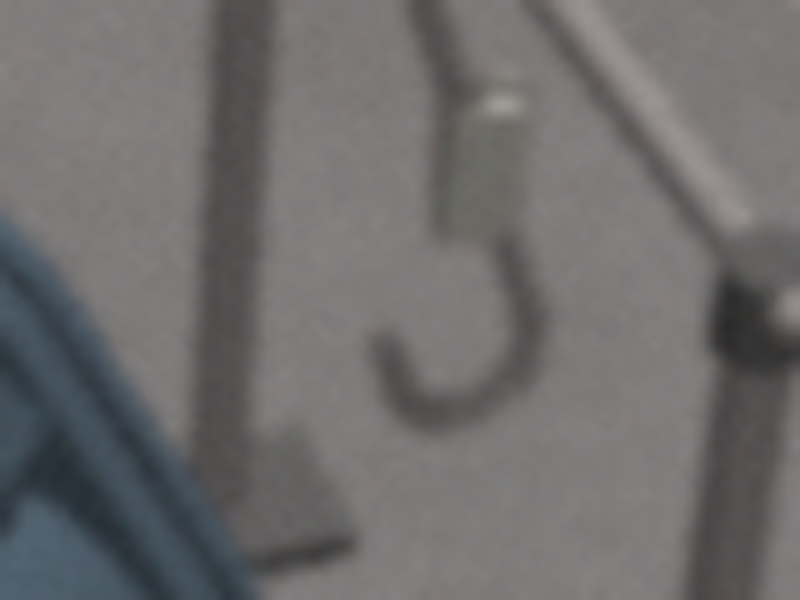

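View pics/c26.png

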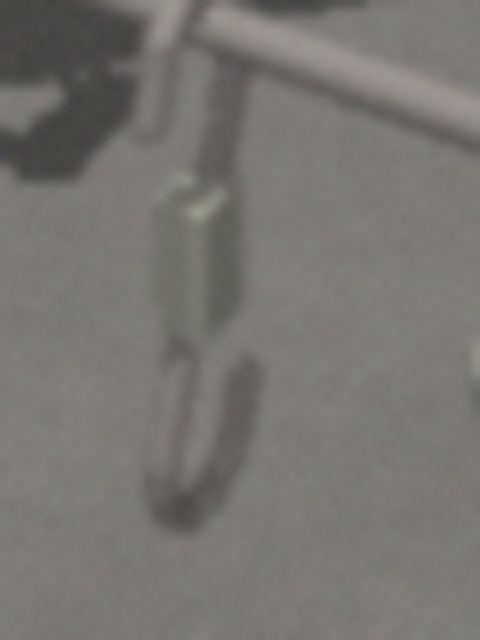

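```bash
python3 - <<'E'
from h import *
np.set_printoptions(precision=4,suppress=True)
S=cal("side");C=cal("scene")
sb=np.array((440,430))/10+[320,190]-.45
cb=np.array((185,528))/8+[280,220]-.44
print("raw",tri([(sb,S),(cb,C)]),"corr",tri([(sb,S),(cb+[1.7,-2.3],C)]))
print("side only at x .664,.667:",onz(sb,S,.154),onz(sb,S,.152))
print(rows((.47,-.10,.12),Rdown(-3.5,0)))
E
```

```text
raw [0.6678 0.0303 0.148 ] corr [0.665  0.03   0.1505]
side only at x .664,.667: [0.6621 0.0277 0.154 ] [0.6634 0.0298 0.152 ]
(array([-0.2989,  0.68  , -0.1601]), array([ 0.0004, -0.0005,  0.0133]))
```

Request:
carry_out --targets '[{"x": -0.01, "y": 0.03, "z": -0.02, "wx": 0, "wy": 0, "wz": 0, "grip": 5}, {"x": -0.04, "y": 0.1, "z": -0.05, "wx": 0, "wy": 0, "wz": 0.002, "grip": 5}, {"x": -0.08, "y": 0.19, "z": -0.07, "wx": 0, "wy": 0, "wz": 0.004, "grip": 5}, {"x": -0.12, "y": 0.29, "z": -0.08, "wx": 0, "wy": 0, "wz": 0.006, "grip": 5}, {"x": -0.16, "y": 0.39, "z": -0.08, "wx": 0, "wy": 0, "wz": 0.008, "grip": 5}, {"x": -0.2, "y": 0.49, "z": -0.08, "wx": 0, "wy": 0, "wz": 0.01, "grip": 5}, {"x": -0.24, "y": 0.59, "z": -0.08, "wx": 0, "wy": 0, "wz": 0.012, "grip": 5}, {"x": -0.28, "y": 0.69, "z": -0.08, "wx": 0, "wy": 0, "wz": 0.0133, "grip": 5}]'

```text
time: 32.85
eef_pos: [0.4659, -0.0958, 0.1006]
ee_rot: [[-0.998, 0.061, -0.001], [0.061, 0.998, 0.001], [0.001, 0.001, -1.0]]
contact_force: [1.3, 0.7, -1.7]
finger_gap: 0.0119
```

```bash
python3 - <<'E'
from h import *
s=manip.observe();print(s["eef_pos"],s["joints"])
print(rows((.505,.0395,.0845),Rdown(-3.5,0)))
E
```

```text
[ 0.46590038 -0.095754    0.10057143] [-16.01092306  29.15825737  27.78909492 120.87426559 -23.34093837
  35.1817368  114.66268852]
(array([-0.1233,  0.5494,  0.0649]), array([ 0.0004, -0.0003,  0.0001]))
```

Request:
carry_out --targets '[{"x": -0.02, "y": 0.09, "z": 0, "wx": 0, "wy": 0, "wz": 0, "grip": 5}, {"x": -0.04, "y": 0.18, "z": 0, "wx": 0, "wy": 0, "wz": 0, "grip": 5}, {"x": -0.06, "y": 0.27, "z": 0.01, "wx": 0, "wy": 0, "wz": 0, "grip": 5}, {"x": -0.08, "y": 0.36, "z": 0.02, "wx": 0, "wy": 0, "wz": 0, "grip": 5}, {"x": -0.1, "y": 0.44, "z": 0.04, "wx": 0, "wy": 0, "wz": 0, "grip": 5}, {"x": -0.115, "y": 0.51, "z": 0.06, "wx": 0, "wy": 0, "wz": 0, "grip": 5}, {"x": -0.123, "y": 0.545, "z": 0.065, "wx": 0, "wy": 0, "wz": 0, "grip": 5}, {"x": -0.123, "y": 0.545, "z": 0.065, "wx": 0, "wy": 0, "wz": 0, "grip": 5}]'

```text
time: 33.65
eef_pos: [0.5046, 0.0379, 0.0841]
ee_rot: [[-0.998, 0.059, -0.001], [0.059, 0.998, 0.001], [0.001, 0.001, -1.0]]
contact_force: [-0.2, 0.2, -1.7]
finger_gap: 0.0119
```

```bash
python3 - <<'E'
from h import *
np.set_printoptions(precision=4,suppress=True)
s=manip.observe();T=s["eef_pos"];R=s["ee_rot"];print(T,s["joints"])
S=cal("side");im=cams.grab_frame("side"); crop(im,280,170,440,290,5,"pics/s27.png")
C=cal("scene");im=cams.grab_frame("scene"); crop(im,230,190,390,310,5,"pics/c27.png")
shot("wrist","pics/w27.png")
ex=-R[:,0];ey=R[:,1]
B=T+.0783*ex+np.array([0,0,-.0206])
for nm,l in dict(apex=(0,0,.135),farR=(.055,.06,.055),farL=(.055,-.06,.055)).items():
    P=B+ex*l[0]+ey*l[1]+np.array([0,0,l[2]]); print(nm,P,(proj(P,S)[0]-[280,170]+.4)*5,(proj(P,C)[0]-[230,190]+.4)*5)
E
```

```text
[0.5046 0.0379 0.0841] [-30.182   33.1956  26.6925 116.8832 -25.177   35.5177 100.2156]
apex [0.5828 0.0333 0.1984] [270.3342 277.0339] [480.1218 260.8691]
farR [0.6412 0.0899 0.1184] [322.3068 305.7754] [537.6195 537.4632]
farL [ 0.6341 -0.0298  0.1183] [417.9502 458.2243] [289.4139 434.0157]
```

View pics/s27.png

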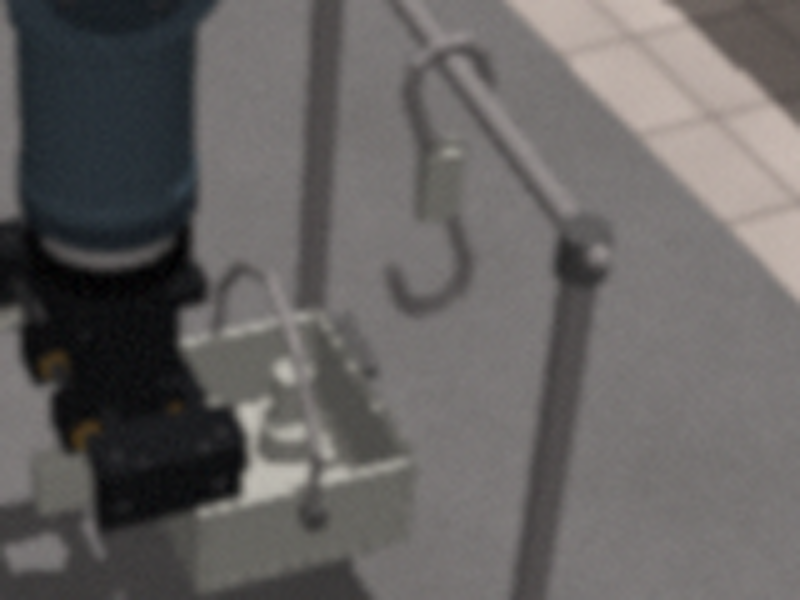

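View pics/c27.png

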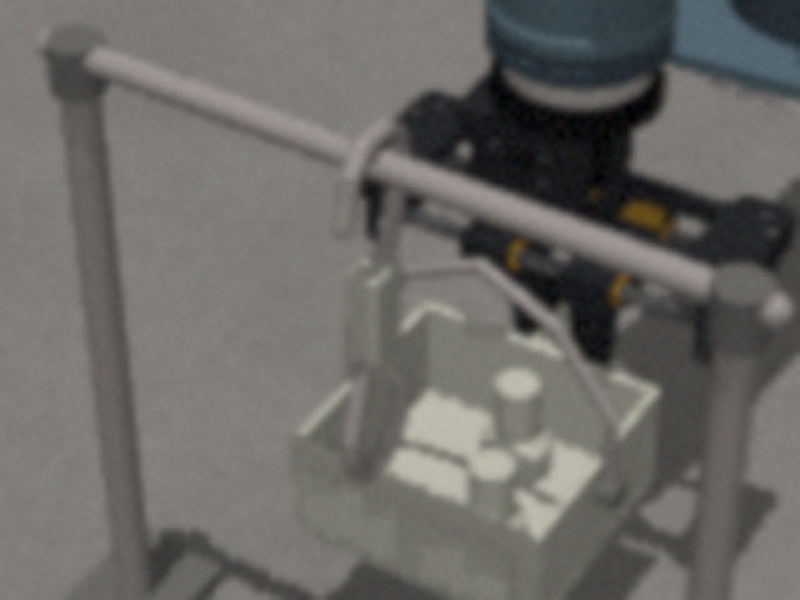

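View pics/w27.png

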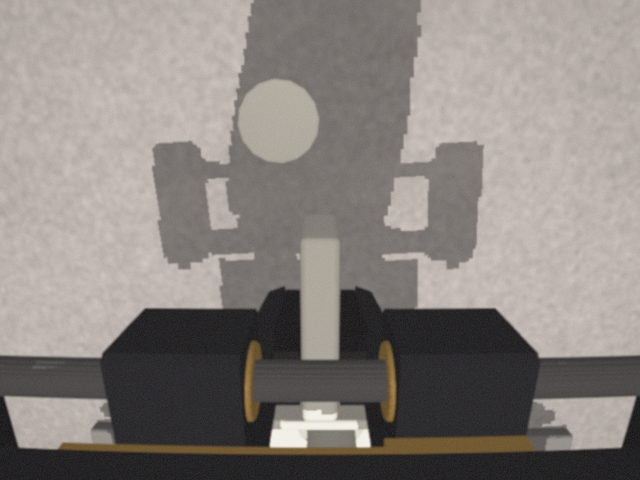

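Request:
carry_out --targets '[{"x": -0.03, "y": 0, "z": 0, "wx": 0, "wy": 0, "wz": 0, "grip": 5}, {"x": -0.07, "y": 0, "z": 0, "wx": 0, "wy": 0, "wz": 0, "grip": 5}, {"x": -0.11, "y": 0, "z": 0, "wx": 0, "wy": 0, "wz": 0, "grip": 5}, {"x": -0.15, "y": 0, "z": 0, "wx": 0, "wy": 0, "wz": 0, "grip": 5}, {"x": -0.17, "y": 0, "z": 0, "wx": 0, "wy": 0, "wz": 0, "grip": 5}, {"x": -0.17, "y": 0, "z": 0, "wx": 0, "wy": 0, "wz": 0, "grip": 5}, {"x": -0.17, "y": 0, "z": 0, "wx": 0, "wy": 0, "wz": 0, "grip": 5}]'

```text
time: 34.5
eef_pos: [0.5467, 0.0339, 0.0841]
ee_rot: [[-0.998, 0.061, -0.001], [0.061, 0.998, 0.001], [0.001, 0.001, -1.0]]
contact_force: [-1.3, 0.2, -2.0]
finger_gap: 0.012
```

```bash
python3 - <<'E'
from h import *
np.set_printoptions(precision=4,suppress=True)
s=manip.observe();T=s["eef_pos"];R=s["ee_rot"];print(T,s["contact_force"])
S=cal("side");im=cams.grab_frame("side"); crop(im,310,190,410,265,8,"pics/s28.png")
C=cal("scene");im=cams.grab_frame("scene"); crop(im,260,210,360,285,8,"pics/c28.png")
ex=-R[:,0];ey=R[:,1]
B=T+.0783*ex+np.array([0,0,-.0206])
P=B+np.array([0,0,.135]); print(P,(proj(P,S)[0]-[310,190]+.4)*8,(proj(P,C)[0]-[260,210]+.4)*8)
E
```

```text
[0.5467 0.0339 0.0841] [-1.2578  0.1606 -2.0417]
[0.6249 0.0292 0.1984] [328.28   256.7238] [436.3345 344.3728]
```

View pics/s28.png

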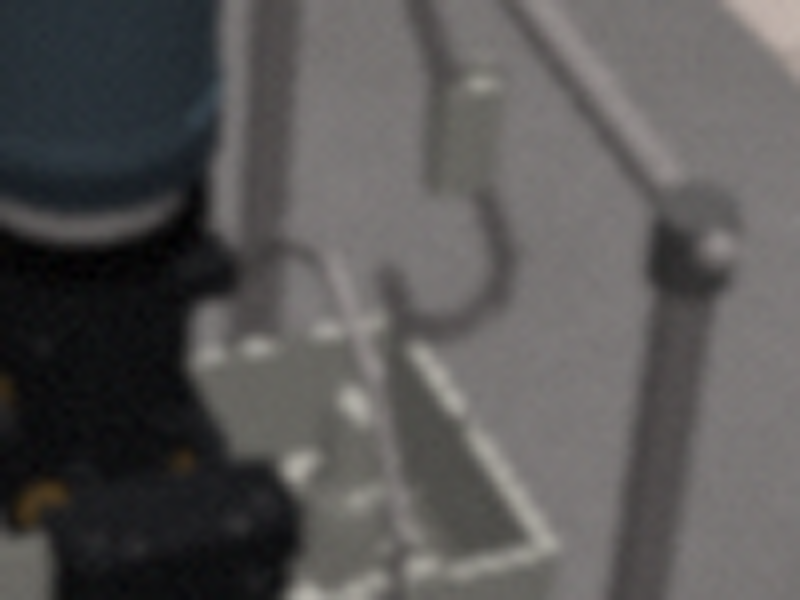

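View pics/c28.png

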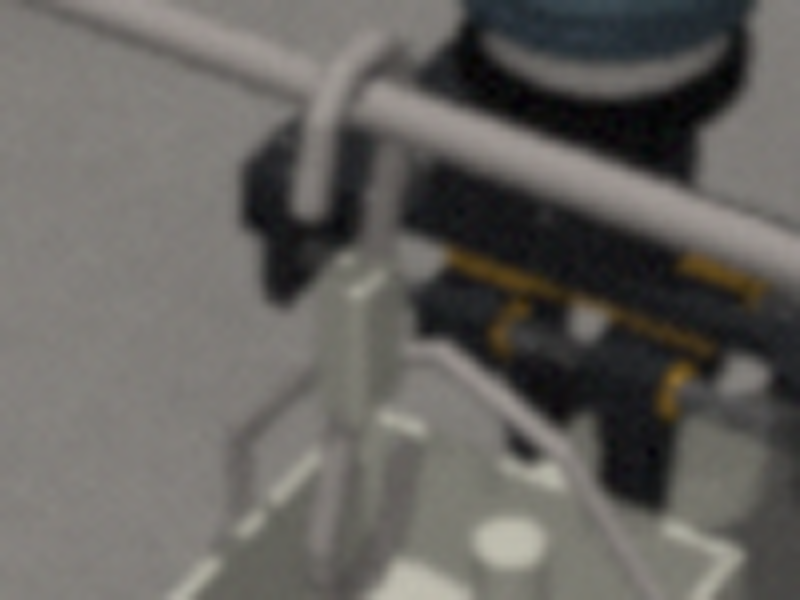

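Request:
carry_out --targets '[{"x": 0, "y": 0, "z": -0.016, "wx": 0, "wy": 0, "wz": 0, "grip": 5}, {"x": 0, "y": 0, "z": -0.016, "wx": 0, "wy": 0, "wz": 0, "grip": 5}, {"x": -0.03, "y": 0, "z": -0.016, "wx": 0, "wy": 0, "wz": 0, "grip": 5}, {"x": -0.06, "y": 0, "z": -0.016, "wx": 0, "wy": 0, "wz": 0, "grip": 5}, {"x": -0.09, "y": 0, "z": -0.016, "wx": 0, "wy": 0, "wz": 0, "grip": 5}, {"x": -0.12, "y": 0, "z": -0.016, "wx": 0, "wy": 0, "wz": 0, "grip": 5}, {"x": -0.138, "y": 0, "z": -0.016, "wx": 0, "wy": 0, "wz": 0, "grip": 5}, {"x": -0.138, "y": 0, "z": -0.016, "wx": 0, "wy": 0, "wz": 0, "grip": 5}]'

```text
time: 35.4
eef_pos: [0.5823, 0.0317, 0.0882]
ee_rot: [[-0.998, 0.061, 0.0], [0.061, 0.998, 0.001], [0.0, 0.001, -1.0]]
contact_force: [-0.5, -0.6, -1.5]
finger_gap: 0.0118
```

```bash
python3 - <<'E'
from h import *
np.set_printoptions(precision=4,suppress=True)
s=manip.observe();T=s["eef_pos"];R=s["ee_rot"];print(T,s["contact_force"])
S=cal("side");im=cams.grab_frame("side"); crop(im,310,190,410,265,8,"pics/s29.png")
C=cal("scene");im=cams.grab_frame("scene"); crop(im,260,210,360,285,8,"pics/c29.png")
ex=-R[:,0];ey=R[:,1]
B=T+.0783*ex+np.array([0,0,-.0206])
P=B+np.array([0,0,.135]); print(P,(proj(P,S)[0]-[310,190]+.4)*8,(proj(P,C)[0]-[260,210]+.4)*8)
E
```

```text
[0.5823 0.0317 0.0882] [-0.4528 -0.5643 -1.5252]
[0.6604 0.027  0.2026] [439.8535 221.0662] [358.4002 410.3968]
```

View pics/s29.png

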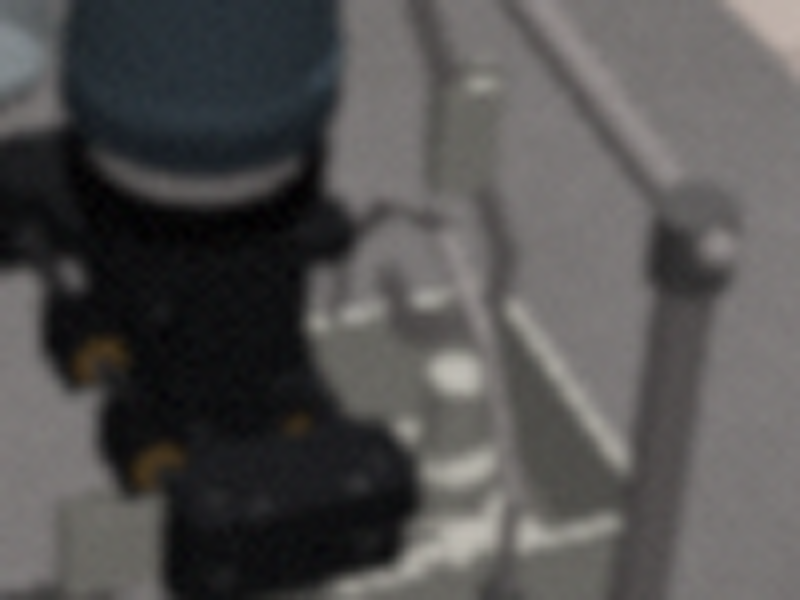

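View pics/c29.png

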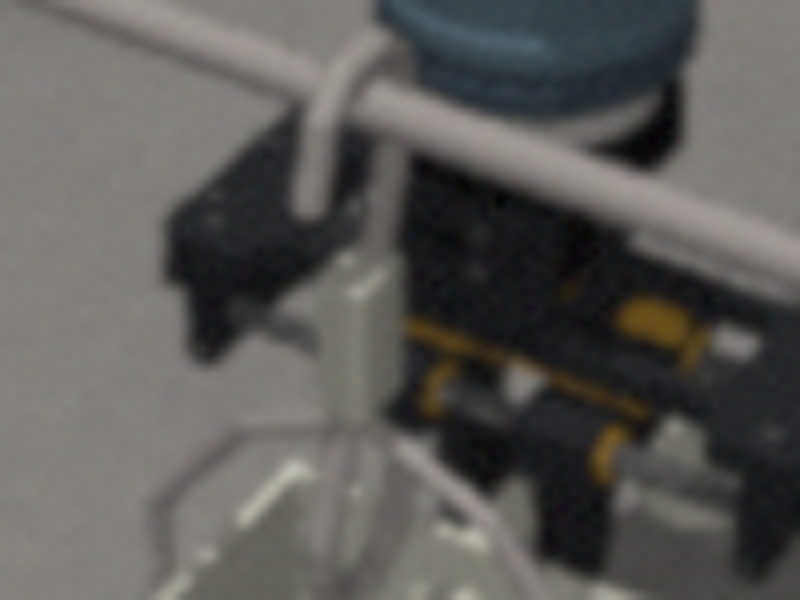

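Request:
carry_out --targets '[{"x": 0, "y": 0, "z": 0.02, "wx": 0, "wy": 0, "wz": 0, "grip": 5}, {"x": 0, "y": 0, "z": 0.05, "wx": 0, "wy": 0, "wz": 0, "grip": 5}, {"x": -0.003, "y": 0, "z": 0.08, "wx": 0, "wy": 0, "wz": 0, "grip": 5}, {"x": -0.006, "y": 0, "z": 0.11, "wx": 0, "wy": 0, "wz": 0, "grip": 5}, {"x": -0.01, "y": 0, "z": 0.132, "wx": 0, "wy": 0, "wz": 0, "grip": 5}, {"x": -0.01, "y": 0, "z": 0.14, "wx": 0, "wy": 0, "wz": 0, "grip": 5}, {"x": -0.01, "y": 0, "z": 0.14, "wx": 0, "wy": 0, "wz": 0, "grip": 5}]'

```text
time: 36.2
eef_pos: [0.5838, 0.0317, 0.0529]
ee_rot: [[-0.998, 0.061, -0.001], [0.061, 0.998, 0.001], [0.001, 0.001, -1.0]]
contact_force: [0.4, 0.1, -2.4]
finger_gap: 0.0118
```

```bash
python3 - <<'E'
from h import *
np.set_printoptions(precision=4,suppress=True)
s=manip.observe();T=s["eef_pos"];R=s["ee_rot"];print(T,s["contact_force"],s["moment"])
im=cams.grab_frame("side"); crop(im,310,190,410,265,8,"pics/s30.png")
im=cams.grab_frame("scene"); crop(im,250,210,350,285,8,"pics/c30.png")
s=manip.observe();print(s["eef_pos"],s["contact_force"])
E
```

```text
[0.5838 0.0317 0.0529] [ 0.3939  0.0725 -2.4429] [ 0.0197  0.141  -0.0009]
[0.5841 0.0317 0.0534] [-0.0795 -0.529  -2.253 ]
```

View pics/s30.png

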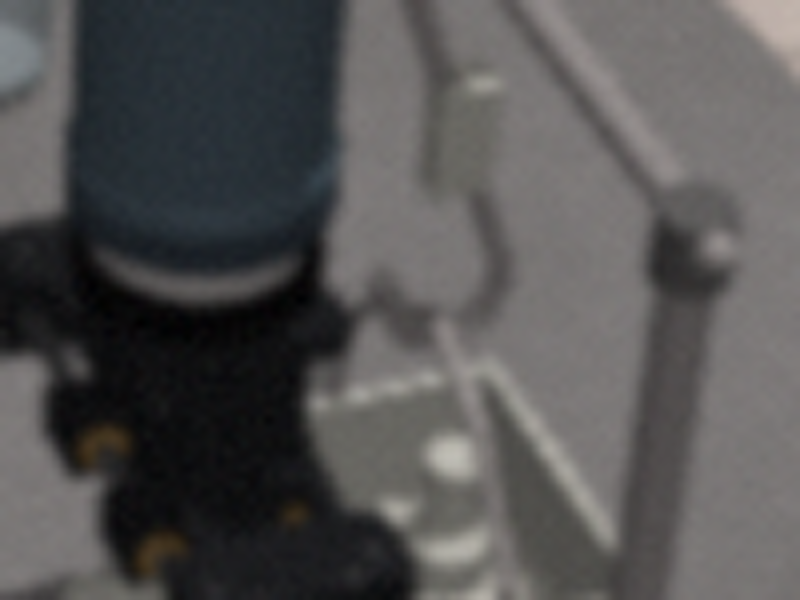

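View pics/c30.png

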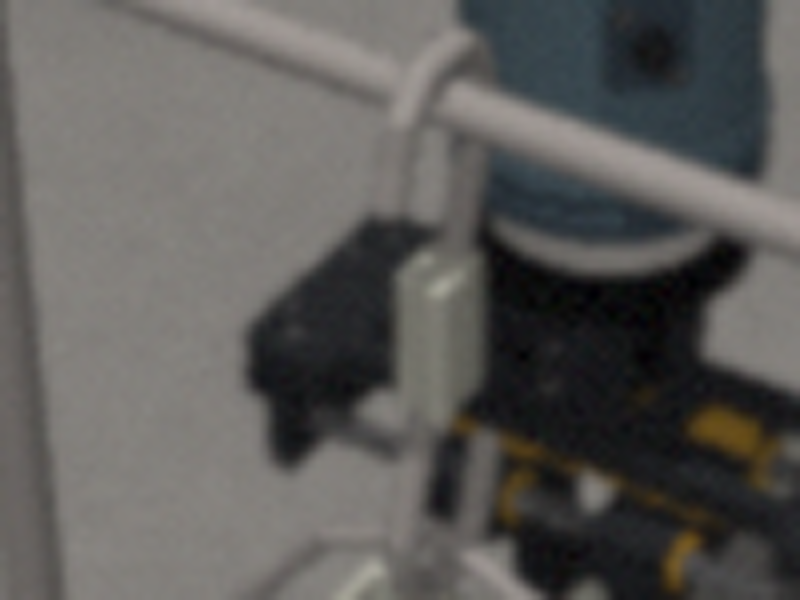

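Request:
carry_out --targets '[{"x": 0, "y": 0, "z": 0.006, "wx": 0, "wy": 0, "wz": 0, "grip": 5}, {"x": 0, "y": 0, "z": 0.014, "wx": 0, "wy": 0, "wz": 0, "grip": 5}, {"x": 0, "y": 0, "z": 0.014, "wx": 0, "wy": 0, "wz": 0, "grip": 5}, {"x": 0, "y": 0, "z": 0.014, "wx": 0, "wy": 0, "wz": 0, "grip": 5}]'

```text
time: 36.7
eef_pos: [0.585, 0.0317, 0.0505]
ee_rot: [[-0.998, 0.061, 0.002], [0.061, 0.998, 0.001], [-0.002, 0.001, -1.0]]
contact_force: [-0.5, -1.0, 4.6]
finger_gap: 0.0116
```

Request:
carry_out --targets '[{"x": 0, "y": 0, "z": 0.006, "wx": 0, "wy": 0, "wz": 0, "grip": 5}, {"x": 0, "y": 0, "z": 0.01, "wx": 0, "wy": 0, "wz": 0, "grip": 5}, {"x": 0, "y": 0, "z": 0.01, "wx": 0, "wy": 0, "wz": 0, "grip": 5}]'

```text
time: 37.0
eef_pos: [0.5849, 0.0317, 0.0479]
ee_rot: [[-0.998, 0.061, 0.001], [0.061, 0.998, 0.001], [-0.001, 0.001, -1.0]]
contact_force: [1.0, 0.6, 5.5]
finger_gap: 0.0117
```

```bash
python3 - <<'E'
from h import *
np.set_printoptions(precision=4,suppress=True)
s=manip.observe();T=s["eef_pos"];R=s["ee_rot"];print(T,s["contact_force"],s["moment"])
im=cams.grab_frame("side"); crop(im,310,190,410,265,8,"pics/s31.png")
s=manip.observe();print(s["eef_pos"],s["contact_force"])
E
```

```text
[0.5849 0.0317 0.0479] [1.0319 0.6429 5.4618] [-0.0084 -0.4643  0.0057]
[0.5849 0.0317 0.0479] [ 0.0662 -0.5008  5.2048]
```

View pics/s31.png

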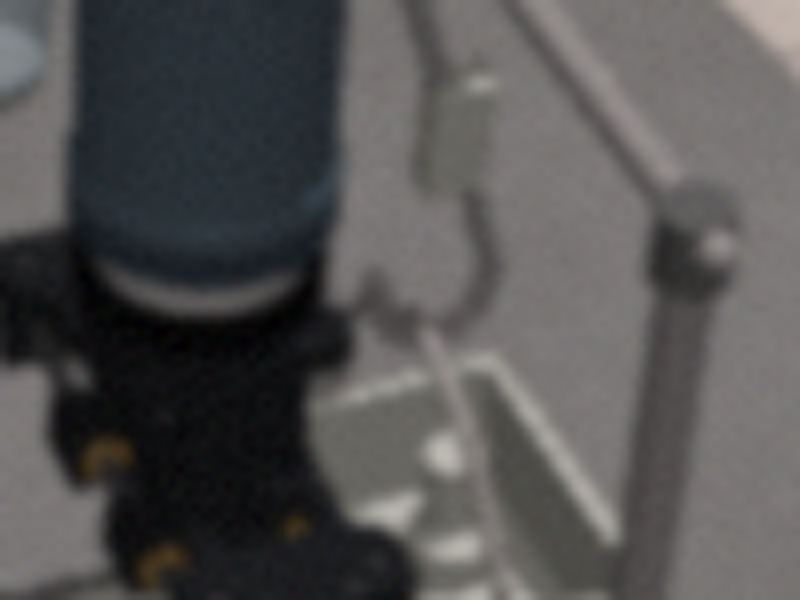

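Request:
carry_out --targets '[{"x": -0.006, "y": 0, "z": -0.004, "wx": 0, "wy": 0, "wz": 0, "grip": 5}, {"x": -0.012, "y": 0, "z": -0.009, "wx": 0, "wy": 0, "wz": 0, "grip": 5}, {"x": -0.014, "y": 0, "z": -0.009, "wx": 0, "wy": 0, "wz": 0, "grip": 5}, {"x": -0.014, "y": 0, "z": -0.009, "wx": 0, "wy": 0, "wz": 0, "grip": 5}, {"x": -0.014, "y": 0, "z": -0.009, "wx": 0, "wy": 0, "wz": 0, "grip": 5}]'

```text
time: 37.55
eef_pos: [0.5871, 0.0316, 0.0492]
ee_rot: [[-0.998, 0.061, -0.001], [0.061, 0.998, 0.001], [0.001, 0.001, -1.0]]
contact_force: [0.3, 1.0, 0.4]
finger_gap: 0.0116
```

```bash
python3 - <<'E'
from h import *
np.set_printoptions(precision=4,suppress=True)
s=manip.observe();T=s["eef_pos"];R=s["ee_rot"];print(T,s["contact_force"],s["moment"])
im=cams.grab_frame("side"); crop(im,290,180,410,270,6.6,"pics/s32.png")
s=manip.observe();print(s["eef_pos"],s["contact_force"])
E
```

```text
[0.5871 0.0316 0.0492] [0.2999 1.0355 0.361 ] [0.0075 0.0178 0.0504]
[0.5871 0.0316 0.0493] [-0.029  -0.6414 -0.6797]
```

View pics/s32.png

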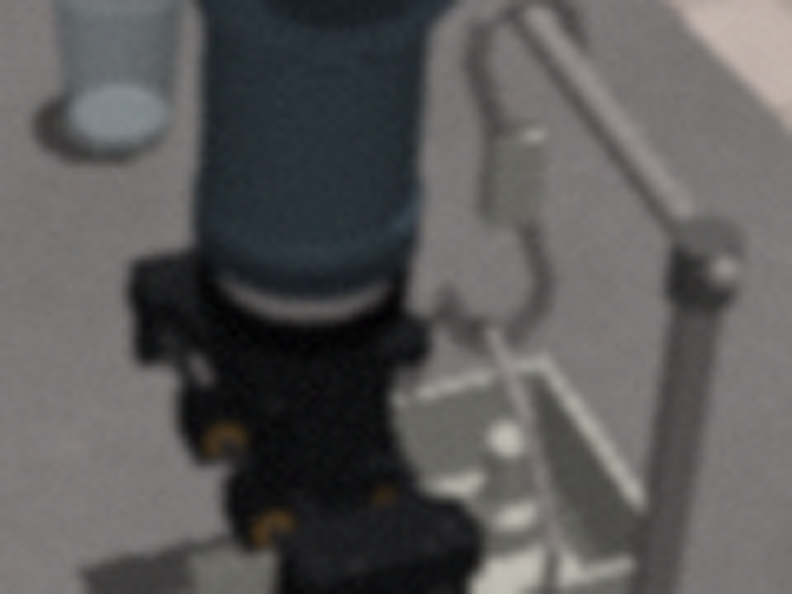

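Request:
carry_out --targets '[{"x": 0, "y": 0, "z": 0, "wx": 0, "wy": 0, "wz": 0, "grip": 13}, {"x": 0, "y": 0, "z": 0, "wx": 0, "wy": 0, "wz": 0, "grip": 15}, {"x": 0, "y": 0, "z": 0, "wx": 0, "wy": 0, "wz": 0, "grip": 17}, {"x": 0, "y": 0, "z": 0, "wx": 0, "wy": 0, "wz": 0, "grip": 19}, {"x": 0, "y": 0, "z": 0, "wx": 0, "wy": 0, "wz": 0, "grip": 22}, {"x": 0, "y": 0, "z": 0, "wx": 0, "wy": 0, "wz": 0, "grip": 28}, {"x": 0, "y": 0, "z": 0, "wx": 0, "wy": 0, "wz": 0, "grip": 40}, {"x": 0, "y": 0, "z": 0, "wx": 0, "wy": 0, "wz": 0, "grip": 50}]'

```text
time: 38.4
eef_pos: [0.5875, 0.0316, 0.0495]
ee_rot: [[-0.998, 0.061, -0.0], [0.061, 0.998, 0.001], [0.001, 0.001, -1.0]]
contact_force: [0.6, -0.0, -0.8]
finger_gap: 0.0422
```

```bash
python3 - <<'E'
from h import *
np.set_printoptions(precision=4,suppress=True)
s=manip.observe();print(s["eef_pos"],s["contact_force"],s["finger_gap"])
im=cams.grab_frame("side"); crop(im,260,180,420,300,5,"pics/s33.png")
im=cams.grab_frame("scene"); crop(im,220,190,380,310,5,"pics/c33.png")
shot("wrist","pics/w33.png")
E
```

```text
[0.5875 0.0316 0.0495] [ 0.6247 -0.0073 -0.7655] 0.04215146297997174
```

View pics/s33.png

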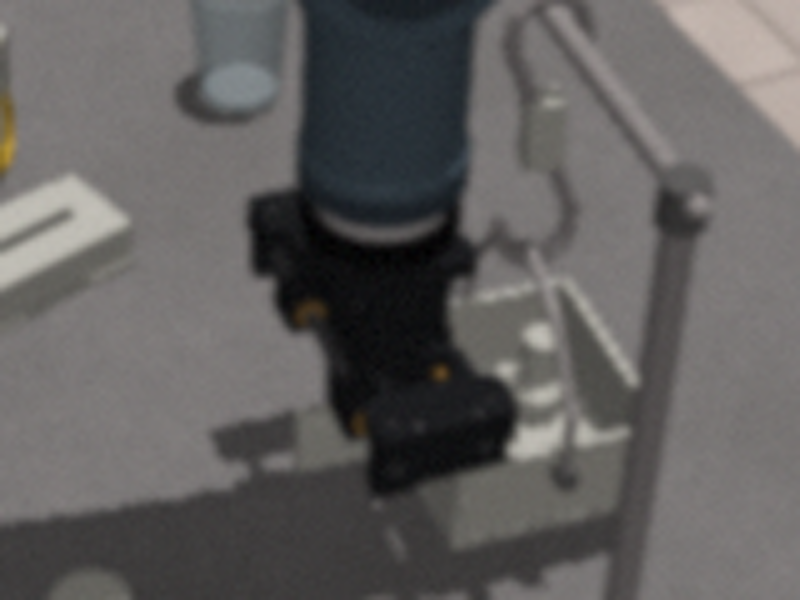

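View pics/c33.png

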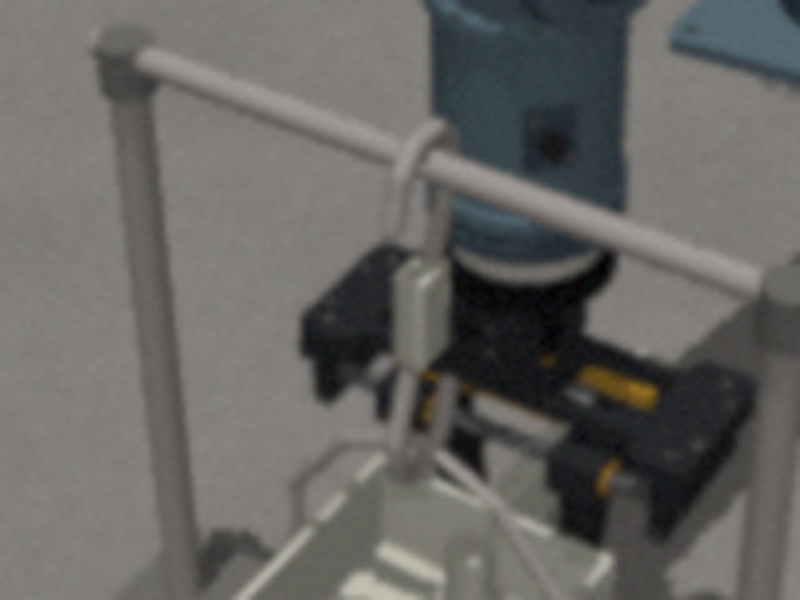

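View pics/w33.png

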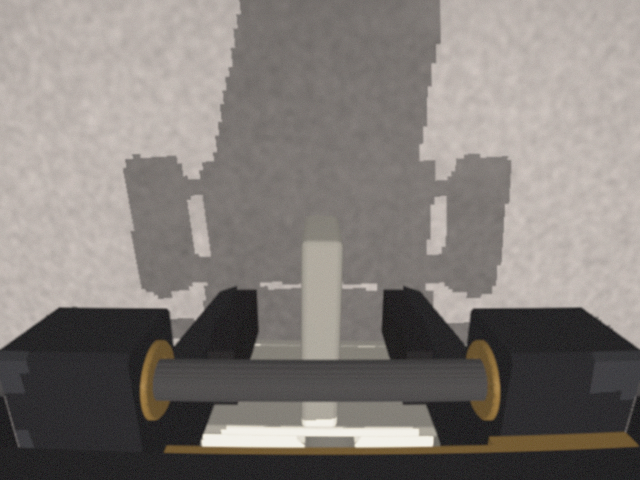

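Request:
carry_out --targets '[{"x": 0, "y": 0, "z": 0, "wx": 0, "wy": 0, "wz": 0, "grip": 56}, {"x": 0.04, "y": 0, "z": 0, "wx": 0, "wy": 0, "wz": 0, "grip": 60}, {"x": 0.1, "y": 0, "z": 0, "wx": 0, "wy": 0, "wz": 0, "grip": 60}, {"x": 0.2, "y": 0, "z": 0, "wx": 0, "wy": 0, "wz": 0, "grip": 60}, {"x": 0.32, "y": 0, "z": -0.05, "wx": 0, "wy": 0, "wz": 0, "grip": 60}, {"x": 0.4, "y": 0, "z": -0.2, "wx": 0, "wy": 0, "wz": 0, "grip": 60}, {"x": 0.45, "y": 0, "z": -0.38, "wx": 0, "wy": 0, "wz": 0, "grip": 60}, {"x": 0.5, "y": 0, "z": -0.5, "wx": 0, "wy": 0, "wz": 0, "grip": 60}]'

```text
time: 39.35
eef_pos: [0.4617, 0.039, 0.1764]
ee_rot: [[-0.998, 0.061, 0.0], [0.061, 0.998, 0.002], [-0.0, 0.002, -1.0]]
contact_force: [0.2, 0.3, 0.6]
finger_gap: 0.0604
```

Request:
carry_out --targets '[{"x": 0, "y": 0.1, "z": -0.2, "wx": 0, "wy": 0, "wz": 0, "grip": 60}, {"x": 0, "y": 0.2, "z": -0.4, "wx": 0, "wy": 0, "wz": 0, "grip": 60}, {"x": 0, "y": 0.3, "z": -0.5, "wx": 0, "wy": 0, "wz": 0, "grip": 60}, {"x": 0, "y": 0.4, "z": -0.5, "wx": 0, "wy": 0, "wz": 0, "grip": 60}, {"x": 0, "y": 0.4, "z": -0.5, "wx": 0, "wy": 0, "wz": 0, "grip": 60}]'

```text
time: 39.85
eef_pos: [0.4684, 0.1428, 0.3003]
ee_rot: [[-0.998, 0.055, 0.001], [0.055, 0.998, 0.004], [-0.001, 0.004, -1.0]]
contact_force: [-0.7, 0.8, -0.5]
finger_gap: 0.0602
```

```bash
python3 - <<'E'
from h import *
np.set_printoptions(precision=4,suppress=True)
s=manip.observe();print(s["eef_pos"],s["time"],s["dq"].max())
im=cams.grab_frame("side"); crop(im,260,140,420,300,3.7,"pics/s34.png")
im=cams.grab_frame("scene"); crop(im,220,190,400,350,3.7,"pics/c34.png")
a=cams.grab_frame("side")
for _ in range(5): b=cams.grab_frame("side")
print(np.abs(a[180:300,260:420].astype(int)-b[180:300,260:420]).mean(),np.abs(a[100:150,500:600].astype(int)-b[100:150,500:600]).mean())
E
```

```text
[0.4684 0.1428 0.3003] 39.85 3.053205909935694
1.5260763888888889 1.3948
```

View pics/s34.png

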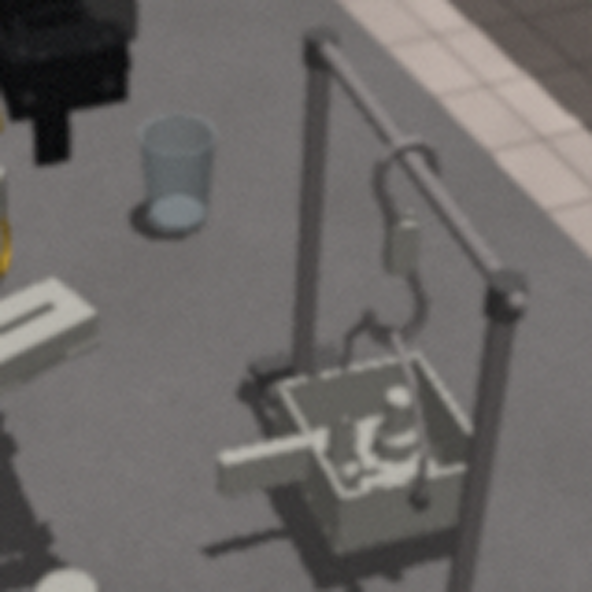

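View pics/c34.png

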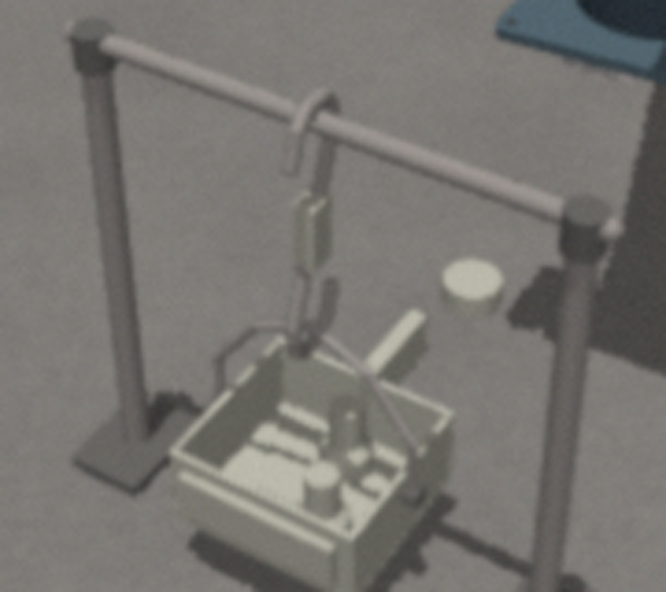

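```bash
python3 - <<'E'
from h import *
a=cams.grab_frame("side")
for _ in range(8): b=cams.grab_frame("side")
print(np.abs(a[180:300,260:420].astype(int)-b[180:300,260:420]).mean(), manip.observe()["time"])
print(manip.hand_in())
E
```

```text
1.4761805555555556 40.7
the job is handed in; nothing more can be done
None
```

The job is done and was handed in at about 41 s of the 72 s allowed. The hand-in reported no verdict.

**What I did**
- Both plugs went into the caddy, one on each side of the bail, and both stood upright.
- I lifted the bare steel S-hook out of its block by its upper curl and hung it near the middle of the rail.
- I carried the caddy by its handle and lowered the bail into the hook's lower curl. I released it once the wrist force and moment read about zero, then moved the arm well clear.

**Last checks**
- **Hang:** the scene and side pictures show the hook on the rail and the bail in its lower curl. The caddy looks level, and both plugs are still upright in it.
- **Stillness:** side pictures taken 0.4 s apart differed only by camera noise.
- **Arm:** the gripper was open and clear of everything.
- **Bystanders:** the arm did not knowingly touch the flat screw cap, the bottle or the beaker. I did not re-measure them at the end. The beaker and cap show in the last pictures, and the bottle was last seen, unmoved, when I picked up the caddy.

**What did not go smoothly**
- While entering the rail, the hook's grip pressed up against the bar with about 14 N and the hook tilted slightly in the fingers. I lowered it, it came free, and it hung normally.
- The second plug pressed on the caddy floor with about 26 N before I released it.
- The scene camera disagreed with the side and wrist cameras by about 5 mm. I relied on the side and wrist cameras.

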